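Blow-dry the washed gear pullers

TASK

Shut the air valve by its red lever, then hang every green gear puller on the mat by its eye on the drying stand, one to a peg. With all of them hung, set the lever in line with the yellow flag and leave the air on for 3 seconds, then shut the valve again, leaving the pullers hung and the other things on the bench undisturbed.

Things in the scene. Friction and masses are not known exactly. Their poses are not given: they have to be found in the camera images.
- puller1: green flat gear puller, 156 mm long, 18 mm thick, 180 g, both faces alike; starts flat on the mat, or is absent. Origin: middle of its neck (near its balance point), mid-thickness; x runs to the eye, z normal to the flat faces. Neck 28 mm wide (y), x = -26 to +22 mm; eye: 40 mm hole, 62 mm across, centred at x = +52 mm; yoke (60 mm wide) and jaws reach x = -77 mm
- puller1_eye (a point): centre of the hole of puller1's eye, at mid-thickness
- puller2: green flat gear puller, 156 mm long, 18 mm thick, 180 g, both faces alike; starts flat on the mat, or is absent. Origin: middle of its neck (near its balance point), mid-thickness; x runs to the eye, z normal to the flat faces. Neck 28 mm wide (y), x = -26 to +22 mm; eye: 40 mm hole, 62 mm across, centred at x = +52 mm; yoke (60 mm wide) and jaws reach x = -77 mm
- puller2_eye (a point): centre of the hole of puller2's eye, at mid-thickness
- puller3: green flat gear puller, 156 mm long, 18 mm thick, 180 g, both faces alike; starts flat on the mat, or is absent. Origin: middle of its neck (near its balance point), mid-thickness; x runs to the eye, z normal to the flat faces. Neck 28 mm wide (y), x = -26 to +22 mm; eye: 40 mm hole, 62 mm across, centred at x = +52 mm; yoke (60 mm wide) and jaws reach x = -77 mm
- puller3_eye (a point): centre of the hole of puller3's eye, at mid-thickness
- puller4: green flat gear puller, 156 mm long, 18 mm thick, 180 g, both faces alike; starts flat on the mat, or is absent. Origin: middle of its neck (near its balance point), mid-thickness; x runs to the eye, z normal to the flat faces. Neck 28 mm wide (y), x = -26 to +22 mm; eye: 40 mm hole, 62 mm across, centred at x = +52 mm; yoke (60 mm wide) and jaws reach x = -77 mm
- puller4_eye (a point): centre of the hole of puller4's eye, at mid-thickness
- peg1: one of four like steel pegs, 9 mm thick, in a row 85 mm apart (peg1 rightmost seen from the robot) on the stand's crossbar, rising at 45 degrees towards the robot. Origin: on its axis, 30 mm from its root, 206 mm above the bench; z runs to its tip, a 12 mm red ball at z = +40 mm (root z = -30 mm); y along the crossbar
- peg2: one of four like steel pegs, 9 mm thick, in a row 85 mm apart (peg1 rightmost seen from the robot) on the stand's crossbar, rising at 45 degrees towards the robot. Origin: on its axis, 30 mm from its root, 206 mm above the bench; z runs to its tip, a 12 mm red ball at z = +40 mm (root z = -30 mm); y along the crossbar
- peg3: one of four like steel pegs, 9 mm thick, in a row 85 mm apart (peg1 rightmost seen from the robot) on the stand's crossbar, rising at 45 degrees towards the robot. Origin: on its axis, 30 mm from its root, 206 mm above the bench; z runs to its tip, a 12 mm red ball at z = +40 mm (root z = -30 mm); y along the crossbar
- peg4: one of four like steel pegs, 9 mm thick, in a row 85 mm apart (peg1 rightmost seen from the robot) on the stand's crossbar, rising at 45 degrees towards the robot. Origin: on its axis, 30 mm from its root, 206 mm above the bench; z runs to its tip, a 12 mm red ball at z = +40 mm (root z = -30 mm); y along the crossbar
- stand: grey and steel drying stand, fixed: base plate 110 x 390 x 12 mm, two posts 360 mm apart (y), crossbar 170 to 200 mm above the bench, centred over the origin. Origin: centre of the underside; its pegs point to -x and up. It stands elsewhere at each start.
- valve (a joint): angle of the red air-valve lever, which swings level about an upright axis and stays where it is left (about 0.25 N m of friction): 0 = shut (against its stop, over the white line), growing as it opens, clockwise seen from above, to 1.6 rad
- valve_knob (a point): middle of the lever's upright red round knob (26 mm across, its sides free from 101 to 153 mm above the bench), 110 mm from the hinge axis; its x points along the lever away from the hinge
- valve_hinge (a point): point on the lever's upright hinge axis, at the height of the knob's middle (128 mm above the bench)
- flag: yellow set-point flag, fixed for the run, a flat pointer 170 mm long under the lever (top 63 mm above the bench) with a square end that shows beyond the knob. Origin on the hinge axis at bench level; its x points along the pointer, so the lever is at the set point when its x is in line with this x
- mat: black rubber mat, 300 x 370 x 4 mm, fixed to the bench, on which the pullers lie at the start; origin: centre of its underside
- drift: bystander: brass drift with a red round handle, 180 mm long, lying on the bench; origin: on its underside
- wrench: bystander: chrome socket wrench, 190 mm long, lying on the bench; origin: on its underside
- grease_tin: bystander: round tin, 64 mm across, 40 mm tall, yellow label; origin: on its underside
- spray_can: bystander: can, 56 mm across, 170 mm tall, blue label; origin: on its underside
- oil_bottle: bystander: bottle, 70 mm across, 180 mm tall, red label; origin: on its underside
- plug_box: bystander: cardboard box, 80 x 110 x 45 mm; origin: on its underside

How it is judged:
By the outcome, as a careful person would: the job done as asked, in the order asked, and still so for the second after the job is handed in, with the robot touching nothing.
Of puller1, puller2, puller3, puller4 only 2 to 4 are there at a start; the rules pass over those that are not, and their reading is None.
At some moment in a run one of puller1, puller2, puller3, puller4 may be knocked a few centimetres aside while the robot is not near it.
Once in a run the grip may slacken for a moment while it holds something.
It also fails if it takes over 210 s, if anything falls off the work surface, if the arm or the gripper's body presses on something with over 40 N, if the wrist force passes 120 N, or if a joint passes its speed limit or range.

ROBOT

A 6-joint arm with a two-finger parallel gripper is mounted at the origin on the work surface. World frame = base frame: x ahead of the robot, y to its left, z up, the work surface at z = 0. Lengths are in m, angles in rad, forces in N, time in s.
With the tool pointing down it reaches from about 0.3 to 0.875 m from the base axis. Payload 6.4 kg.
Tool frame: the origin (TCP) lies at the very end of the fingers, on their centre line; the grasp point (between the pads) lies 19 mm behind it; z points along the fingers, y is the direction in which the jaws open and shut (so a half turn about z gives the same grasp; the last joint's range is limited). The gripper opens to 85 mm and grips with 20 to 120 N. Pads are 22 mm wide; open, the fingers measure 114 mm over their backs; the gripper's body (76 mm by 85 mm) begins 54 mm behind the grasp point. The pads swing forward as they close: fully open they stand 13 mm farther back than shut.
Start: joints at [1.01, 0.181, 1.607, -0, 1.354, -0.206], TCP at [0.2, 0.539, 0.231] pointing down, gripper open.
Joint ranges: [-2.99, 2.99], [-0.89, 2.07], [0.3, 2.58], [-1.14, 4.28], [0, 2.63], [-3.12, 3.12]. Speed limits (rad/s): [2.57, 2.57, 3.01, 3.14, 3.14, 3.14].

INTERFACE

Orientations are given as a unit quaternion [w, x, y, z].
In Python, from bench import * gives the robot as it stands.
- The arm moves only by the tool arm_command, never from a script. Its argument "motion" is text: rows parted by semicolons, each of 7 numbers parted by spaces: the shift along the tool's x, y, z in units of 0.2 m (1.0 is 0.2 m), then the turn, a rotation vector about the tool's x, y, z in units of 60 degrees (1.0 is 60 degrees), then the opening, from 0 (shut) to 1 (fully open). In form: tx ty tz ax ay az grip; .... A call has 1 to 10 rows; each row shifts and turns the pose as measured when the row begins, along the tool's axes as they then stand; what a row does not reach is not made up. A row lasts 1/12 s, in which the tool goes at most 41.7 mm and 7.16 degrees, less where a joint would pass 70% of its speed; a pose out of reach is approached as far as the arm can. A call with a number of a shift or a turn outside -1 to 1 is refused whole. A call with a gripper value outside its range is refused whole. The fingers move at their own pace and stop on an object; the grip force is fixed at half the most. Time passes only in rows, so rows that do not move let the fingers close. It gives the time, the measured TCP pose, the force and the opening at its end, in the units of the state.
- get_obs(): the state, without advancing time (a new reading comes with each control period).
- camera(name): name is "scene" or "side" or "wrist"; returns a dict with "img" (480x640x3 uint8, red, green, blue), "intrinsics" (3x3 intrinsics, pixels), "distortion" ([k1, k2, p1, p2, k3] as OpenCV has them; the pictures are not rectified), "pose" (4x4, takes a point from camera to world coordinates); the wrist camera has in their place "mount" (4x4, takes a point from camera to tool coordinates, whose origin is the TCP and whose axes are the flange's). Camera axes: x right, y down, z forward; pixel columns grow to the right and rows downward; lengths in m; the calibration is good to about 2 mm. A picture is of the moment at which its call begins: read the wrist's pose just before it. There is no depth.
- hand_in(): hands the job in, once; it reports no verdict.
Trained networks look in the newest picture that a camera, given by its name, has taken for a name from the list of things; names that differ only in an ending like _2 or _b are one class to them, and where a whole thing is asked for, a point or a joint stands for the part that bears it (a point fixed in the world has none). Each returns a list of dicts, best first, with "conf" (0 to 1); they miss things now and then, are a little off and sometimes report something else, mostly with a low value. They report only what shows in the picture. A call takes as long as a camera call.
- search_frame(camera, target): "box" ([left, top, right, bottom] in pixels, round what is visible of it).
The state is a dict: "time_s": time; "q": joint angles; "dq": joint speeds; "joint_efforts": joint torques, N m; "eef_pos": TCP position; "eef_rot": TCP orientation; "wrist_force": force on the tool from outside, world axes, zero at the start; "torque": the same for the moment, N m; "opening": opening from 0.0 (shut) to 1.0 (fully open).
Only numpy, scipy, OpenCV 4.12 (cv2) and the standard library are available. Lean on these libraries where they do the work, as an engineer would, in place of code of your own. Each camera call takes 0.05 s, during which the arm holds its last target.

## Working session

There is one attempt and no reset: what is moved stays moved. The work goes in short steps, Python scripts to look and compute and a tool call to move; the robot and the scene stay as the last step left them, time stands still between calls to the robot, and variables do not carry over. Pictures are saved under pics/ and viewed, and the job is handed in when it is done.

Besides the shell and the picture viewer there is one more tool, called after "Call:" as name(argument=value, ...), one argument or row to a line, values as JSON. arm_command: Moves the arm, as the interface text tells. Shifts and turns lie within -1 to 1; 1 stands for 0.2 m of shift or 60 degrees of turn. Its arguments: {"type":"object","properties":{"motion":{"type":"string"}},"required":["motion"]}

```bash
ls -la; mkdir -p pics
python3 - <<'E'
from bench import *
import cv2
o=get_obs(); print({k:v for k,v in o.items()})
for n in ["scene","side","wrist"]:
    c=camera(n); cv2.imwrite(f"pics/{n}0.png",c["img"][:,:,::-1])
    print(n,c["intrinsics"],c["distortion"],c.get("pose"),c.get("mount"))
E
```

```text
total 12
drwxr-xr-x  3 agent agent 4096 Dec  7 06:15 .
drwxr-xr-x 23 root  root  4096 Dec  7 06:15 ..
drwxr-xr-x  2 agent agent 4096 Dec  7 06:15 pics
{'time_s': 0.0, 'q': array([ 1.00970787e+00,  1.81521475e-01,  1.60801422e+00, -1.13067583e-05,
        1.35377100e+00, -2.06272145e-01]), 'dq': array([-0.00088475, -0.00018117, -0.00022948, -0.00072216, -0.00046994,
       -0.00086138]), 'joint_efforts': array([-3.11750264e-04, -4.44854236e+01, -3.51347852e+01, -2.28974686e-04,
        8.62399262e-03,  8.33200772e-06]), 'eef_pos': array([0.19944065, 0.5387217 , 0.23039214]), 'eef_rot': array([-3.15695651e-04,  1.76477740e-01,  9.84304258e-01, -7.96777201e-04]), 'wrist_force': array([-0.20708756, -0.27567193,  0.7197691 ]), 'torque': array([ 0.01887659, -0.06141088, -0.03921127]), 'opening': 1.0032487826475662}
scene [[440.95896923   0.         312.79990467]
 [  0.         440.95896923 240.19313538]
 [  0.           0.           1.        ]] [0.00174524 0.         0.         0.         0.        ] [[ 0.51754395  0.5576907  -0.64894479  1.26843181]
 [ 0.85544436 -0.32034347  0.40693366 
[... 293 characters left out ...]
          0.        ] [[ 0.92792988 -0.22746049  0.29530977  0.22086686]
 [-0.37275246 -0.56343072  0.73729331 -0.78252155]
 [-0.0013185  -0.79423394 -0.60761065  0.77467044]
 [ 0.          0.          0.          1.        ]] None
wrist [[376.57618042   0.         321.78824381]
 [  0.         376.57618042 240.03696032]
 [  0.           0.           1.        ]] [-0.04137007  0.          0.          0.          0.        ] None [[-3.96461239e-04 -9.50721430e-01 -3.10046135e-01  7.99707160e-02]
 [ 9.99999516e-01 -6.56219905e-04  7.33507869e-04 -1.92914886e-04]
 [-9.00820095e-04 -3.10045694e-01  9.50721230e-01 -1.42414785e-01]
 [ 0.00000000e+00  0.00000000e+00  0.00000000e+00  1.00000000e+00]]
```

View pics/scene0.png

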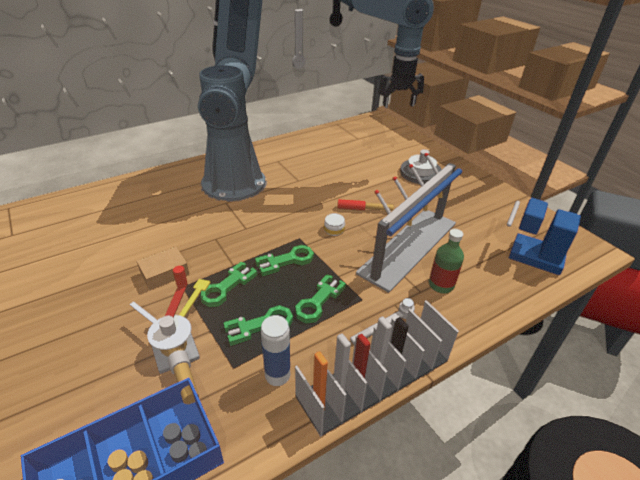

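View pics/side0.png

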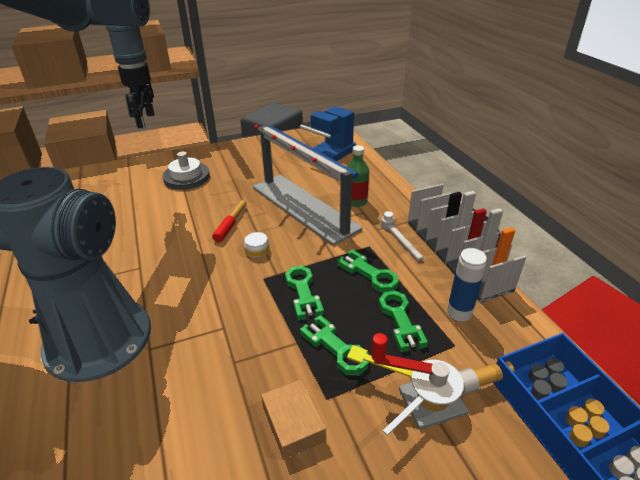

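View pics/wrist0.png

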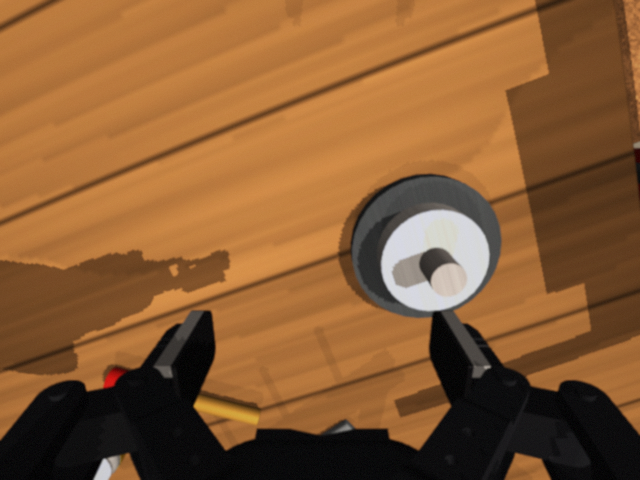

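```bash
cat > h.py <<'E'
import numpy as np, cv2, os, json
from scipy.spatial.transform import Rotation as R
from bench import *
def obs():
    o=get_obs(); return o
def rotm(q): return R.from_quat([q[1],q[2],q[3],q[0]]).as_matrix()
def toolpose(o=None):
    o=o or get_obs(); T=np.eye(4); T[:3,:3]=rotm(o["eef_rot"]); T[:3,3]=o["eef_pos"]; return T
def cam(n):
    if n=="wrist":
        T=toolpose(); c=camera(n); c["pose"]=T@c["mount"]
    else: c=camera(n)
    return c
def proj(c,P):
    P=np.atleast_2d(np.asarray(P,float)); T=np.linalg.inv(c["pose"])
    r,_=cv2.Rodrigues(T[:3,:3]); p,_=cv2.projectPoints(P,r,T[:3,3],c["intrinsics"],np.array(c["distortion"])); return p[:,0]
def ray(c,uv):
    uv=np.atleast_2d(np.asarray(uv,float))
    n=cv2.undistortPoints(uv[:,None],c["intrinsics"],np.array(c["distortion"]))[:,0]
    d=np.c_[n,np.ones(len(n))]@c["pose"][:3,:3].T; return c["pose"][:3,3],d/np.linalg.norm(d,axis=1)[:,None]
def plane(c,uv,z):
    o,d=ray(c,uv); s=(z-o[2])/d[:,2]; return o+d*s[:,None]
def tri(obsv):  # list of (cam,uv)
    A=np.zeros((3,3));b=np.zeros(3)
    for c,uv in obsv:
        o,d=ray(c,uv); M=np.eye(3)-np.outer(d[0],d[0]); A+=M; b+=M@o
    p=np.linalg.solve(A,b); return p,[np.linalg.norm(proj(c,p)[0]-np.array(uv)) for c,uv in obsv]
def save(name,img): cv2.imwrite(f"pics/{name}.png",img[:,:,::-1])
def crop(img,x0,y0,x1,y1,s): return cv2.resize(img[y0:y1,x0:x1],None,fx=s,fy=s,interpolation=cv2.INTER_CUBIC)
E
python3 - <<'E'
from h import *
import pickle
cs={n:cam(n) for n in ["scene","side"]}
pickle.dump(cs,open("c0.pkl","wb"))
print(get_obs()["time_s"])
save("s_crop",crop(cs["scene"]["img"],120,140,520,380,2))
save("d_crop",crop(cs["side"]["img"],210,110,530,440,1.8))
for n in cs:
    for t in ["puller1","peg1","stand","valve_knob","flag","drift","wrench","grease_tin","plug_box","oil_bottle","spray_can"]:
        print(n,t,[(np.round(r["box"]).astype(int).tolist(),round(r["conf"],2)) for r in search_frame(n,t)])
E
```

```text
0.25
scene puller1 [([254, 246, 312, 275], 0.94), ([296, 278, 344, 325], 0.88), ([225, 306, 294, 345], 0.86), ([198, 259, 253, 308], 0.69), ([352, 299, 412, 342], 0.25), ([428, 228, 466, 294], 0.16)]
scene peg1 [([320, 212, 347, 236], 0.67), ([396, 176, 410, 199], 0.6), ([376, 191, 388, 211], 0.5)]
scene stand [([359, 150, 462, 292], 0.9)]
scene valve_knob [([162, 268, 189, 333], 0.64), ([426, 154, 436, 173], 0.59), ([351, 297, 414, 344], 0.15)]
scene flag [([200, 262, 260, 310], 0.65), ([179, 280, 212, 316], 0.64), ([297, 277, 345, 323], 0.56)]
scene drift [([336, 198, 393, 210], 0.79)]
scene wrench [([349, 297, 412, 343], 0.95), ([398, 179, 396, 179], 0.56), ([256, 248, 314, 277], 0.47)]
scene grease_tin [([323, 213, 349, 237], 0.73)]
scene plug_box [([134, 248, 190, 290], 0.77)]
scene oil_bottle [([426, 230, 462, 294], 0.87), ([158, 267, 185, 336], 0.42)]
scene spray_can [([261, 321, 291, 384], 0.73)]
side puller1 [([382, 289, 430, 353], 0.87), ([303, 314, 368, 375], 0.75), ([338, 252, 398, 291], 0.67), ([283, 268, 319, 320], 0.57)]
side peg1 [([257, 124, 271, 136], 0.43)]
side stand [([253, 127, 362, 246], 0.76), ([290, 146, 306, 157], 0.56)]
side valve_knob [([372, 335, 449, 385], 0.72), ([246, 232, 270, 258], 0.66), ([263, 378, 326, 464], 0.37)]
side flag [([351, 346, 409, 376], 0.73)]
side drift [([214, 204, 248, 243], 0.75), ([371, 336, 448, 385], 0.53), ([306, 314, 368, 376], 0.48)]
side wrench [([381, 211, 424, 260], 0.93), ([273, 134, 290, 150], 0.47)]
side grease_tin [([244, 232, 269, 257], 0.89), ([304, 318, 368, 373], 0.46)]
side plug_box []
side oil_bottle [([349, 145, 371, 208], 0.78)]
side spray_can [([448, 247, 485, 324], 0.98)]
```

View pics/s_crop.png

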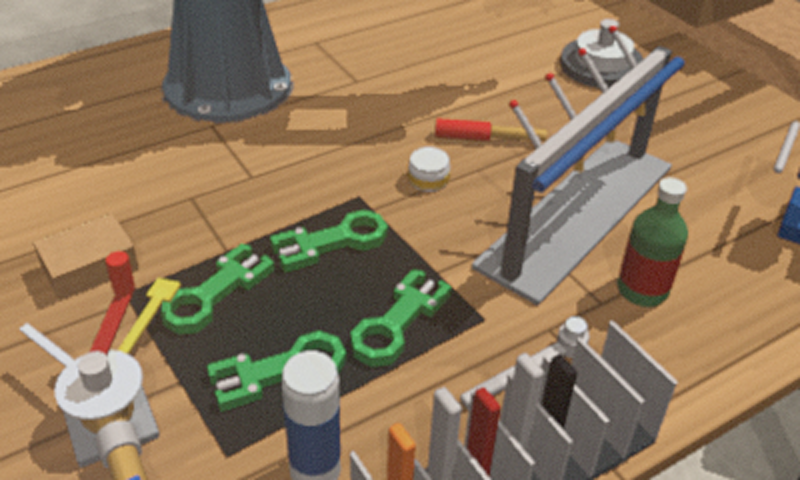

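View pics/d_crop.png

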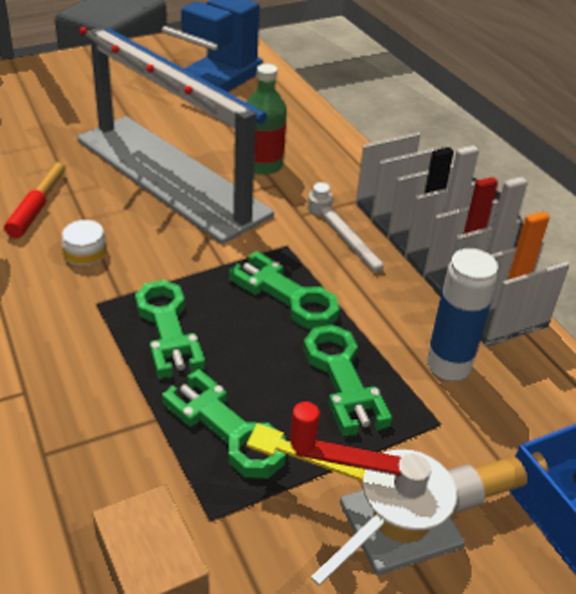

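Run:
```python
from h import *
import pickle
cs=pickle.load(open("c0.pkl","rb"))
def redblob(img,c,r=5):
    x,y=map(int,c); im=img.astype(int); best=None
    w=[];
    for v in range(y-r,y+r+1):
        for u in range(x-r,x+r+1):
            p=im[v,u]; s=max(0,p[0]-max(p[1],p[2])-40); w.append((u,v,s))
    w=np.array(w,float); return (w[:,:2]*w[:,2:]).sum(0)/max(w[:,2].sum(),1e-9), w[:,2].max()
S=[(376.5,192),(394.5,178.5),(411.5,166),(426,155)]; D=[(314.4,160),(293.3,147.8),(273.9,136.7),(256,126.7)]
pts=[]
for s,d in zip(S,D):
    bs,ms=redblob(cs["scene"]["img"],s); bd,md=redblob(cs["side"]["img"],d)
    p,e=tri([(cs["scene"],bs),(cs["side"],bd)])
    print(bs.round(1),ms,bd.round(1),md,p.round(4),np.round(e,2),plane(cs["scene"],bs,.2343).round(4)[0],plane(cs["side"],bd,.2343)[0].round(4)); pts.append(p)
pts=np.array(pts); print(np.linalg.norm(np.diff(pts,axis=0),axis=1))
```

```text
[376.3 191.1] 95.0 [313.7 159.3] 136.0 [0.5658 0.1642 0.237 ] [0.54 0.54] [0.5643 0.1651 0.2343] [0.5679 0.1715 0.2343]
[394.3 177.3] 94.0 [292.8 147.1] 134.0 [0.5385 0.2439 0.2381] [0.54 0.55] [0.5356 0.2463 0.2343] [0.5411 0.2542 0.2343]
[410.7 165.2] 104.0 [273.5 136.2] 122.0 [0.5112 0.324  0.2378] [0.7  0.71] [0.5092 0.3255 0.2343] [0.5135 0.3354 0.2343]
[426.1 153.8] 93.0 [255.7 126.2] 119.0 [0.4835 0.4051 0.2376] [0.7  0.71] [0.4818 0.4066 0.2343] [0.4856 0.4171 0.2343]
[0.08432904 0.08460874 0.08572684]
```

Run:
```python
from h import *
import pickle
cs=pickle.load(open("c0.pkl","rb"))
A=cs["scene"];B=cs["side"]
save("v1",np.hstack([crop(A["img"],120,255,220,375,4),crop(B["img"],335,320,475,440,2.8*0+4)[:, :]])[:, :])
for n,s,d in [("knobtop",(179,269),(380,338.3)),("hingetop",(167,320.5),(440,369.4)),("whitetip",(131,303.5),(386.7,432.2)),("flagtip",(202.5,284),(355,354))]:
    p,e=tri([(A,s),(B,d)]); print(n,p.round(4),np.round(e,2))
print(plane(A,(179,269),.153),plane(B,(380,338.3),.153))
```

```text
knobtop [ 0.4996 -0.3338  0.1509] [0.39 0.51]
hingetop [ 0.5876 -0.3986  0.1009] [0.07 0.09]
whitetip [ 0.4596 -0.451   0.0625] [0.6  0.86]
flagtip [ 0.4788 -0.284   0.0587] [0.46 0.59]
[[ 0.50269356 -0.3349985   0.153     ]] [[ 0.49859839 -0.33434888  0.153     ]]
```

View pics/v1.png

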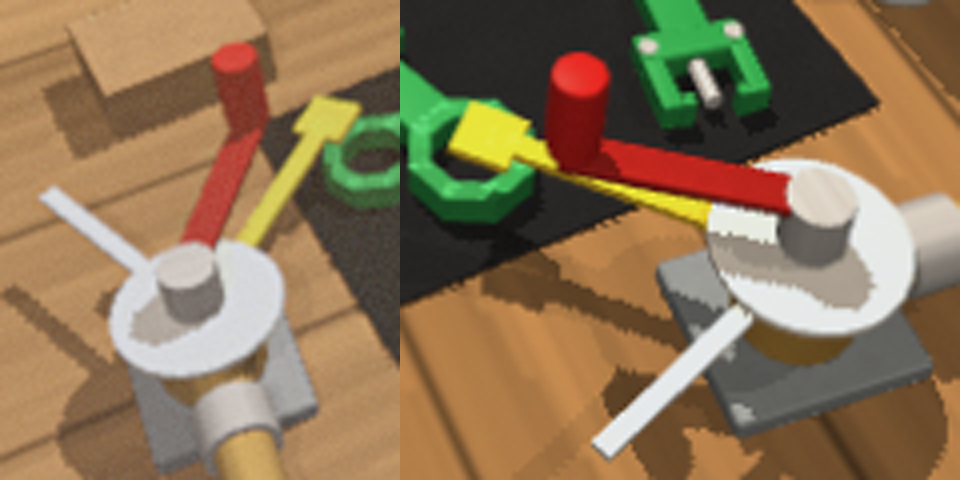

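```bash
cat >> h.py <<'E'
def down(az):  # tool pointing down with tool x at azimuth az (deg)
    a=np.radians(az); x=np.array([np.cos(a),np.sin(a),0]); z=np.array([0,0,-1.]); return np.c_[x,np.cross(z,x),z]
def pose(Rm,p): T=np.eye(4);T[:3,:3]=Rm;T[:3,3]=p;return T
def plan(target,T0=None,n=None,vmax=36.,wmax=6.,q=True):
    """rows (identical) taking T0 to target: prints n x (shift,turn) in tool units"""
    T0=toolpose() if T0 is None else T0
    D=np.linalg.inv(T0)@target; w=R.from_matrix(D[:3,:3]).as_rotvec(); t=D[:3,3]
    if n is None: n=int(max(1,np.ceil(np.linalg.norm(t)*1000/vmax),np.ceil(np.degrees(np.linalg.norm(w))/wmax)))
    A=sum(R.from_rotvec(w*k/n).as_matrix() for k in range(n)); p=np.linalg.solve(A,t)
    row=np.r_[p/.2,w/n/np.radians(60)]
    print(f"n={n} rows:"," ".join(f"{v:.4f}" for v in row),"| dist mm",np.round(np.linalg.norm(t)*1000,1),"ang",np.round(np.degrees(np.linalg.norm(w)),1))
    return n,row
def st():
    o=get_obs(); T=toolpose(o); e=T[:3,:3]
    print("t%.2f"%o["time_s"],"p",o["eef_pos"].round(4),"x",e[:,0].round(3),"z",e[:,2].round(3),"q",o["q"].round(2),"F",o["wrist_force"].round(1),"op %.3f"%o["opening"]); return T
E
python3 - <<'E'
from h import *
st(); plan(pose(down(143.6),[.4996,-.3338,.24]),vmax=38)
E
```

```text
t1.35 p [0.1998 0.5392 0.2313] x [-0.938  0.347 -0.   ] z [ 0. -0. -1.] q [ 1.01  0.18  1.61 -0.    1.35 -0.21] F [-0.3 -0.   0.5] op 1.001
n=25 rows: -0.1355 -0.1263 -0.0017 -0.0000 0.0000 0.0107 | dist mm 923.1 ang 16.1
```

Call:
arm_command(
  motion="-0.136 -0.126 -0.002 0 0 0.011 1; -0.136 -0.126 -0.002 0 0 0.011 1; -0.136 -0.126 -0.002 0 0 0.011 1; -0.136 -0.126 -0.002 0 0 0.011 1; -0.136 -0.126 -0.002 0 0 0.011 1; -0.136 -0.126 -0.002 0 0 0.011 1; -0.136 -0.126 -0.002 0 0 0.011 1; -0.136 -0.126 -0.002 0 0 0.011 1; -0.136 -0.126 -0.002 0 0 0.011 1; -0.136 -0.126 -0.002 0 0 0.011 1",
)

```text
time_s: 2.18
eef_pos: [0.3524, 0.193, 0.2349]
eef_rot: [0.001, 0.229, 0.974, 0.002]
wrist_force: [1.5, 1.1, 0.1]
opening: 0.998
```

Run:
```python
from h import *
st(); plan(pose(down(143.6),[.4996,-.3338,.24]),vmax=38)
```

```text
t2.18 p [0.3524 0.193  0.2349] x [-0.896  0.445 -0.002] z [ 0.004  0.004 -1.   ] q [ 0.2  -0.24  2.01  0.    1.37 -0.91] F [1.5 1.1 0.1] op 0.998
n=15 rows: -0.1328 -0.1252 -0.0019 0.0003 0.0001 0.0111 | dist mm 547.0 ang 10.0
```

Call:
arm_command(
  motion="-0.133 -0.125 -0.002 0 0 0.011 1; -0.133 -0.125 -0.002 0 0 0.011 1; -0.133 -0.125 -0.002 0 0 0.011 1; -0.133 -0.125 -0.002 0 0 0.011 1; -0.133 -0.125 -0.002 0 0 0.011 1; -0.133 -0.125 -0.002 0 0 0.011 1; -0.133 -0.125 -0.002 0 0 0.011 1; -0.133 -0.125 -0.002 0 0 0.011 1; -0.133 -0.125 -0.002 0 0 0.011 1; -0.133 -0.125 -0.002 0 0 0.011 1",
)

```text
time_s: 3.02
eef_pos: [0.4633, -0.175, 0.2425]
eef_rot: [0.007, 0.288, 0.958, 0.003]
wrist_force: [-0.2, 0.5, 0.2]
opening: 1.002
```

Run:
```python
from h import *
import pickle
st(); plan(pose(down(143.6),[.4996,-.3338,.24]),vmax=38)
c=cam("wrist"); save("w1",c["img"]); pickle.dump(c,open("w1.pkl","wb"))
```

```text
t3.02 p [ 0.4633 -0.175   0.2425] x [-0.834  0.551 -0.011] z [ 0.015  0.002 -1.   ] q [-0.61 -0.02  1.8   0.01  1.35 -1.6 ] F [-0.2  0.5  0.2] op 1.002
n=5 rows: -0.1201 -0.1100 0.0026 0.0020 0.0021 0.0098 | dist mm 162.9 ang 3.1
```

View pics/w1.png

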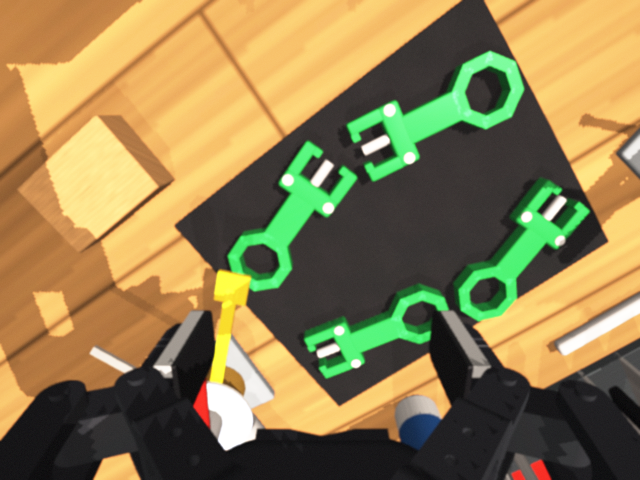

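```bash
cat >> h.py <<'E'
def greenmask(img):
    hsv=cv2.cvtColor(img,cv2.COLOR_RGB2HSV); return ((hsv[...,0]>48)&(hsv[...,0]<78)&(hsv[...,1]>120)&(hsv[...,2]>70)).astype(np.uint8)*255
def pullers(c,zt=.022,zb=.004,minA=400):
    """eye centre (mid-height) and yaw of axis for each puller seen whole"""
    m=greenmask(c["img"]); cnts,h=cv2.findContours(m,cv2.RETR_CCOMP,cv2.CHAIN_APPROX_NONE); out=[]
    for i,k in enumerate(cnts):
        if h[0][i][3]>=0 or cv2.contourArea(k)<minA: continue
        hs=[j for j in range(len(cnts)) if h[0][j][3]==i and cv2.contourArea(cnts[j])>60]
        if not hs: continue
        j=max(hs,key=lambda j:cv2.contourArea(cnts[j])); M=cv2.moments(cnts[j]); e=np.array([M["m10"],M["m01"]])/M["m00"]
        E=plane(c,e,(zt+zb)/2)[0]
        # axis: green mask pts of this component mapped to mid plane; centroid of points on neck
        mm=np.zeros_like(m); cv2.drawContours(mm,cnts,i,255,-1); cv2.drawContours(mm,cnts,j,0,-1); mm&=m
        ys,xs=np.nonzero(mm); P=plane(c,np.c_[xs,ys].astype(float),zt)[:,:2]; d=P-E[:2]
        # neck points lie 33..70 mm from eye centre
        r=np.linalg.norm(d,axis=1); s=(r>.036)&(r<.070); u=d[s].mean(0); 
        for _ in range(8):
            u/=np.linalg.norm(u); v=np.array([-u[1],u[0]]); s=(d@u>.038)&(d@u<.072)&(abs(d@v)<.02)
            A=np.polyfit(d[s]@u,d[s]@v,1); u=u+v*A[0]*.0+v*(d[s]@v).mean()/(d[s]@u).mean()
        u/=np.linalg.norm(u); O=E[:2]+u*.052
        out.append(dict(eye=E,px=e,org=O,az=np.degrees(np.arctan2(-u[1],-u[0])),area=cv2.contourArea(k),rmax=r.max()))
    return out
def showp(ps):
    for p in ps: print("eye",p["eye"][:2].round(4),"px",p["px"].round(0),"org",p["org"].round(4),"az(eye dir) %.1f"%p["az"],"rmax %.3f"%p["rmax"])
E
python3 - <<'E'
from h import *
import pickle
c=pickle.load(open("w1.pkl","rb")); print("wrist");showp(pullers(c))
cs=pickle.load(open("c0.pkl","rb"))
for n in cs: print(n); showp(pullers(cs[n],minA=150))
E
```

```text
wrist
eye [ 0.6022 -0.241 ] px [339. 330.] org [ 0.6226 -0.1932] az(eye dir) -113.1 rmax 0.123
eye [ 0.6508 -0.0788] px [486. 290.] org [ 0.624  -0.0343] az(eye dir) -58.9 rmax 0.131
eye [ 0.4829 -0.263 ] px [260. 259.] org [ 0.4639 -0.2146] az(eye dir) -68.6 rmax 0.133
eye [0.4626 0.0115] px [486.  90.] org [ 0.4557 -0.04  ] az(eye dir) 82.4 rmax 0.135
scene
eye [ 0.6454 -0.0786] px [308. 308.] org [ 0.628  -0.0296] az(eye dir) -70.4 rmax 0.122
eye [0.4554 0.0115] px [301. 252.] org [ 0.4598 -0.0403] az(eye dir) 94.9 rmax 0.138
side
eye [0.4634 0.0157] px [298. 276.] org [ 0.4565 -0.0359] az(eye dir) 82.3 rmax 0.320
eye [ 0.6375 -0.1508] px [393. 302.] org [ 0.6254 -0.2013] az(eye dir) 76.5 rmax 0.200
```

Call:
arm_command(
  motion="-0.12 -0.11 0.003 0.002 0.002 0.01 1; -0.12 -0.11 0.003 0.002 0.002 0.01 1; -0.12 -0.11 0.003 0.002 0.002 0.01 1; -0.12 -0.11 0.003 0.002 0.002 0.01 1; -0.12 -0.11 0.003 0.002 0.002 0.01 1; 0 0 0 0 0 0 1",
)

```text
time_s: 3.57
eef_pos: [0.5001, -0.3503, 0.2396]
eef_rot: [0.001, 0.318, 0.948, -0.002]
wrist_force: [-1.0, 1.3, 0.7]
opening: 1.0
```

Run:
```python
from h import *
import pickle
st(); plan(pose(down(143.6),[.4996,-.3338,.112]),vmax=38)
c=cam("wrist"); save("w2",c["img"]); pickle.dump(c,open("w2.pkl","wb"))
```

```text
t3.57 p [ 0.5001 -0.3503  0.2396] x [-0.798  0.603 -0.004] z [ 0.001 -0.005 -1.   ] q [-0.8   0.25  1.51 -0.    1.38 -1.73] F [-1.   1.3  0.7] op 1.000
n=4 rows: 0.0133 0.0165 0.1595 -0.0009 0.0010 -0.0029 | dist mm 128.7 ang 0.8
```

View pics/w2.png

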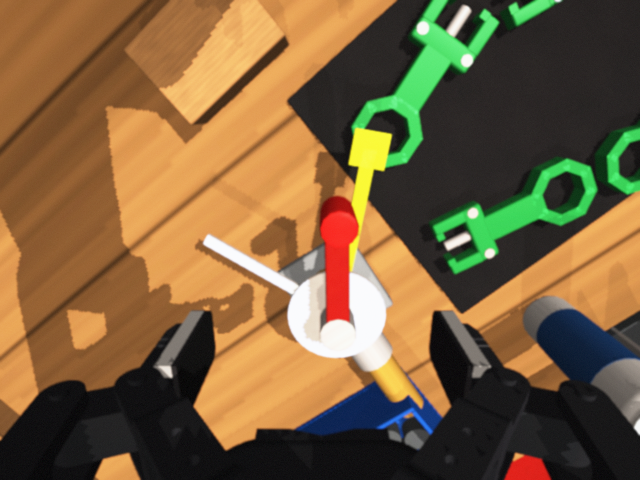

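Run:
```python
from h import *
import pickle
c=pickle.load(open("w2.pkl","rb"))
k=plane(c,(338,209),.153)[0]; hg=plane(c,(338,332),.10)[0]; w0=plane(c,(206,240),.0625)[0]; w1=plane(c,(296,291),.0625)[0]; f=plane(c,(370,150),.063)[0]; f0=plane(c,(352,268),.063)[0]
az=lambda a,b: np.degrees(np.arctan2(*(b-a)[1::-1]))
H=np.array([.5876,-.3986,0])
print(k,hg,w0,f); print("lever",az(hg,k),az(H,k),"white",az(w1,w0),az(hg,w0),az(H,w0),"flag",az(f0,f),az(hg,f),az(H,f))
for X in (hg,H): print(np.linalg.norm((k-X)[:2]))
```

```text
[ 0.48576507 -0.32735118  0.153     ] [ 0.58455807 -0.39748033  0.1       ] [ 0.4569833  -0.44882843  0.0625    ] [ 0.48090587 -0.28660063  0.063     ]
lever 144.6306008366107 145.0214366257766 white -159.2888597149082 -158.07550418054447 -158.9658393823691 flag 136.23152380645496 133.07045626867964 133.6103460588722
0.12115343314199531
0.12428494456294216
```

Run:
```python
from h import *
import pickle
c=pickle.load(open("w2.pkl","rb"))
k=plane(c,(340,223),.153)[0]; H=np.array([.5876,-.3986,0]);hg=plane(c,(338,332),.10)[0]
az=lambda a,b: np.degrees(np.arctan2(*(b-a)[1::-1]))
print(k,az(H,k),az(hg,k),np.linalg.norm((k-H)[:2]),np.linalg.norm((k-hg)[:2]))
plan(pose(down(143.8),[.498,-.334,.112]),n=5)
```

```text
[ 0.49381482 -0.33170969  0.153     ] 144.5024336163185 144.06542881231596 0.11519537521310459 0.11207191942094558
n=5 rows: 0.0099 0.0102 0.1274 -0.0004 0.0005 -0.0028 | dist mm 128.2 ang 0.9
```

Call:
arm_command(
  motion="0.01 0.01 0.13 0 0 -0.003 1; 0.01 0.01 0.13 0 0 -0.003 1; 0.01 0.01 0.13 0 0 -0.003 1; 0.01 0.01 0.13 0 0 -0.003 0.6; 0.01 0.01 0.06 0 0 -0.003 0.5; 0 0 0 0 0 0 0.5",
)

```text
time_s: 4.12
eef_pos: [0.4989, -0.3298, 0.1217]
eef_rot: [0.003, 0.309, 0.951, -0.002]
wrist_force: [-1.4, 0.6, -0.4]
opening: 0.603
```

Run:
```python
from h import *
st(); plan(pose(down(143.8),[.498,-.334,.112]),n=2)
```

```text
t4.12 p [ 0.4989 -0.3298  0.1217] x [-0.809  0.588 -0.006] z [ 0.004 -0.005 -1.   ] q [-0.78  0.34  1.64 -0.    1.15 -1.72] F [-1.4  0.6 -0.4] op 0.603
n=2 rows: -0.0043 -0.0098 0.0243 -0.0006 0.0029 0.0016 | dist mm 10.6 ang 0.4
```

Call:
arm_command(
  motion="-0.004 -0.01 0.024 0 0.003 0 0.3; -0.004 -0.01 0.02 0 0 0 0; 0 0 0 0 0 0 0; 0 0 0 0 0 0 0; 0 0 0 0 0 0 0; 0 0 0 0 0 0 0",
)

```text
time_s: 4.62
eef_pos: [0.498, -0.3325, 0.114]
eef_rot: [0.001, 0.308, 0.951, -0.001]
wrist_force: [-0.0, -0.3, -5.5]
opening: 0.29
```

Run:
```python
from h import *
T=st(); H=np.array([.5865,-.398,0])
def rotplan(deg,n,T):
    D=np.eye(4);D[:3,:3]=R.from_euler("z",deg,degrees=True).as_matrix(); C=np.eye(4);C[:3,3]=H
    return plan(C@D@np.linalg.inv(C)@T,T,n=n)
p=T[:3,3]-H;print(np.hypot(*p[:2]),np.degrees(np.arctan2(p[1],p[0])))
rotplan(58,16,T)
```

```text
t4.62 p [ 0.498  -0.3325  0.114 ] x [-0.81   0.586 -0.003] z [ 0.001 -0.003 -1.   ] q [-0.79  0.36  1.64 -0.    1.14 -1.73] F [-0.  -0.3 -5.5] op 0.290
0.1101302079777789 143.48975469822426
n=16 rows: -0.0007 -0.0348 0.0001 -0.0002 -0.0001 -0.0604 | dist mm 106.8 ang 58.0
```

Call:
arm_command(
  motion="-0.001 -0.035 0 0 0 -0.06 0; -0.001 -0.035 0 0 0 -0.06 0; -0.001 -0.035 0 0 0 -0.06 0; -0.001 -0.035 0 0 0 -0.06 0; -0.001 -0.035 0 0 0 -0.06 0; -0.001 -0.035 0 0 0 -0.06 0; -0.001 -0.035 0 0 0 -0.06 0; -0.001 -0.035 0 0 0 -0.06 0; -0.001 -0.035 0 0 0 -0.06 0; -0.001 -0.035 0 0 0 -0.06 0",
)

```text
time_s: 5.45
eef_pos: [0.4755, -0.3992, 0.114]
eef_rot: [0.001, -0.012, 1.0, 0.0]
wrist_force: [2.3, 0.1, -4.2]
opening: 0.289
```

```bash
cat >> h.py <<'E'
H=np.array([.5865,-.398,0])
def rotplan(deg,n,T):
    D=np.eye(4);D[:3,:3]=R.from_euler("z",deg,degrees=True).as_matrix(); C=np.eye(4);C[:3,3]=H
    return plan(C@D@np.linalg.inv(C)@T,T,n=n)
def lev(T):
    p=T[:3,3]-H;a=np.degrees(np.arctan2(p[1],p[0]))%360; print("r %.4f az %.1f  toolx az %.1f"%(np.hypot(*p[:2]),a,np.degrees(np.arctan2(T[1,0],T[0,0]))%360)); return a
E
python3 - <<'E'
from h import *
T=st(); a=lev(T); rotplan(201.5-a,7,T)
E
```

```text
t5.45 p [ 0.4755 -0.3992  0.114 ] x [-1.    -0.024 -0.001] z [ 0.001  0.001 -1.   ] q [-0.89  0.4   1.58  0.    1.16 -2.49] F [ 2.3  0.1 -4.2] op 0.289
r 0.1110 az 180.6  toolx az 181.4
n=7 rows: -0.0004 -0.0289 -0.0000 -0.0001 0.0000 -0.0497 | dist mm 40.2 ang 20.9
```

Call:
arm_command(
  motion="0 -0.029 0 0 0 -0.05 0; 0 -0.029 0 0 0 -0.05 0; 0 -0.029 0 0 0 -0.05 0; 0 -0.029 0 0 0 -0.05 0; 0 -0.029 0 0 0 -0.05 0; 0 -0.025 0 0 0 -0.03 0; 0 -0.02 0 0 0 -0.02 0",
)

```text
time_s: 6.03
eef_pos: [0.4821, -0.4372, 0.114]
eef_rot: [0.001, -0.176, 0.984, 0.002]
wrist_force: [-2.7, 6.9, 0.1]
opening: 0.288
```

Run:
```python
from h import *
T=st(); a=lev(T); rotplan(201.5-a,3,T)
```

```text
t6.03 p [ 0.4821 -0.4372  0.114 ] x [-0.938 -0.347 -0.003] z [ 0.001  0.005 -1.   ] q [-0.92  0.46  1.49  0.    1.19 -2.85] F [-2.7  6.9  0.1] op 0.288
r 0.1115 az 200.6  toolx az 200.3
n=3 rows: -0.0000 -0.0031 -0.0000 -0.0000 0.0000 -0.0053 | dist mm 1.8 ang 0.9
```

Call:
arm_command(
  motion="0 -0.015 0 0 0 0 0; 0 -0.015 0 0 0 0 0; 0 -0.01 0 0 0 0 0",
)

```text
time_s: 6.28
eef_pos: [0.4823, -0.4392, 0.1138]
eef_rot: [-0.002, -0.179, 0.984, 0.009]
wrist_force: [-5.2, 10.7, 2.1]
opening: 0.288
```

Run:
```python
from h import *
T=st(); a=lev(T)
```

```text
t6.28 p [ 0.4823 -0.4392  0.1138] x [-0.936 -0.352  0.002] z [-0.008  0.017 -1.   ] q [-0.92  0.48  1.47  0.    1.21 -2.85] F [-5.2 10.7  2.1] op 0.288
r 0.1121 az 201.6  toolx az 200.6
```

Call:
arm_command(
  motion="0 0.005 0 0 0 0 0.3; 0 0 0 0 0 0 0.7; 0 0 0 0 0 0 0.7; 0 0 -0.08 0 0 0 0.7; 0 0 -0.16 0 0 0 0.7; 0 0 -0.16 0 0 0 1; 0 0 -0.08 0 0 0 1",
)

```text
time_s: 6.87
eef_pos: [0.4821, -0.4394, 0.2113]
eef_rot: [-0.003, -0.179, 0.984, 0.011]
wrist_force: [0.5, -0.6, 0.3]
opening: 0.955
```

```bash
cat >> h.py <<'E'
def path(T0,n,row):
    T=T0.copy(); P=[T[:3,3].copy()]
    for _ in range(n):
        D=np.eye(4);D[:3,3]=row[:3]*.2;D[:3,:3]=R.from_rotvec(row[3:]*np.radians(60)).as_matrix();T=T@D;P.append(T[:3,3].copy())
    P=np.array(P); print("path",P[::max(1,n//5)].round(3).tolist())
E
python3 - <<'E'
from h import *
import pickle
T=st(); n,r=plan(pose(down(82.4),[.4557,-.04,.17])); path(T,n,r)
c=cam("side");save("d1",crop(c["img"],335,300,495,460,3));
E
```

```text
t6.87 p [ 0.4821 -0.4394  0.2113] x [-0.936 -0.351  0.002] z [-0.01  0.02 -1.  ] q [-0.92  0.38  1.4   0.    1.38 -2.85] F [ 0.5 -0.6  0.3] op 0.955
n=20 rows: 0.0761 0.0929 0.0118 0.0005 -0.0011 0.0985 | dist mm 402.4 ang 118.2
path [[0.482, -0.439, 0.211], [0.408, -0.379, 0.204], [0.364, -0.294, 0.196], [0.358, -0.199, 0.188], [0.39, -0.109, 0.179], [0.456, -0.04, 0.17]]
```

View pics/d1.png

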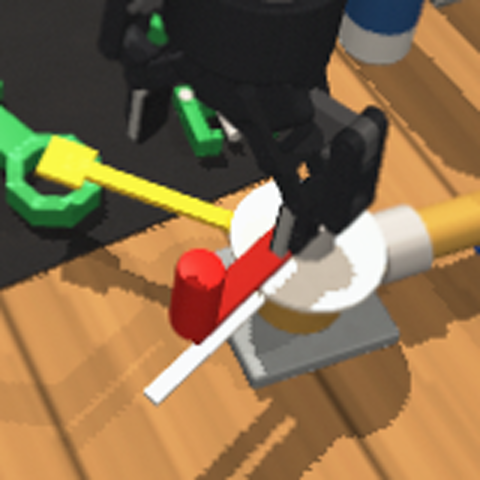

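Call:
arm_command(
  motion="0.076 0.093 0.012 0 -0.001 0.099 1; 0.076 0.093 0.012 0 -0.001 0.099 1; 0.076 0.093 0.012 0 -0.001 0.099 1; 0.076 0.093 0.012 0 -0.001 0.099 1; 0.076 0.093 0.012 0 -0.001 0.099 1; 0.076 0.093 0.012 0 -0.001 0.099 1; 0.076 0.093 0.012 0 -0.001 0.099 1; 0.076 0.093 0.012 0 -0.001 0.099 1; 0.076 0.093 0.012 0 -0.001 0.099 1; 0.076 0.093 0.012 0 -0.001 0.099 1",
)

```text
time_s: 7.75
eef_pos: [0.361, -0.2498, 0.1989]
eef_rot: [0.011, 0.358, 0.934, -0.0]
wrist_force: [-0.1, 0.7, 0.5]
opening: 1.0
```

Call:
arm_command(
  motion="0.076 0.093 0.012 0 -0.001 0.099 1; 0.076 0.093 0.012 0 -0.001 0.099 1; 0.076 0.093 0.012 0 -0.001 0.099 1; 0.076 0.093 0.012 0 -0.001 0.099 1; 0.076 0.093 0.012 0 -0.001 0.099 1; 0.076 0.093 0.012 0 -0.001 0.099 1; 0.076 0.093 0.012 0 -0.001 0.099 1; 0.06 0.07 0.012 0 -0.001 0.08 1; 0.03 0.03 0.01 0 -0.001 0.05 1",
)

```text
time_s: 8.5
eef_pos: [0.4452, -0.0699, 0.1824]
eef_rot: [0.024, 0.733, 0.68, 0.006]
wrist_force: [-0.3, 0.8, 1.4]
opening: 1.002
```

Run:
```python
from h import *
import pickle
T=st(); c=cam("wrist"); save("w3",c["img"]); showp(pullers(c)); n,r=plan(pose(down(82.4),[.4557,-.04,.17]));
```

```text
t8.50 p [ 0.4452 -0.0699  0.1824] x [ 0.074  0.997 -0.024] z [ 0.041 -0.027 -0.999] q [-0.41 -0.09  1.99 -0.01  1.19 -0.34] F [-0.3  0.8  1.4] op 1.002
eye [ 0.4816 -0.2634] px [364. 390.] org [ 0.4652 -0.2141] az(eye dir) -71.6 rmax 0.140
eye [ 0.634  -0.1547] px [521. 282.] org [ 0.6215 -0.2052] az(eye dir) 76.0 rmax 0.106
eye [0.4626 0.0095] px [328. 111.] org [ 0.4558 -0.0421] az(eye dir) 82.6 rmax 0.133
eye [ 0.6499 -0.08  ] px [547. 203.] org [ 0.6256 -0.034 ] az(eye dir) -62.2 rmax 0.135
n=1 rows: 0.1522 0.0368 0.0593 0.0414 0.0211 0.0546 | dist mm 33.5 ang 4.3
```

View pics/w3.png

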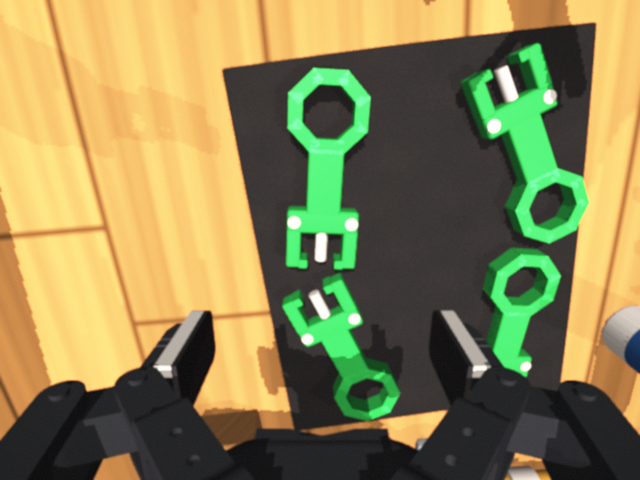

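Run:
```python
from h import *
T=toolpose(); plan(pose(down(82.5),[.456,-.041,.05]),n=4); T=pose(down(82.5),[.456,-.041,.05])
```

```text
n=4 rows: 0.0390 0.0051 0.1650 0.0104 0.0053 0.0132 | dist mm 135.7 ang 4.2
```

Call:
arm_command(
  motion="0.039 0.005 0.165 0.01 0.005 0.013 0.8; 0.039 0.005 0.165 0.01 0.005 0.013 0.8; 0.039 0.005 0.165 0.01 0.005 0.013 0.8; 0.03 0.005 0.12 0.01 0.005 0.013 0.8; 0 0 0 0 0 0 0.8; 0 0 0 0 0 0 0.8",
)

```text
time_s: 9.05
eef_pos: [0.4617, -0.045, 0.0603]
eef_rot: [0.007, 0.749, 0.663, 0.003]
wrist_force: [0.5, -0.2, 1.5]
opening: 0.805
```

Run:
```python
from h import *
T=st(); plan(pose(down(82.5),[.456,-.041,.007]),n=3); c=cam("wrist"); save("w4",c["img"]);showp(pullers(c))
```

```text
t9.05 p [ 0.4617 -0.045   0.0603] x [ 0.121  0.993 -0.005] z [ 0.014 -0.007 -1.   ] q [-0.35  0.17  2.02 -0.    0.94 -0.23] F [ 0.5 -0.2  1.5] op 0.805
n=3 rows: 0.0057 -0.0112 0.0888 0.0046 0.0016 0.0029 | dist mm 53.8 ang 1.0Traceback (most recent call last):
  File "<stdin>", line 2, in <module>
  File "h.py", line 63, in pullers
    A=np.polyfit(d[s]@u,d[s]@v,1); u=u+v*A[0]*.0+v*(d[s]@v).mean()/(d[s]@u).mean()
    raise TypeError("expected non-empty vector for x")
TypeError: expected non-empty vector for x
```

View pics/w4.png

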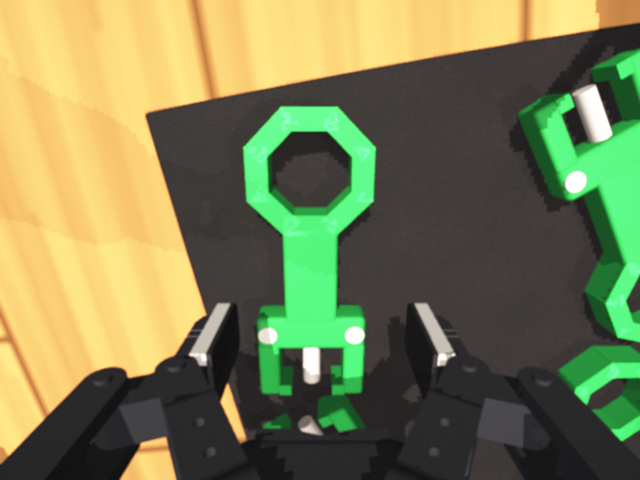

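Call:
arm_command(
  motion="0.006 -0.012 0.09 0.005 0.002 0.003 0.8; 0.006 -0.012 0.09 0.005 0.002 0.003 0.8; 0.006 -0.012 0.06 0.005 0.002 0.003 0.6; 0 0 0.02 0 0 0 0.6",
)

```text
time_s: 9.43
eef_pos: [0.462, -0.0451, 0.0157]
eef_rot: [0.007, 0.752, 0.66, 0.004]
wrist_force: [-0.6, 0.2, 0.5]
opening: 0.603
```

Run:
```python
from h import *
T=st(); plan(pose(down(82.5),[.456,-.041,.007]),n=1)
```

```text
t9.43 p [ 0.462  -0.0451  0.0157] x [ 0.13   0.992 -0.003] z [ 0.014 -0.005 -1.   ] q [-0.35  0.26  2.03  0.    0.84 -0.22] F [-0.6  0.2  0.5] op 0.603
n=1 rows: 0.0168 -0.0330 0.0432 0.0143 0.0028 0.0008 | dist mm 11.4 ang 0.9
```

Call:
arm_command(
  motion="0.017 -0.035 0.04 0.014 0.003 0.001 0.6; 0 0 0 0 0 0 0.6",
)

```text
time_s: 9.6
eef_pos: [0.4562, -0.0416, 0.0087]
eef_rot: [0.001, 0.752, 0.659, 0.0]
wrist_force: [-0.7, 0.1, 0.2]
opening: 0.596
```

Run:
```python
from h import *
T=st(); plan(pose(down(82.5),[.456,-.041,.007]),n=1)
```

```text
t9.60 p [ 0.4562 -0.0416  0.0087] x [ 0.131  0.991 -0.   ] z [ 0.002 -0.001 -1.   ] q [-0.35  0.27  2.03  0.    0.84 -0.22] F [-0.7  0.1  0.2] op 0.596
n=1 rows: 0.0030 -0.0014 0.0084 0.0017 0.0003 -0.0004 | dist mm 1.8 ang 0.1
```

Call:
arm_command(
  motion="0 0 0.008 0 0 0 0; 0 0 0 0 0 0 0; 0 0 0 0 0 0 0; 0 0 0 0 0 0 0; 0 0 0 0 0 0 0; 0 0 -0.03 0 0 0 0; 0 0 -0.1 0 0 0 0; 0 0 -0.15 0 0 0 0; 0 0 -0.15 0 0 0 0; 0 0 -0.08 0 0 0 0",
)

```text
time_s: 10.43
eef_pos: [0.4527, -0.0404, 0.1116]
eef_rot: [-0.003, 0.752, 0.66, -0.002]
wrist_force: [1.1, 0.1, -1.1]
opening: 0.309
```

Run:
```python
from h import *
T=st(); c=cam("wrist"); save("w5",c["img"])
```

```text
t10.43 p [ 0.4527 -0.0404  0.1116] x [0.13  0.992 0.001] z [-0.007  0.002 -1.   ] q [-0.35  0.07  2.   -0.    1.08 -0.22] F [ 1.1  0.1 -1.1] op 0.309
```

View pics/w5.png

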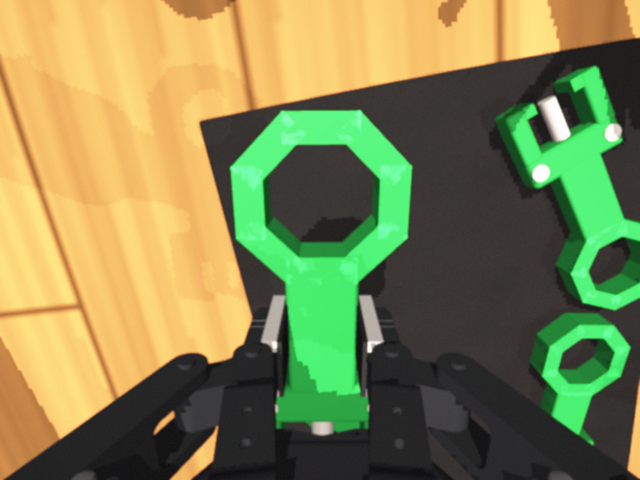

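```bash
cat >> h.py <<'E'
def pix2tool(c,uv,zt):
    """pixel -> tool coords on plane tool z=zt (wrist camera)"""
    M=c["mount"]; uv=np.atleast_2d(np.asarray(uv,float)); n=cv2.undistortPoints(uv[:,None],c["intrinsics"],np.array(c["distortion"]))[:,0]
    d=np.c_[n,np.ones(len(n))]@M[:3,:3].T; o=M[:3,3]; return o+d*((zt-o[2])/d[:,2])[:,None]
def tool2pix(c,P):
    M=np.linalg.inv(c["mount"]); r,_=cv2.Rodrigues(M[:3,:3]); return cv2.projectPoints(np.atleast_2d(np.asarray(P,float)),r,M[:3,3],c["intrinsics"],np.array(c["distortion"]))[0][:,0]
def heldfit(c,zface=-.015):
    """fit octagon eye (outer, hole) at held puller: returns eye x,y and az offset in tool"""
    m=greenmask(c["img"]); cnts,h=cv2.findContours(m,cv2.RETR_CCOMP,cv2.CHAIN_APPROX_NONE)
    best=None
    for i,k in enumerate(cnts):
        if h[0][i][3]<0: continue
        a=cv2.contourArea(k)
        if a<3000: continue
        if best is None or a>best[0]: best=(a,k)
    k=best[1][:,0].astype(float); print("hole bbox px",k.min(0),k.max(0),"area",best[0])
    P=pix2tool(c,k,zface)[:,:2]; print("hole extents at top face x",P[:,0].min().round(4),P[:,0].max().round(4),"y",P[:,1].min().round(4),P[:,1].max().round(4))
E
python3 - <<'E'
from h import *
c=cam("wrist"); heldfit(c); P=pix2tool(c,[(321.5,200),(231,195),(412,195),(321,110),(321,144)],-.015); print(P.round(4))
print(tool2pix(c,[(.052,0,-.015),(.052,.02,-.015),(.072,0,-.015),(.032,0,-.015),(.083,0,-.015),(.083,0,-.02)]))
import pickle; pickle.dump(c,open("w5.pkl","wb"))
E
```

```text
hole bbox px [264. 144.] [374. 242.] area 8652.5
hole extents at top face x 0.0373 0.0713 y -0.0202 0.0174
[[ 0.0525 -0.0005 -0.015 ]
 [ 0.0543 -0.0316 -0.015 ]
 [ 0.0543  0.0306 -0.015 ]
 [ 0.082  -0.0006 -0.015 ]
 [ 0.0713 -0.0007 -0.015 ]]
[[322.95291645 201.53953398]
 [380.94909207 201.55804139]
 [322.98435692 141.87394099]
 [322.92213662 255.9890674 ]
 [323.00174288 106.70501126]
 [323.0496713  106.23903685]]
```

```bash
cat >> h.py <<'E'
PHI=np.radians(18.9)
BALL={1:np.array([.5655,.1645,.2343]),2:np.array([.538,.245,.2343]),3:np.array([.5105,.325,.2343]),4:np.array([.4828,.406,.2343])}
EYE=np.array([.0515,-.0005,-.006])
def hangR(tilt=45.,phi=PHI):
    a=np.radians(tilt); h=np.array([np.cos(phi),np.sin(phi),0]); k=np.array([0,0,1.])
    x=h*np.cos(a)+k*np.sin(a); z=h*np.sin(a)-k*np.cos(a); return np.c_[x,np.cross(z,x),z]
def pegu(phi=PHI): return np.array([-np.cos(phi),-np.sin(phi),1])/np.sqrt(2)
def hangpose(peg,zp,drop=0.,tilt=45.,eye=None,ball=None):
    """pose with eye centre at peg coordinate zp, shifted 'drop' along -(up normal of peg)"""
    eye=EYE if eye is None else eye; b=BALL[peg] if ball is None else ball
    n=np.array([np.cos(PHI),np.sin(PHI),1])/np.sqrt(2)
    E=b+(zp-.040)*pegu()-n*drop; Rm=hangR(tilt); return pose(Rm,E-Rm@eye)
E
python3 - <<'E'
from h import *
T=st(); G=hangpose(4,.12); print(G.round(3)); n,r=plan(G); path(T,n,r)
e=np.r_[EYE,1]
E
```

```text
t10.53 p [ 0.4542 -0.0409  0.112 ] x [0.13  0.992 0.001] z [-0.003  0.001 -1.   ] q [-0.35  0.07  2.   -0.    1.08 -0.22] F [ 0.6  0.6 -1.5] op 0.306
[[ 0.669  0.324  0.669  0.399]
 [ 0.229 -0.946  0.229  0.377]
 [ 0.707  0.    -0.707  0.25 ]
 [ 0.     0.     0.     1.   ]]
n=13 rows: 0.1390 -0.1101 -0.0148 -0.0322 0.0516 0.0771 | dist mm 443.4 ang 76.6
path [[0.454, -0.041, 0.112], [0.42, 0.021, 0.119], [0.396, 0.087, 0.13], [0.381, 0.155, 0.145], [0.376, 0.222, 0.167], [0.38, 0.288, 0.195], [0.391, 0.349, 0.23]]
```

Call:
arm_command(
  motion="0.139 -0.11 -0.015 -0.032 0.052 0.077 0; 0.139 -0.11 -0.015 -0.032 0.052 0.077 0; 0.139 -0.11 -0.015 -0.032 0.052 0.077 0; 0.139 -0.11 -0.015 -0.032 0.052 0.077 0; 0.139 -0.11 -0.015 -0.032 0.052 0.077 0; 0.139 -0.11 -0.015 -0.032 0.052 0.077 0; 0.139 -0.11 -0.015 -0.032 0.052 0.077 0; 0.139 -0.11 -0.015 -0.032 0.052 0.077 0; 0.139 -0.11 -0.015 -0.032 0.052 0.077 0; 0.139 -0.11 -0.015 -0.032 0.052 0.077 0",
)

```text
time_s: 11.37
eef_pos: [0.3751, 0.2649, 0.1759]
eef_rot: [-0.05, 0.913, 0.294, 0.279]
wrist_force: [0.7, -2.2, -2.5]
opening: 0.31
```

Run:
```python
from h import *
T=st(); G=hangpose(4,.12); n,r=plan(G); path(T,n,r)
```

```text
t11.37 p [0.3751 0.2649 0.1759] x [0.671 0.51  0.538] z [ 0.479  0.255 -0.84 ] q [ 0.27 -0.44  2.38  0.2   0.64  1.09] F [ 0.7 -2.2 -2.5] op 0.310
n=4 rows: 0.1343 -0.1037 -0.0213 -0.0274 0.0488 0.0617 | dist mm 136.5 ang 20.0
path [[0.375, 0.265, 0.176], [0.379, 0.295, 0.192], [0.385, 0.323, 0.21], [0.391, 0.351, 0.23], [0.399, 0.377, 0.25]]
```

Call:
arm_command(
  motion="0.134 -0.104 -0.021 -0.027 0.049 0.062 0; 0.134 -0.104 -0.021 -0.027 0.049 0.062 0; 0.134 -0.104 -0.021 -0.027 0.049 0.062 0; 0.06 -0.05 -0.01 -0.015 0.03 0.03 0; 0 0 0 0 0 0 0",
)

```text
time_s: 11.78
eef_pos: [0.3839, 0.3329, 0.2115]
eef_rot: [-0.055, 0.916, 0.209, 0.338]
wrist_force: [0.1, 0.5, -1.6]
opening: 0.312
```

Run:
```python
from h import *
import pickle
T=st(); G=hangpose(4,.12); n,r=plan(G); c=cam("wrist"); save("w6",c["img"]); pickle.dump(c,open("w6.pkl","wb"))
for k in BALL: print(k,proj(c,BALL[k]).round(0))
c=cam("scene"); save("s6",c["img"])
```

```text
t11.78 p [0.3839 0.3329 0.2115] x [0.685 0.346 0.641] z [ 0.596  0.241 -0.766] q [ 0.55 -0.34  2.29 -0.21  0.51  1.82] F [ 0.1  0.5 -1.6] op 0.312
n=2 rows: 0.1244 -0.0826 -0.0234 -0.0190 0.0411 0.0498 | dist mm 60.4 ang 8.1
1 [[763. 122.]]
2 [[612.  99.]]
3 [[447.  77.]]
4 [[274.  58.]]
```

View pics/w6.png

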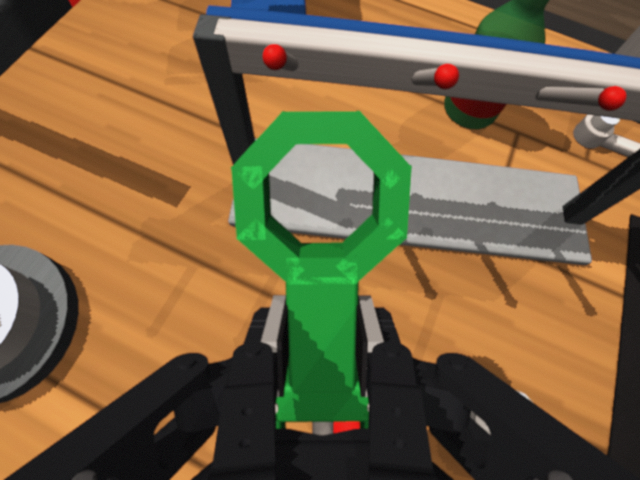

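View pics/s6.png

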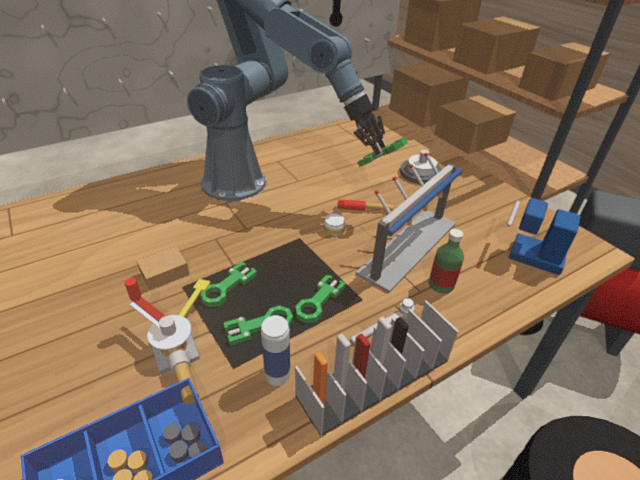

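```bash
cat > fk.py <<'E'
import numpy as np
from scipy.optimize import least_squares
D=[([.1998,.5392,.2313],[0,0,-1],[1.01,.18,1.61,0,1.35]),([.3524,.193,.2349],[.004,.004,-1],[.2,-.24,2.01,0,1.37]),([.4633,-.175,.2425],[.015,.002,-1],[-.61,-.02,1.80,.01,1.35]),
([.5001,-.3503,.2396],[.001,-.005,-1],[-.8,.25,1.51,0,1.38]),([.4989,-.3298,.1217],[.004,-.005,-1],[-.78,.34,1.64,0,1.15]),([.4823,-.4392,.1138],[-.008,.017,-1],[-.92,.48,1.47,0,1.21]),
([.4821,-.4394,.2113],[-.01,.02,-1],[-.92,.38,1.40,0,1.38]),([.4452,-.0699,.1824],[.041,-.027,-.999],[-.41,-.09,1.99,-.01,1.19]),([.4617,-.045,.0603],[.014,-.007,-1],[-.35,.17,2.02,0,.94]),
([.4562,-.0416,.0087],[.002,-.001,-1],[-.35,.27,2.03,0,.84]),([.3751,.2649,.1759],[.479,.255,-.84],[.27,-.44,2.38,.2,.64]),([.3839,.3329,.2115],[.596,.241,-.766],[.55,-.34,2.29,-.21,.51])]
def W(th,q):
    r0,h,a,b,c,d,L,lat=th; q1,q2,q3=q[:3]; s=q2+q3
    r=r0+a*np.sin(q2)+b*np.cos(q2)+c*np.sin(s)+d*np.cos(s); z=h+a*np.cos(q2)-b*np.sin(q2)+c*np.cos(s)-d*np.sin(s)
    return np.array([r*np.cos(q1)-lat*np.sin(q1),r*np.sin(q1)+lat*np.cos(q1),z])
def res(th):
    o=[]
    for p,z,q in D:
        z=np.array(z)/np.linalg.norm(z); o+=list(W(th,q)-(np.array(p)-th[6]*z))
    return np.r_[o, 0.01*(th[0])]
S=least_squares(res,[0,.3,.4,0,.4,0,.25,.118]); th=S.x
if __name__=="__main__": print(th.round(4),np.abs(S.fun).max())
def ik(p,z):
    z=np.array(z)/np.linalg.norm(z); w=np.array(p)-th[6]*z
    q=least_squares(lambda q:W(th,q)-w,[np.arctan2(p[1],p[0])-.2,0,1.8]).x
    # wrist angle: between tool z and forearm direction (s=q2+q3): at tool down q5=pi-s
    s=q[1]+q[2]; f=np.array([np.sin(s)*np.cos(q[0]),np.sin(s)*np.sin(q[0]),np.cos(s)])
    return np.r_[q,np.arccos(np.clip(f@z,-1,1))]
E
python3 fk.py
python3 - <<'E'
from fk import *
from h import *
for p,z,q in D: print(ik(p,z).round(2),q)
for t in (25,35,45,60,75):
  for k in BALL:
    for zp in (.12,.07,0):
        G=hangpose(k,zp,tilt=t); print(t,k,zp,ik(G[:3,3],G[:3,2]).round(2))
E
```

```text
[-0.0017  0.3146  0.4385 -0.0007  0.5173  0.0863  0.319   0.117 ] 0.0027816558848463013
[1.01 0.18 1.61 1.35] [1.01, 0.18, 1.61, 0, 1.35]
[ 0.2  -0.24  2.01  1.37] [0.2, -0.24, 2.01, 0, 1.37]
[-0.61 -0.02  1.8   1.35] [-0.61, -0.02, 1.8, 0.01, 1.35]
[-0.8   0.25  1.51  1.38] [-0.8, 0.25, 1.51, 0, 1.38]
[-0.78  0.34  1.64  1.15] [-0.78, 0.34, 1.64, 0, 1.15]
[-0.92  0.48  1.47  1.21] [-0.92, 0.48, 1.47, 0, 1.21]
[-0.92  0.38  1.4   1.38] [-0.92, 0.38, 1.4, 0, 1.38]
[-0.41 -0.09  1.99  1.19] [-0.41, -0.09, 1.99, -0.01, 1.19]
[-0.35  0.17  2.02  0.94] [-0.35, 0.17, 2.02, 0, 0.94]
[-0.35  0.27  2.03  0.84] [-0.35, 0.27, 2.03, 0, 0.84]
[ 0.27 -0.44  2.38  0.65] [0.27, -0.44, 2.38, 0.2, 0.64]
[ 0.55 -0.34  2.29  0.51] [0.55, -0.34, 2.29, -0.21, 0.51]
25 1 0.12 [-0.09 -0.37  2.11  1.01]
25 1 0.07 [-0.05 -0.23  2.08  0.9 ]
25 1 0 [-0.   -0.03  2.01  0.76]
25 2 0.12 [ 0.16 -0.36  2.1   0.97]
25 2 0.07 [ 0.17 -0.22  2.07  0.86]
25 2 0 [ 0.19 -0.03  2.01  0.73]
25 3 0.12 [ 0.4  -0.3   2.05  0.95]
25 3 0.07 [ 0.39 -0.17  2.03  0.85]
25 3 0 [0.39 0.02 1.96 0.73]
25 4 0.12 [ 0.62 -0.19  1.97  0.95]
[... 1005 characters left out ...]
 2 0.12 [ 0.06 -0.54  2.52  0.26]
60 2 0.07 [ 0.1  -0.28  2.46  0.21]
60 2 0 [0.14 0.03 2.36 0.33]
60 3 0.12 [ 0.43 -0.39  2.45  0.1 ]
60 3 0.07 [ 0.42 -0.18  2.39  0.14]
60 3 0 [0.41 0.08 2.29 0.29]
60 4 0.12 [ 0.73 -0.21  2.32  0.35]
60 4 0.07 [ 0.69 -0.05  2.28  0.33]
60 4 0 [0.64 0.17 2.19 0.36]
75 1 0.12 [-0.37 -0.34  2.63  0.75]
75 1 0.07 [-0.26 -0.03  2.53  0.81]
75 1 0 [-0.16  0.28  2.39  0.9 ]
75 2 0.12 [ 0.04 -0.31  2.61  0.53]
75 2 0.07 [ 0.08 -0.02  2.52  0.7 ]
75 2 0 [0.13 0.28 2.38 0.84]
75 3 0.12 [ 0.44 -0.17  2.52  0.52]
75 3 0.07 [0.43 0.06 2.44 0.67]
75 3 0 [0.41 0.32 2.31 0.8 ]
75 4 0.12 [ 0.76 -0.01  2.38  0.65]
75 4 0.07 [0.71 0.16 2.32 0.71]
75 4 0 [0.66 0.38 2.21 0.79]
```

```bash
cat > /tmp/x
python3 - <<'E'
from h import *
T=st(); G=hangpose(4,.075,tilt=35); n,r=plan(G,n=5); path(T,n,r)
n,r=plan(hangpose(4,-.008,drop=.004,tilt=35),T0=G);
E
```

```text
t11.88 p [0.3832 0.331  0.2097] x [0.686 0.351 0.637] z [ 0.592  0.239 -0.769] q [ 0.54 -0.34  2.3  -0.21  0.51  1.81] F [-1.5 -0.1 -2.7] op 0.310
n=5 rows: 0.0550 -0.0342 0.0227 -0.0057 -0.0159 0.0212 | dist mm 68.6 ang 8.1
path [[0.383, 0.331, 0.21], [0.391, 0.342, 0.213], [0.398, 0.353, 0.216], [0.406, 0.364, 0.219], [0.414, 0.375, 0.222], [0.423, 0.385, 0.225]]
n=3 rows: 0.0175 -0.0000 0.1374 -0.0000 0.0000 0.0000 | dist mm 83.1 ang 0.0
```

Call:
arm_command(
  motion="0.055 -0.034 0.023 -0.006 -0.016 0.021 0; 0.055 -0.034 0.023 -0.006 -0.016 0.021 0; 0.055 -0.034 0.023 -0.006 -0.016 0.021 0; 0.055 -0.034 0.023 -0.006 -0.016 0.021 0; 0.055 -0.034 0.023 -0.006 -0.016 0.021 0; 0 0 0 0 0 0 0",
)

```text
time_s: 12.38
eef_pos: [0.4213, 0.378, 0.2134]
eef_rot: [-0.043, 0.945, 0.157, 0.285]
wrist_force: [-0.1, -0.4, -0.7]
opening: 0.312
```

```bash
cat >> h.py <<'E'
def pegcoords(T,peg,eye=None):
    e=T[:3,3]+T[:3,:3]@(EYE if eye is None else eye)-BALL[peg]; n=np.array([np.cos(PHI),np.sin(PHI),1])/np.sqrt(2); y=np.array([-np.sin(PHI),np.cos(PHI),0])
    print("eye rel peg%d: zp %.4f n %.4f y %.4f"%(peg,.04+e@pegu(),e@n,e@y))
E
python3 - <<'E'
from h import *
T=st(); pegcoords(T,4); G=hangpose(4,.075,tilt=35); plan(G)
c=cam("wrist"); save("w7",c["img"]); print(proj(c,BALL[4]),proj(c,T[:3,3]+T[:3,:3]@EYE))
plan(hangpose(4,-.008,drop=.004,tilt=35),n=4)
E
```

```text
t12.38 p [0.4213 0.378  0.2134] x [0.788 0.271 0.552] z [ 0.525  0.17  -0.834] q [ 0.62 -0.12  2.07 -0.28  0.65  2.03] F [-0.1 -0.4 -0.7] op 0.312
eye rel peg4: zp 0.0684 n -0.0106 y -0.0059
n=1 rows: 0.0463 -0.0298 -0.0367 0.0086 0.0247 0.0013 | dist mm 13.2 ang 1.6
[[306.40015238 146.69306227]] [[320.87084354 196.47148786]]
n=4 rows: 0.0291 -0.0089 0.0935 0.0023 0.0066 0.0007 | dist mm 78.7 ang 1.7
```

View pics/w7.png

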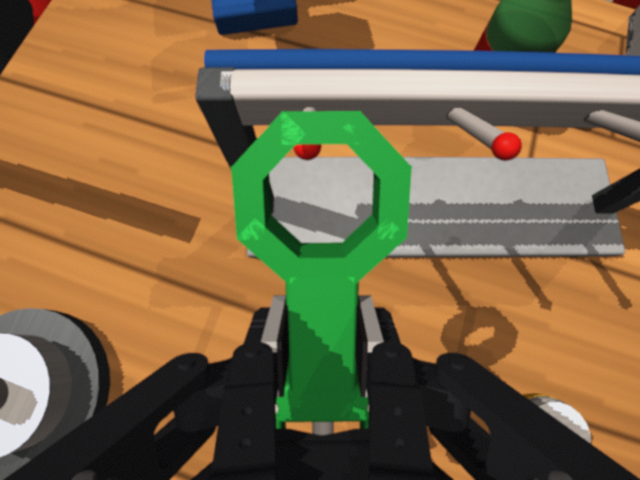

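Call:
arm_command(
  motion="0.046 -0.03 -0.037 0.009 0.025 0.001 0; 0 0 0 0 0 0 0",
)

```text
time_s: 12.6
eef_pos: [0.4207, 0.3815, 0.221]
eef_rot: [-0.048, 0.941, 0.158, 0.295]
wrist_force: [0.4, 0.3, -1.7]
opening: 0.308
```

Run:
```python
from h import *
T=st(); pegcoords(T,4); G=hangpose(4,.075,tilt=35); plan(G)
plan(hangpose(4,-.008,drop=.004,tilt=35),n=3)
```

```text
t12.60 p [0.4207 0.3815 0.221 ] x [0.777 0.269 0.57 ] z [ 0.539  0.183 -0.822] q [ 0.62 -0.14  2.07 -0.28  0.64  2.04] F [ 0.4  0.3 -1.7] op 0.308
eye rel peg4: zp 0.0745 n -0.0048 y -0.0024
n=1 rows: 0.0235 -0.0128 -0.0055 0.0014 0.0046 0.0025 | dist mm 5.5 ang 0.3
n=3 rows: 0.0257 -0.0044 0.1355 0.0005 0.0015 0.0008 | dist mm 82.8 ang 0.3
```

Call:
arm_command(
  motion="0.035 -0.012 0.1 0.001 0.002 0.001 0; 0.032 -0.008 0.13 0.001 0.002 0.001 0; 0.026 -0.005 0.13 0 0.002 0.001 0; 0.02 0 0.06 0 0 0 0; 0 0 0 0 0 0 0",
)

```text
time_s: 13.02
eef_pos: [0.482, 0.4065, 0.1661]
eef_rot: [-0.051, 0.939, 0.158, 0.3]
wrist_force: [-1.4, 0.6, 5.3]
opening: 0.312
```

Run:
```python
from h import *
T=st(); pegcoords(T,4)
plan(hangpose(4,-.008,drop=.004,tilt=35),n=1)
c=cam("wrist"); save("w8",c["img"]); c=cam("scene"); save("s8",crop(c["img"],300,60,500,260,3))
```

```text
t13.02 p [0.482  0.4065 0.1661] x [0.769 0.267 0.58 ] z [ 0.548  0.191 -0.814] q [ 0.59  0.09  1.99 -0.32  0.48  2.06] F [-1.4  0.6  5.3] op 0.312
eye rel peg4: zp -0.0104 n 0.0031 y 0.0014
n=1 rows: -0.0374 0.0062 -0.0081 -0.0034 -0.0081 0.0028 | dist mm 7.8 ang 0.6
```

View pics/w8.png

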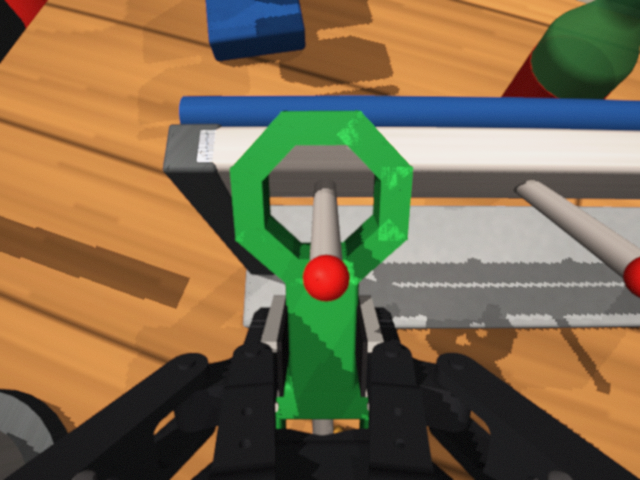

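View pics/s8.png

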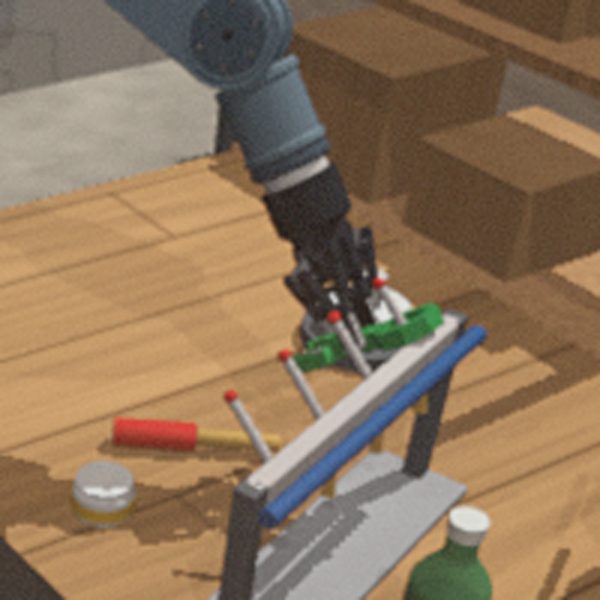

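Call:
arm_command(
  motion="-0.05 0 -0.01 0 0 0 0; 0 0 0 0 0 0 0; 0 0 0 0 0 0 0.5; 0 0 0 0 0 0 0.5; 0 0 0 0 0 0 0.5; 0 0 -0.05 0 0 0 0.5; 0 0 -0.1 0 0 0 0.5; 0 0 -0.15 0 0 0 0.5; 0 0 -0.15 0 0 0 0.6; 0 0 -0.08 0 0 0 0.8",
)

```text
time_s: 13.95
eef_pos: [0.4081, 0.38, 0.2519]
eef_rot: [-0.051, 0.94, 0.159, 0.299]
wrist_force: [0.7, 0.6, -0.2]
opening: 0.725
```

Run:
```python
from h import *
T=st()
c=cam("wrist"); save("w9",c["img"]); showp(pullers(c)) if 0 else 0; c=cam("scene"); save("s9",crop(c["img"],150,100,500,380,2.2)); showp(pullers(c,minA=150))
```

```text
t13.95 p [0.4081 0.38   0.2519] x [0.771 0.268 0.578] z [ 0.546  0.19  -0.816] q [ 0.64 -0.21  2.07 -0.27  0.7   2.03] F [ 0.7  0.6 -0.2] op 0.725
eye [ 0.6458 -0.0787] px [308. 309.] org [ 0.6284 -0.0297] az(eye dir) -70.4 rmax 0.121
```

View pics/w9.png

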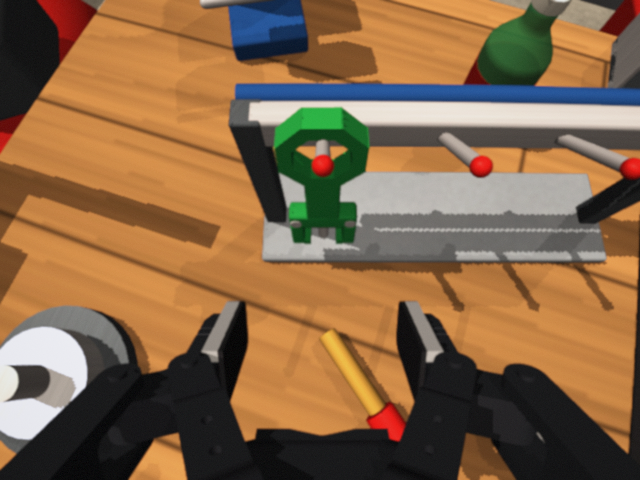

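View pics/s9.png

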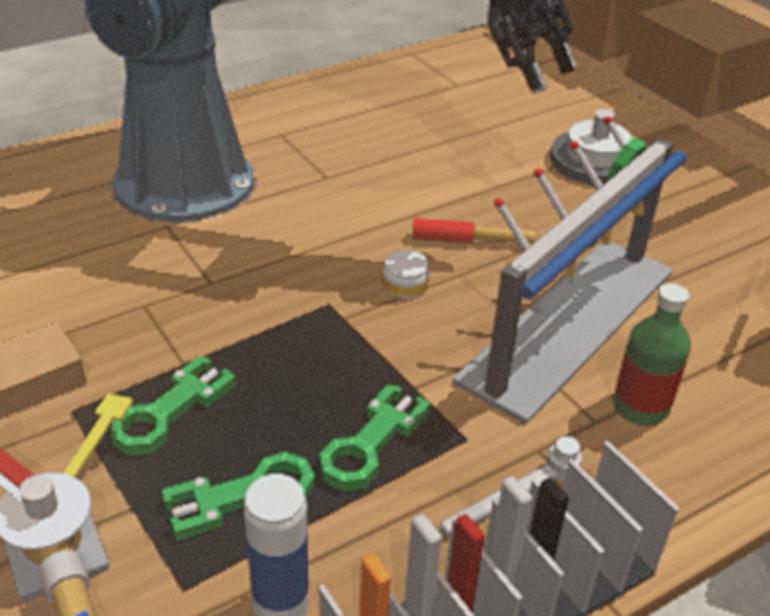

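Run:
```python
from h import *
T=toolpose(); G=pose(down(-20),[.42,.08,.24]); n,r=plan(G,n=10); path(T,n,r)
G2=pose(down(-60),[.60,-.03,.17]); n,r=plan(G2,T0=G); path(G,n,r)
```

```text
n=10 rows: 0.0011 0.1537 0.0014 -0.0204 -0.0568 0.0631 | dist mm 301.4 ang 52.4
path [[0.409, 0.381, 0.253], [0.428, 0.322, 0.252], [0.439, 0.262, 0.249], [0.441, 0.201, 0.246], [0.435, 0.14, 0.242], [0.42, 0.08, 0.24]]
n=7 rows: 0.1530 -0.0153 0.0500 0.0000 0.0000 0.0952 | dist mm 222.3 ang 40.0
path [[0.42, 0.08, 0.24], [0.45, 0.072, 0.23], [0.479, 0.062, 0.22], [0.506, 0.049, 0.21], [0.533, 0.033, 0.2], [0.557, 0.014, 0.19], [0.58, -0.007, 0.18], [0.6, -0.03, 0.17]]
```

Call:
arm_command(
  motion="0 0.154 -0.02 -0.02 -0.057 0.063 0.8; 0 0.154 -0.02 -0.02 -0.057 0.063 0.8; 0 0.154 0 -0.02 -0.057 0.063 0.8; 0 0.154 0 -0.02 -0.057 0.063 0.8; 0 0.154 0 -0.02 -0.057 0.063 0.8; 0 0.154 0 -0.02 -0.057 0.063 0.8; 0 0.154 0 -0.02 -0.057 0.063 0.8; 0 0.154 0 -0.02 -0.057 0.063 0.8; 0 0.154 0 -0.02 -0.057 0.063 0.8; 0 0.154 0 -0.02 -0.057 0.063 0.8",
)

```text
time_s: 14.88
eef_pos: [0.412, 0.0706, 0.2448]
eef_rot: [-0.002, 0.983, -0.181, -0.013]
wrist_force: [0.7, -0.4, 0.1]
opening: 0.8
```

Run:
```python
from h import *
T=st(); G2=pose(down(-60),[.60,-.03,.18]); n,r=plan(G2); path(T,n,r)
```

```text
t14.88 p [0.412  0.0706 0.2448] x [ 0.934 -0.355 -0.026] z [-0.025  0.009 -1.   ] q [-0.12 -0.18  1.94  0.01  1.41  1.81] F [ 0.7 -0.4  0.1] op 0.800
n=7 rows: 0.1538 -0.0257 0.0439 0.0013 0.0034 0.0933 | dist mm 222.8 ang 39.2
path [[0.412, 0.071, 0.245], [0.442, 0.065, 0.235], [0.472, 0.056, 0.226], [0.501, 0.044, 0.216], [0.528, 0.029, 0.207], [0.554, 0.012, 0.198], [0.578, -0.008, 0.189], [0.6, -0.03, 0.18]]
```

Call:
arm_command(
  motion="0.154 -0.026 0.044 0.001 0.003 0.093 0.8; 0.154 -0.026 0.044 0.001 0.003 0.093 0.8; 0.154 -0.026 0.044 0.001 0.003 0.093 0.8; 0.154 -0.026 0.044 0.001 0.003 0.093 0.8; 0.154 -0.026 0.044 0.001 0.003 0.093 0.8; 0.12 -0.02 0.04 0.001 0.003 0.08 0.8; 0.06 -0.01 0.02 0.001 0.003 0.05 0.8; 0 0 0 0 0 0 0.8",
)

```text
time_s: 15.55
eef_pos: [0.5896, -0.0302, 0.1728]
eef_rot: [0.003, 0.869, -0.495, -0.004]
wrist_force: [-0.6, -0.1, -0.6]
opening: 0.799
```

```bash
sed -i 's/        for _ in range(8):/        if s.sum()<20 or len(P)<300: continue\n        for _ in range(8):/; s/            A=np.polyfit.*; u=u+v\*A\[0\]\*.0+/            if s.sum()<20: break\n            u=u+/' h.py; sed -n 55,75p h.py
python3 - <<'E'
from h import *
T=st(); c=cam("wrist"); save("w10",c["img"]); showp(pullers(c))
E
```

```text
E=plane(c,e,(zt+zb)/2)[0]
        # axis: green mask pts of this component mapped to mid plane; centroid of points on neck
        mm=np.zeros_like(m); cv2.drawContours(mm,cnts,i,255,-1); cv2.drawContours(mm,cnts,j,0,-1); mm&=m
        ys,xs=np.nonzero(mm); P=plane(c,np.c_[xs,ys].astype(float),zt)[:,:2]; d=P-E[:2]
        # neck points lie 33..70 mm from eye centre
        r=np.linalg.norm(d,axis=1); s=(r>.036)&(r<.070); u=d[s].mean(0); 
        if s.sum()<20 or len(P)<300: continue
        for _ in range(8):
            u/=np.linalg.norm(u); v=np.array([-u[1],u[0]]); s=(d@u>.038)&(d@u<.072)&(abs(d@v)<.02)
            if s.sum()<20: break
            u=u+v*(d[s]@v).mean()/(d[s]@u).mean()
        u/=np.linalg.norm(u); O=E[:2]+u*.052
        out.append(dict(eye=E,px=e,org=O,az=np.degrees(np.arctan2(-u[1],-u[0])),area=cv2.contourArea(k),rmax=r.max()))
    return out
def showp(ps):
    for p in ps: print("eye",p["eye"][:2].round(4),"px",p["px"].round(0),"org",p["org"].round(4),"az(eye dir) %.1f"%p["az"],"rmax %.3f"%p["rmax"])
H=np.array([.5865,-.398,0])
def rotplan(deg,n,T):
    D=np.eye(4);D[:3,:3]=R.from_euler("z",deg,degrees=True).as_matrix(); C=np.eye(4);C[:3,3]=H
    return plan(C@D@np.linalg.inv(C)@T,T,n=n)
def lev(T):
t15.55 p [ 0.5896 -0.0302  0.1728] x [ 0.51  -0.86  -0.003] z [-0.01  -0.002 -1.   ] q [-0.25  0.28  1.61 -0.01  1.26  2.36] F [-0.6 -0.1 -0.6] op 0.799
eye [ 0.6502 -0.0807] px [285. 124.] org [ 0.6286 -0.0334] az(eye dir) -65.4 rmax 0.132
eye [ 0.4688 -0.1746] px [543. 141.] org [ 0.4745 -0.2263] az(eye dir) 96.3 rmax 0.100
eye [ 0.6343 -0.1568] px [355.  42.] org [ 0.6121 -0.2038] az(eye dir) 64.8 rmax 0.047
```

View pics/w10.png

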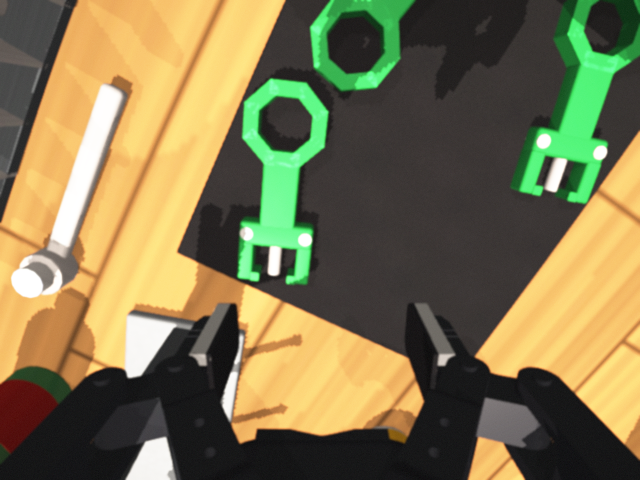

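Run:
```python
from h import *
c=cam("wrist"); a=plane(c,[(248,233),(305,239)],.022).mean(0); e=plane(c,(286,123),.0175)[0]; d=e-a; print(a,e,np.hypot(*d[:2]),np.degrees(np.arctan2(d[1],d[0])))
T=st(); plan(pose(down(-64),[.628,-.033,.045]),n=5)
```

```text
[6.11847698e-01 2.79580017e-04 2.20000000e-02] [ 0.64864795 -0.08060992  0.0175    ] 0.08886714175407771 -65.53708960199208
t15.65 p [ 0.588  -0.0284  0.1737] x [ 0.515 -0.857 -0.004] z [-0.01  -0.002 -1.   ] q [-0.25  0.27  1.62 -0.    1.26  2.35] F [0.5 0.2 0.5] op 0.799
n=5 rows: 0.0237 -0.0335 0.1284 0.0019 0.0007 0.0166 | dist mm 134.8 ang 5.0
```

Call:
arm_command(
  motion="0.024 -0.034 0.128 0.002 0.001 0.018 0.7; 0.024 -0.034 0.128 0.002 0.001 0.018 0.7; 0.024 -0.034 0.128 0.002 0.001 0.018 0.7; 0.024 -0.034 0.128 0.002 0.001 0.018 0.7; 0.02 -0.03 0.08 0.002 0.001 0.018 0.7; 0 0 0 0 0 0 0.7",
)

```text
time_s: 16.15
eef_pos: [0.6289, -0.0279, 0.0562]
eef_rot: [-0.002, 0.849, -0.528, 0.005]
wrist_force: [-1.1, 0.7, 1.4]
opening: 0.696
```

Run:
```python
from h import *
T=st(); plan(pose(down(-65),[.6273,-.0334,.03]),n=1);c=cam("wrist"); save("w11",c["img"]); showp(pullers(c))
```

```text
t16.15 p [ 0.6289 -0.0279  0.0562] x [ 0.442 -0.897  0.006] z [ 0.01  -0.002 -1.   ] q [-0.23  0.49  1.59  0.    1.05  2.45] F [-1.1  0.7  1.4] op 0.696
n=1 rows: 0.0206 0.0204 0.1310 -0.0074 -0.0055 0.0205 | dist mm 26.8 ang 1.4
eye [ 0.6505 -0.0816] px [331. 164.] org [ 0.629  -0.0343] az(eye dir) -65.6 rmax 0.132
```

View pics/w11.png

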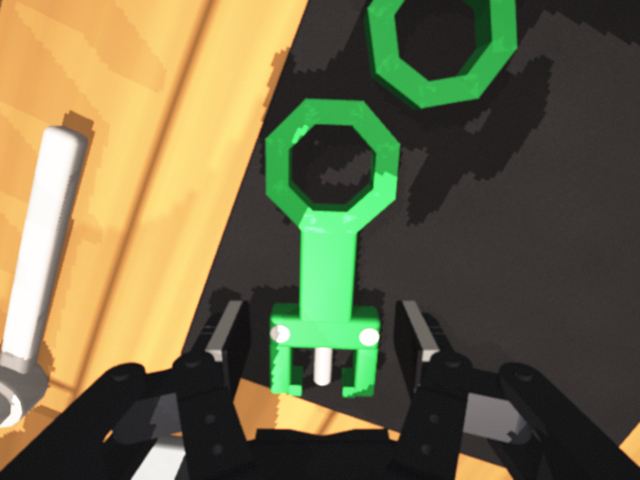

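Call:
arm_command(
  motion="0.025 0.016 0.13 -0.007 -0.005 0.015 0.7; 0 0 0.1 0 0 0 0.6; 0 0 0.02 0 0 0 0.6; 0 0 0 0 0 0 0.6",
)

```text
time_s: 16.53
eef_pos: [0.6307, -0.0318, 0.0142]
eef_rot: [-0.001, 0.848, -0.531, 0.004]
wrist_force: [-0.3, 0.2, 0.7]
opening: 0.601
```

Run:
```python
from h import *
T=st(); plan(pose(down(-65.3),[.6285,-.034,.007]),n=1)
```

```text
t16.53 p [ 0.6307 -0.0318  0.0142] x [ 0.437 -0.9    0.006] z [ 0.009 -0.002 -1.   ] q [-0.24  0.56  1.59 -0.    0.99  2.45] F [-0.3  0.2  0.7] op 0.601
n=1 rows: 0.0047 0.0151 0.0357 -0.0068 -0.0055 0.0199 | dist mm 7.8 ang 1.3
```

Call:
arm_command(
  motion="0.005 0.018 0.037 -0.007 -0.006 0.02 0.5; 0 0 0.002 0 0 0 0; 0 0 0 0 0 0 0; 0 0 0 0 0 0 0; 0 0 0 0 0 0 0; 0 0 0 0 0 0 0",
)

```text
time_s: 17.03
eef_pos: [0.6303, -0.0342, 0.0128]
eef_rot: [-0.001, 0.842, -0.539, 0.003]
wrist_force: [-0.5, -0.6, -1.2]
opening: 0.311
```

Run:
```python
from h import *
T=st(); G=pose(down(-30),[.50,.0,.2]); n,r=plan(G,T0=pose(T[:3,:3],T[:3,3]+[0,0,.07]),n=8); path(T,n,r)
```

```text
t17.03 p [ 0.6303 -0.0342  0.0128] x [ 0.418 -0.908  0.003] z [ 0.006 -0.001 -1.   ] q [-0.24  0.56  1.59  0.    0.99  2.47] F [-0.5 -0.6 -1.2] op 0.311
n=8 rows: -0.0698 0.0490 -0.0736 -0.0004 -0.0006 -0.0735 | dist mm 178.6 ang 35.3
path [[0.63, -0.034, 0.013], [0.615, -0.026, 0.027], [0.6, -0.018, 0.042], [0.584, -0.012, 0.057], [0.568, -0.007, 0.071], [0.551, -0.003, 0.086], [0.534, -0.001, 0.101], [0.517, 0.0, 0.115], [0.5, -0.0, 0.13]]
```

Call:
arm_command(
  motion="0 0 0 0 0 0 0.45; 0 0 0 0 0 0 0.45; 0 0.006 0.03 0 0 0 0.45; 0 0 0.015 0 0 0 0.45; 0 0 0 0 0 0 0; 0 0 0 0 0 0 0; 0 0 0 0 0 0 0; 0 0 0 0 0 0 0",
)

```text
time_s: 17.7
eef_pos: [0.6311, -0.0352, 0.0049]
eef_rot: [-0.002, 0.842, -0.539, 0.005]
wrist_force: [0.7, 0.7, 1.2]
opening: 0.313
```

Run:
```python
from h import *
T=st()
```

```text
t17.70 p [ 0.6311 -0.0352  0.0049] x [ 0.419 -0.908  0.006] z [ 0.01  -0.002 -1.   ] q [-0.24  0.57  1.59  0.    0.97  2.47] F [0.7 0.7 1.2] op 0.313
```

Good depth. Lift, then swing back toward the robot side of the stand.

Call:
arm_command(
  motion="0 0 -0.08 0 0 0 0; 0 0 -0.15 0 0 0 0; 0 0 -0.15 0 0 0 0; -0.07 0.05 -0.1 0 0 -0.073 0; -0.07 0.05 -0.1 0 0 -0.073 0; -0.07 0.05 -0.08 0 0 -0.073 0; -0.07 0.05 -0.08 0 0 -0.073 0; -0.07 0.05 -0.08 0 0 -0.073 0; -0.07 0.05 -0.05 0 0 -0.073 0; -0.07 0.05 -0.05 0 0 -0.073 0",
)

```text
time_s: 18.53
eef_pos: [0.5069, 0.0, 0.1868]
eef_rot: [-0.0, 0.958, -0.287, -0.003]
wrist_force: [-0.9, -0.8, -2.3]
opening: 0.316
```

Run:
```python
from h import *
T=st(); c=cam("wrist"); save("w12",c["img"]); heldfit(c)
for zp in (.1,.09): 
  G=hangpose(3,zp,drop=.02,tilt=35); n,r=plan(G); path(T,n,r)
W=pose(hangR(25),[.40,.2,.24]); n,r=plan(W); path(T,n,r);n,r=plan(G,T0=W)
```

```text
t18.53 p [0.5069 0.     0.1868] x [ 0.835 -0.55  -0.006] z [-0.006  0.002 -1.   ] q [-0.23  0.08  1.82  0.    1.25  1.92] F [-0.9 -0.8 -2.3] op 0.316
hole bbox px [265. 147.] [381. 248.] area 9136.5
hole extents at top face x 0.0347 0.07 y -0.0194 0.0209
n=11 rows: -0.0572 -0.1309 -0.0288 0.0239 0.0499 -0.0762 | dist mm 307.8 ang 62.2
path [[0.507, 0.0, 0.187], [0.514, 0.057, 0.198], [0.511, 0.114, 0.209], [0.497, 0.17, 0.219], [0.474, 0.223, 0.225], [0.443, 0.271, 0.227]]
n=11 rows: -0.0552 -0.1321 -0.0248 0.0239 0.0499 -0.0762 | dist mm 307.4 ang 62.2
path [[0.507, 0.0, 0.187], [0.515, 0.057, 0.197], [0.513, 0.114, 0.206], [0.501, 0.17, 0.214], [0.479, 0.224, 0.219], [0.449, 0.273, 0.221]]
n=10 rows: -0.0659 -0.0942 -0.0362 0.0188 0.0394 -0.0852 | dist mm 231.5 ang 57.4
path [[0.507, 0.0, 0.187], [0.503, 0.046, 0.201], [0.49, 0.09, 0.214], [0.469, 0.132, 0.225], [0.439, 0.169, 0.234], [0.403, 0.2, 0.238]]
n=3 rows: 0.0684 -0.1366 0.0728 -0.0000 0.0556 -0.0000 | dist mm 101.5 ang 10.0
```

View pics/w12.png

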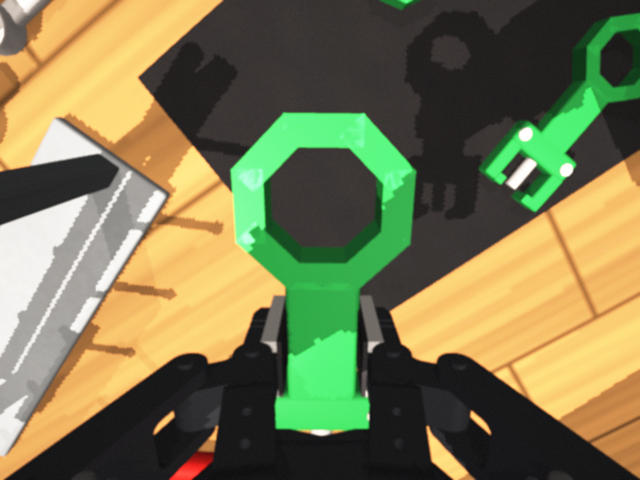

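Run:
```python
from h import *
T=toolpose(); A=pose(down(-5),[.385,.06,.23]); n,r=plan(A); path(T,n,r)
W=pose(hangR(33),[.385,.23,.235]); n,r=plan(W,T0=A); path(A,n,r)
G=hangpose(3,.09,drop=.02,tilt=35);n,r=plan(G,T0=W)
from fk import ik
for X in (A,W,G): print(ik(X[:3,3],X[:3,2]).round(2))
```

```text
n=5 rows: -0.1352 -0.0108 -0.0410 0.0001 0.0013 -0.0934 | dist mm 140.4 ang 28.0
path [[0.505, 0.0, 0.188], [0.484, 0.017, 0.197], [0.461, 0.031, 0.205], [0.437, 0.043, 0.213], [0.411, 0.053, 0.222], [0.385, 0.06, 0.23]]
n=7 rows: 0.0113 -0.1219 0.0016 0.0164 0.0774 -0.0553 | dist mm 170.1 ang 40.5
path [[0.385, 0.06, 0.23], [0.389, 0.084, 0.23], [0.392, 0.108, 0.23], [0.394, 0.133, 0.231], [0.394, 0.157, 0.232], [0.392, 0.182, 0.233], [0.389, 0.206, 0.234], [0.385, 0.23, 0.235]]
n=3 rows: 0.0721 -0.0812 0.0759 -0.0000 0.0111 0.0000 | dist mm 79.5 ang 2.0
[-0.15 -0.27  2.04  1.37]
[ 0.24 -0.56  2.32  0.81]
[ 0.41 -0.3   2.21  0.63]
```

Call:
arm_command(
  motion="-0.135 -0.011 -0.041 0 0.001 -0.093 0; -0.135 -0.011 -0.041 0 0.001 -0.093 0; -0.135 -0.011 -0.041 0 0.001 -0.093 0; -0.135 -0.011 -0.041 0 0.001 -0.093 0; -0.135 -0.011 -0.041 0 0.001 -0.093 0; 0.011 -0.122 0.002 0.016 0.077 -0.055 0; 0.011 -0.122 0.002 0.016 0.077 -0.055 0; 0.011 -0.122 0.002 0.016 0.077 -0.055 0; 0.011 -0.122 0.002 0.016 0.077 -0.055 0; 0.011 -0.122 0.002 0.016 0.077 -0.055 0",
)

```text
time_s: 19.42
eef_pos: [0.384, 0.1846, 0.2307]
eef_rot: [-0.035, 0.972, 0.111, 0.206]
wrist_force: [0.7, 0.6, -1.3]
opening: 0.309
```

Run:
```python
from h import *
T=st(); E2=np.array([.0505,.0005,-.008])
G=hangpose(3,.085,drop=.0,tilt=35,eye=E2);n,r=plan(G,n=7); path(T,n,r); pegcoords(T,3,E2)
```

```text
t19.42 p [0.384  0.1846 0.2307] x [0.891 0.201 0.407] z [ 0.392  0.115 -0.913] q [ 0.11 -0.52  2.26  0.08  0.99  1.43] F [ 0.7  0.6 -1.3] op 0.309
n=7 rows: 0.0567 -0.0697 0.0324 0.0038 0.0259 -0.0132 | dist mm 133.6 ang 12.3
path [[0.384, 0.185, 0.231], [0.393, 0.201, 0.23], [0.403, 0.218, 0.229], [0.412, 0.235, 0.229], [0.421, 0.252, 0.229], [0.429, 0.269, 0.229], [0.437, 0.286, 0.23], [0.445, 0.303, 0.231]]
eye rel peg3: zp 0.1439 n -0.0695 y -0.0972
```

Call:
arm_command(
  motion="0.057 -0.07 0.032 0.004 0.026 -0.013 0; 0.057 -0.07 0.032 0.004 0.026 -0.013 0; 0.057 -0.07 0.032 0.004 0.026 -0.013 0; 0.057 -0.07 0.032 0.004 0.026 -0.013 0; 0.057 -0.07 0.032 0.004 0.026 -0.013 0; 0.057 -0.07 0.032 0.004 0.026 -0.013 0; 0.045 -0.055 0.025 0.004 0.02 -0.013 0; 0 0 0 0 0 0 0",
)

```text
time_s: 20.08
eef_pos: [0.4362, 0.3089, 0.2257]
eef_rot: [-0.053, 0.94, 0.161, 0.296]
wrist_force: [0.8, 0.6, -1.0]
opening: 0.31
```

Run:
```python
from h import *
T=st(); E2=np.array([.0505,.0005,-.008])
G=hangpose(3,.08,drop=.0,tilt=35,eye=E2);n,r=plan(G,n=1); pegcoords(T,3,E2)
c=cam("wrist"); heldfit(c,-.017); save("w13",c["img"]); print(proj(c,BALL[3]))
```

```text
t20.08 p [0.4362 0.3089 0.2257] x [0.773 0.272 0.573] z [ 0.539  0.195 -0.819] q [ 0.42 -0.27  2.17 -0.07  0.63  1.7 ] F [ 0.8  0.6 -1. ] op 0.310
n=1 rows: 0.0464 0.0422 0.0241 -0.0090 0.0002 0.0067 | dist mm 13.4 ang 0.7
eye rel peg3: zp 0.0864 n -0.0083 y 0.0086
hole bbox px [263. 145.] [381. 260.] area 9972.0
hole extents at top face x 0.0307 0.0707 y -0.0201 0.0197
[[342.97267747 145.89728609]]
```

View pics/w13.png

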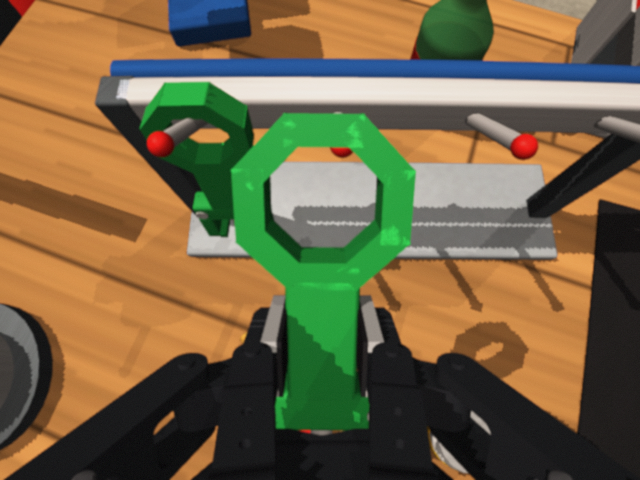

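Call:
arm_command(
  motion="0.048 0.044 0.02 -0.009 0 0.007 0; 0 0 0 0 0 0 0",
)

```text
time_s: 20.3
eef_pos: [0.4474, 0.3021, 0.2262]
eef_rot: [-0.048, 0.942, 0.156, 0.294]
wrist_force: [0.7, 0.3, -1.9]
opening: 0.312
```

Run:
```python
from h import *
T=st(); E2=np.array([.0507,-.0002,-.008])
pegcoords(T,3,E2); plan(hangpose(3,-.006,drop=.002,tilt=35,eye=E2),n=3)
```

```text
t20.30 p [0.4474 0.3021 0.2262] x [0.779 0.266 0.568] z [ 0.538  0.183 -0.823] q [ 0.4  -0.25  2.16 -0.07  0.64  1.68] F [ 0.7  0.3 -1.9] op 0.312
eye rel peg3: zp 0.0804 n -0.0019 y -0.0010
n=3 rows: 0.0255 -0.0018 0.1423 0.0004 0.0020 -0.0002 | dist mm 86.8 ang 0.4
```

Call:
arm_command(
  motion="0.032 -0.004 0.11 0 0.002 0 0; 0.028 -0.002 0.13 0 0.002 0 0; 0.026 0 0.13 0 0.002 0 0; 0.02 0 0.06 0 0 0 0; 0 0 0 0 0 0 0",
)

```text
time_s: 20.72
eef_pos: [0.5159, 0.3206, 0.1691]
eef_rot: [-0.048, 0.941, 0.152, 0.299]
wrist_force: [0.1, -0.3, -1.9]
opening: 0.31
```

Run:
```python
from h import *
T=st(); E2=np.array([.0507,-.0002,-.008])
pegcoords(T,3,E2);c=cam("wrist"); save("w14",c["img"])
```

```text
t20.72 p [0.5159 0.3206 0.1691] x [0.775 0.257 0.577] z [ 0.548  0.181 -0.817] q [ 0.38  0.01  2.06 -0.08  0.46  1.69] F [ 0.1 -0.3 -1.9] op 0.310
eye rel peg3: zp -0.0094 n 0.0078 y -0.0061
```

View pics/w14.png

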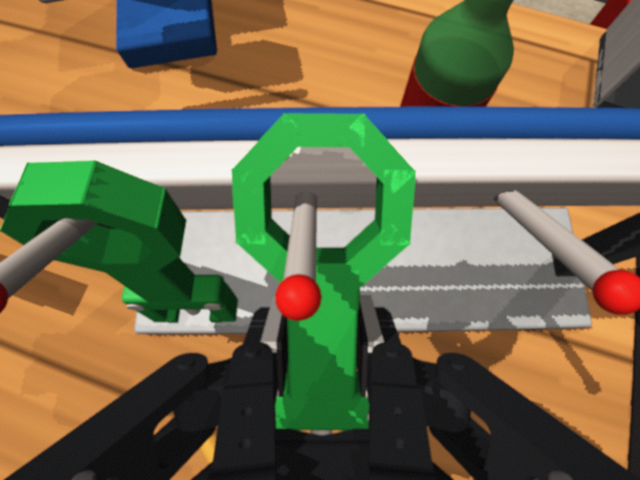

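Call:
arm_command(
  motion="-0.07 -0.02 -0.005 0 0 0 0; 0 0 0 0 0 0 0; 0 0 0 0 0 0 0.5; 0 0 0 0 0 0 0.5; 0 0 0 0 0 0 0.5; 0 0 -0.05 0 0 0 0.5; 0 0 -0.1 0 0 0 0.5; 0 0 -0.15 0 0 0 0.5; 0 0 -0.15 0 0 0 0.5; 0 0 -0.08 0 0 0 0.6",
)

```text
time_s: 21.6
eef_pos: [0.4461, 0.2985, 0.2585]
eef_rot: [-0.048, 0.94, 0.149, 0.303]
wrist_force: [0.6, -0.3, 0.2]
opening: 0.596
```

Run:
```python
from h import *
T=st()
c=cam("wrist"); save("w15",c["img"])
A=pose(down(30),[.40,.10,.25]); n,r=plan(A,n=8); path(T,n,r)
from fk import ik; print(ik(A[:3,3],A[:3,2]))
```

```text
t21.60 p [0.4461 0.2985 0.2585] x [0.772 0.251 0.584] z [ 0.555  0.181 -0.812] q [ 0.4  -0.31  2.14 -0.07  0.69  1.7 ] F [ 0.6 -0.3  0.2] op 0.596
n=8 rows: -0.0754 0.1028 -0.0190 0.0077 -0.0746 -0.0240 | dist mm 204.7 ang 37.8
path [[0.446, 0.299, 0.259], [0.439, 0.274, 0.253], [0.432, 0.25, 0.248], [0.425, 0.225, 0.245], [0.419, 0.201, 0.243], [0.413, 0.175, 0.243], [0.408, 0.15, 0.243], [0.403, 0.125, 0.245], [0.399, 0.1, 0.248]]
[-0.04268889 -0.22379068  1.96569344  1.3996899 ]
```

View pics/w15.png

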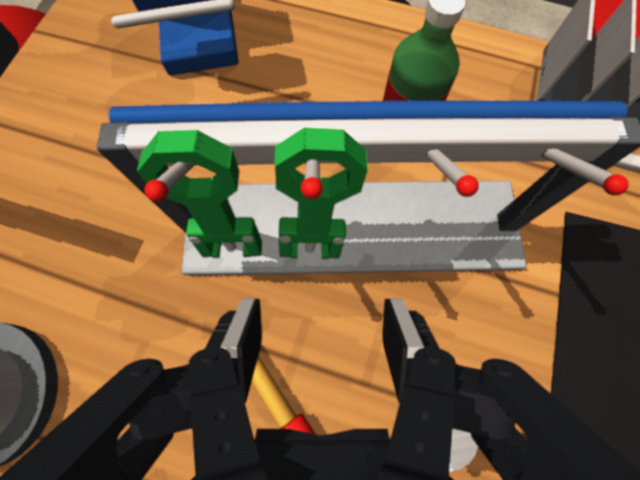

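Run:
```python
from h import *
import pickle
cs=pickle.load(open("c0.pkl","rb"))
print("can top",tri([(cs["scene"],(275.5,326)),(cs["side"],(472,260))]))
print(plane(cs["scene"],(275.5,328),.165),plane(cs["side"],(472,262),.165))
T=toolpose(); A=pose(down(76),[.41,.0,.26]); n,r=plan(A,n=12); path(T,n,r)
B=pose(down(76),[.60,-.22,.19]); n,r=plan(B,T0=A); path(A,n,r)
```

```text
can top (array([ 0.76407586, -0.22691314,  0.1618184 ]), [np.float64(0.8214785434193285), np.float64(0.7821358897187343)])
[[ 0.76976032 -0.22870914  0.165     ]] [[ 0.75723322 -0.23699984  0.165     ]]
n=12 rows: -0.0999 0.0812 -0.0301 0.0252 -0.0456 -0.0777 | dist mm 301.2 ang 67.4
path [[0.447, 0.299, 0.261], [0.421, 0.255, 0.249], [0.402, 0.206, 0.242], [0.391, 0.154, 0.24], [0.388, 0.101, 0.243], [0.395, 0.05, 0.25], [0.41, 0.0, 0.26]]
n=9 rows: -0.0931 0.1320 0.0389 0.0000 0.0000 -0.0000 | dist mm 299.0 ang 0.0
path [[0.41, 0.0, 0.26], [0.431, -0.024, 0.252], [0.452, -0.049, 0.244], [0.473, -0.073, 0.237], [0.494, -0.098, 0.229], [0.516, -0.122, 0.221], [0.537, -0.147, 0.213], [0.558, -0.171, 0.206], [0.579, -0.196, 0.198], [0.6, -0.22, 0.19]]
```

Call:
arm_command(
  motion="-0.1 0.081 -0.03 0.025 -0.046 -0.078 0.8; -0.1 0.081 -0.03 0.025 -0.046 -0.078 0.8; -0.1 0.081 -0.03 0.025 -0.046 -0.078 0.8; -0.1 0.081 -0.03 0.025 -0.046 -0.078 0.8; -0.1 0.081 -0.03 0.025 -0.046 -0.078 0.8; -0.1 0.081 -0.03 0.025 -0.046 -0.078 0.8; -0.1 0.081 -0.03 0.025 -0.046 -0.078 0.8; -0.1 0.081 -0.03 0.025 -0.046 -0.078 0.8; -0.1 0.081 -0.03 0.025 -0.046 -0.078 0.8; -0.1 0.081 -0.03 0.025 -0.046 -0.078 0.8",
)

```text
time_s: 22.48
eef_pos: [0.3979, 0.0514, 0.2596]
eef_rot: [-0.003, 0.828, 0.557, 0.063]
wrist_force: [0.9, 0.4, -0.2]
opening: 0.8
```

Run:
```python
from h import *
T=st(); B=pose(down(76),[.61,-.22,.19]); n,r=plan(B); path(T,n,r)
```

```text
t22.48 p [0.3979 0.0514 0.2596] x [0.371 0.922 0.108] z [ 0.1    0.076 -0.992] q [-0.25 -0.36  2.05  0.1   1.37  0.12] F [ 0.9  0.4 -0.2] op 0.800
n=10 rows: -0.0972 0.1424 0.0344 0.0069 -0.0099 -0.0135 | dist mm 351.5 ang 10.9
path [[0.398, 0.051, 0.26], [0.438, -0.005, 0.245], [0.479, -0.06, 0.231], [0.521, -0.114, 0.218], [0.565, -0.168, 0.204], [0.61, -0.22, 0.19]]
```

Call:
arm_command(
  motion="-0.097 0.142 0.034 0.007 -0.01 -0.014 0.8; -0.097 0.142 0.034 0.007 -0.01 -0.014 0.8; -0.097 0.142 0.034 0.007 -0.01 -0.014 0.8; -0.097 0.142 0.034 0.007 -0.01 -0.014 0.8; -0.097 0.142 0.034 0.007 -0.01 -0.014 0.8; -0.097 0.142 0.034 0.007 -0.01 -0.014 0.8; -0.097 0.142 0.034 0.007 -0.01 -0.014 0.8; -0.09 0.13 0.034 0.007 -0.01 -0.014 0.8; -0.05 0.07 0.02 0.007 -0.01 -0.014 0.8; 0 0 0 0 0 0 0.8",
)

```text
time_s: 23.32
eef_pos: [0.593, -0.2005, 0.2065]
eef_rot: [0.011, 0.789, 0.615, 0.008]
wrist_force: [-0.4, -0.1, 0.5]
opening: 0.797
```

Run:
```python
from h import *
T=st(); c=cam("wrist"); save("w16",c["img"]); showp(pullers(c))
```

```text
t23.32 p [ 0.593  -0.2005  0.2065] x [ 0.244  0.97  -0.001] z [ 0.026 -0.008 -1.   ] q [-0.52  0.29  1.52  0.01  1.3  -0.27] F [-0.4 -0.1  0.5] op 0.797
eye [ 0.4697 -0.1736] px [178. 214.] org [ 0.473  -0.2255] az(eye dir) 93.6 rmax 0.122
eye [ 0.6342 -0.1546] px [349. 148.] org [ 0.6258 -0.2059] az(eye dir) 80.7 rmax 0.132
```

View pics/w16.png

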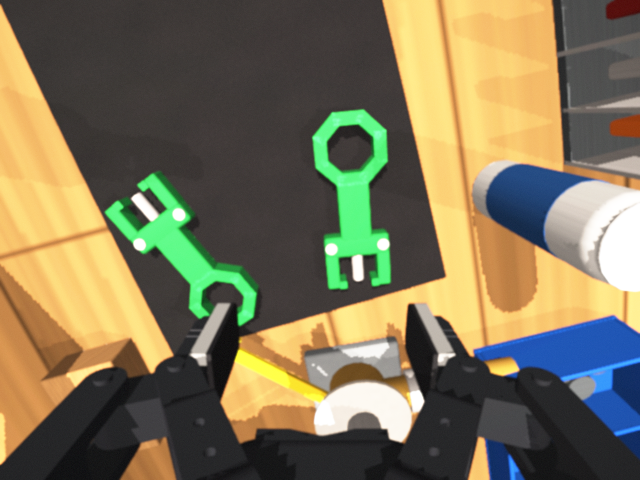

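Run:
```python
from h import *
T=toolpose(); plan(pose(down(80.5),[.6258,-.2059,.045]),n=5)
```

```text
n=5 rows: 0.0009 0.0317 0.1621 0.0051 0.0003 -0.0156 | dist mm 165.2 ang 4.9
```

Call:
arm_command(
  motion="0.001 0.032 0.162 0.005 0 -0.016 0.7; 0.001 0.032 0.162 0.005 0 -0.016 0.7; 0.001 0.032 0.162 0.005 0 -0.016 0.7; 0.001 0.032 0.162 0.005 0 -0.016 0.7; 0.001 0.032 0.12 0.005 0 -0.016 0.7; 0 0 0 0 0 0 0.7",
)

```text
time_s: 23.87
eef_pos: [0.6301, -0.2041, 0.0558]
eef_rot: [0.006, 0.761, 0.648, 0.003]
wrist_force: [-0.9, 0.0, -1.6]
opening: 0.696
```

Run:
```python
from h import *
T=st(); c=cam("wrist"); save("w17",c["img"]); ps=pullers(c); showp(ps); plan(pose(down(80.5),[.6258,-.2059,.03]),n=1)
```

```text
t23.87 p [ 0.6301 -0.2041  0.0558] x [ 0.159  0.987 -0.003] z [ 0.013 -0.005 -1.   ] q [-0.49  0.55  1.5   0.    1.08 -0.33] F [-0.9  0.  -1.6] op 0.696
eye [ 0.4648 -0.1748] px [ 12. 270.] org [ 0.48   -0.2245] az(eye dir) 107.0 rmax 0.096
eye [ 0.6342 -0.1539] px [313. 180.] org [ 0.6263 -0.2053] az(eye dir) 81.3 rmax 0.132
n=1 rows: -0.0114 -0.0242 0.1399 0.0142 0.0033 0.0051 | dist mm 28.5 ang 0.9
```

View pics/w17.png

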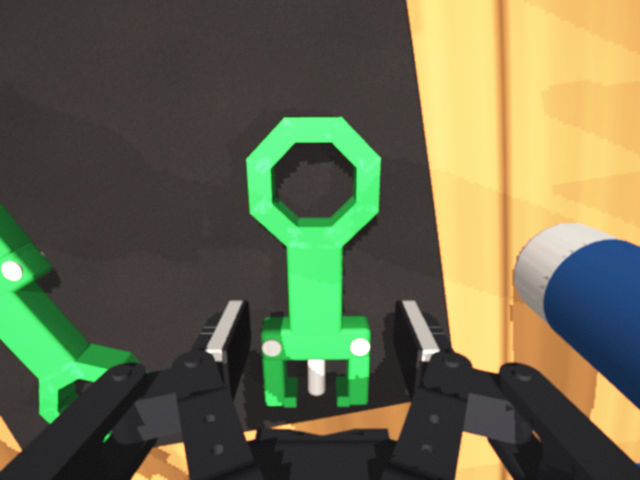

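Call:
arm_command(
  motion="-0.01 -0.024 0.14 0.014 0.003 0 0.6; 0 0 0.09 0 0 0 0.6; 0 0 0 0 0 0 0.6",
)

```text
time_s: 24.17
eef_pos: [0.6289, -0.2056, 0.0189]
eef_rot: [0.005, 0.762, 0.648, 0.002]
wrist_force: [-0.6, 0.2, -0.1]
opening: 0.602
```

Run:
```python
from h import *
T=st(); plan(pose(down(81),[.6263,-.2053,.006]),n=1)
```

```text
t24.17 p [ 0.6289 -0.2056  0.0189] x [ 0.16   0.987 -0.003] z [ 0.009 -0.004 -1.   ] q [-0.5   0.6   1.5   0.    1.03 -0.33] F [-0.6  0.2 -0.1] op 0.602
n=1 rows: -0.0002 -0.0139 0.0645 0.0093 0.0028 -0.0034 | dist mm 13.2 ang 0.6
```

Call:
arm_command(
  motion="0 -0.014 0.065 0.009 0.003 -0.003 0.5; 0 0 0.01 0 0 0 0.5; 0 0 0 0 0 0 0.5",
)

```text
time_s: 24.42
eef_pos: [0.6286, -0.2058, 0.0098]
eef_rot: [0.003, 0.76, 0.649, 0.002]
wrist_force: [-0.0, -0.9, 0.6]
opening: 0.502
```

Run:
```python
from h import *
T=st(); plan(pose(down(81),[.6263,-.2053,.006]),n=1)
```

```text
t24.42 p [ 0.6286 -0.2058  0.0098] x [ 0.157  0.988 -0.002] z [ 0.007 -0.003 -1.   ] q [-0.5   0.62  1.5   0.    1.01 -0.34] F [-0.  -0.9  0.6] op 0.502
n=1 rows: 0.0008 -0.0118 0.0187 0.0068 0.0017 -0.0002 | dist mm 4.4 ang 0.4
```

Call:
arm_command(
  motion="0 -0.012 0.025 0.007 0.002 0 0.4; 0 0 0 0 0 0 0; 0 0 0 0 0 0 0; 0 0 0 0 0 0 0; 0 0 0 0 0 0 0; 0 0 0 0 0 0 0",
)

```text
time_s: 24.92
eef_pos: [0.628, -0.2063, 0.0086]
eef_rot: [0.002, 0.761, 0.649, 0.001]
wrist_force: [-0.7, 0.3, -3.1]
opening: 0.308
```

Run:
```python
from h import *
T=st(); L=pose(T[:3,:3],T[:3,3]+[0,0,.09]); A=pose(down(60),[.41,.0,.24]); n,r=plan(A,T0=L); path(L,n,r)
```

```text
t24.92 p [ 0.628  -0.2063  0.0086] x [ 0.157  0.988 -0.001] z [ 0.004 -0.002 -1.   ] q [-0.5   0.62  1.5   0.    1.02 -0.34] F [-0.7  0.3 -3.1] op 0.308
n=10 rows: 0.0637 -0.1366 -0.0711 0.0004 0.0000 0.0350 | dist mm 331.8 ang 21.0
path [[0.628, -0.206, 0.099], [0.579, -0.172, 0.127], [0.532, -0.133, 0.155], [0.488, -0.092, 0.183], [0.447, -0.047, 0.212], [0.41, 0.0, 0.24]]
```

Call:
arm_command(
  motion="0 0 -0.08 0 0 0 0; 0 0 -0.15 0 0 0 0; 0 0 -0.15 0 0 0 0; 0.064 -0.137 -0.09 0 0 0.035 0; 0.064 -0.137 -0.08 0 0 0.035 0; 0.064 -0.137 -0.08 0 0 0.035 0; 0.064 -0.137 -0.071 0 0 0.035 0; 0.064 -0.137 -0.071 0 0 0.035 0; 0.064 -0.137 -0.071 0 0 0.035 0; 0.064 -0.137 -0.071 0 0 0.035 0",
)

```text
time_s: 25.75
eef_pos: [0.4608, -0.067, 0.1933]
eef_rot: [-0.0, 0.842, 0.54, -0.0]
wrist_force: [0.2, -1.1, -1.5]
opening: 0.306
```

Run:
```python
from h import *
T=st(); G=hangpose(2,.11,tilt=33); n,r=plan(G); path(T,n,r); c=cam("wrist"); heldfit(c,-.0135); save("w18",c["img"]); showp(pullers(c))
from fk import ik; print(ik(G[:3,3],G[:3,2]))
```

```text
t25.75 p [ 0.4608 -0.067   0.1933] x [0.418 0.909 0.   ] z [-0.001  0.    -1.   ] q [-0.4  -0.03  1.91  0.    1.26  0.03] F [ 0.2 -1.1 -1.5] op 0.306
n=10 rows: 0.1054 -0.1037 -0.0064 -0.0223 0.0520 0.0751 | dist mm 288.4 ang 56.4
path [[0.461, -0.067, 0.193], [0.443, -0.011, 0.197], [0.434, 0.047, 0.203], [0.433, 0.105, 0.214], [0.44, 0.162, 0.23], [0.454, 0.216, 0.251]]
hole bbox px [264. 144.] [376. 243.] area 8817.5
hole extents at top face x 0.0363 0.0711 y -0.0205 0.0182
eye [ 0.4664 -0.0506] px [321. 193.] org [ 0.4889 -0.0038] az(eye dir) -115.6 rmax 0.254
[ 0.14128739 -0.40886422  2.20257095  0.78533572]
```

View pics/w18.png

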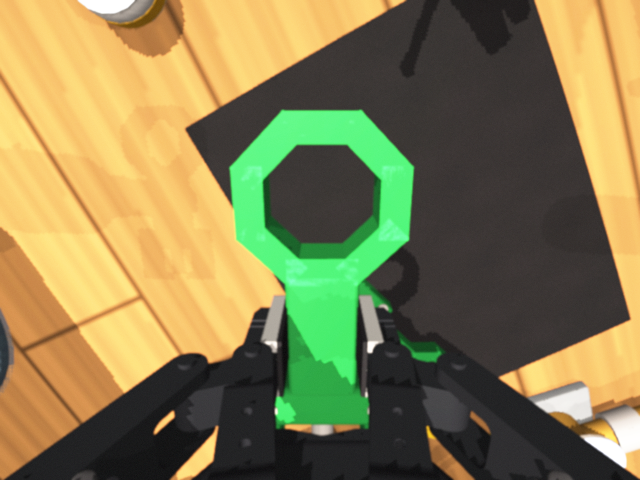

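Call:
arm_command(
  motion="0.095 -0.104 -0.006 -0.022 0.052 0.075 0; 0.095 -0.104 -0.006 -0.022 0.052 0.075 0; 0.095 -0.104 -0.006 -0.022 0.052 0.075 0; 0.105 -0.104 -0.006 -0.022 0.052 0.075 0; 0.105 -0.104 -0.006 -0.022 0.052 0.075 0; 0.105 -0.104 -0.006 -0.022 0.052 0.075 0; 0.105 -0.104 -0.006 -0.022 0.052 0.075 0; 0.105 -0.104 -0.006 -0.022 0.052 0.075 0; 0.06 -0.07 -0.006 -0.015 0.04 0.05 0; 0 0 0 0 0 0 0",
)

```text
time_s: 26.63
eef_pos: [0.4343, 0.1877, 0.2424]
eef_rot: [-0.047, 0.945, 0.195, 0.26]
wrist_force: [-0.1, -0.4, -0.4]
opening: 0.314
```

Run:
```python
from h import *
T=st(); E2=np.array([.0515,-.0005,-.0045])
pegcoords(T,2,E2);pegcoords(T,1,E2); G=hangpose(2,.08,tilt=35,eye=E2); n,r=plan(G,n=5); path(T,n,r)
```

```text
t26.63 p [0.4343 0.1877 0.2424] x [0.789 0.343 0.51 ] z [ 0.473  0.191 -0.86 ] q [ 0.03 -0.47  2.25  0.23  0.87  1.09] F [-0.1 -0.4 -0.4] op 0.314
eye rel peg2: zp 0.1199 n -0.0259 y -0.0167
eye rel peg1: zp 0.1199 n -0.0258 y 0.0684
n=5 rows: 0.0350 -0.0181 0.0375 -0.0057 0.0144 0.0130 | dist mm 54.3 ang 6.1
path [[0.434, 0.188, 0.242], [0.442, 0.195, 0.239], [0.45, 0.202, 0.237], [0.458, 0.209, 0.234], [0.466, 0.216, 0.232], [0.474, 0.223, 0.229]]
```

Call:
arm_command(
  motion="0.04 -0.02 0.037 -0.006 0.014 0.013 0; 0.04 -0.02 0.037 -0.006 0.014 0.013 0; 0.04 -0.02 0.037 -0.006 0.014 0.013 0; 0.04 -0.02 0.037 -0.006 0.014 0.013 0; 0.03 -0.018 0.02 -0.006 0.014 0.013 0; 0 0 0 0 0 0 0",
)

```text
time_s: 27.13
eef_pos: [0.4735, 0.2242, 0.2328]
eef_rot: [-0.046, 0.941, 0.162, 0.295]
wrist_force: [0.3, 0.9, -1.0]
opening: 0.31
```

Run:
```python
from h import *
T=st(); E2=np.array([.0515,-.0005,-.0045])
pegcoords(T,2,E2); plan(hangpose(2,.08,tilt=35,eye=E2),n=1); plan(hangpose(2,-.006,drop=.002,tilt=35,eye=E2),n=3)
c=cam("wrist"); heldfit(c,-.0135); save("w19",c["img"]); print(proj(c,BALL[2]))
```

```text
t27.13 p [0.4735 0.2242 0.2328] x [0.774 0.277 0.569] z [ 0.539  0.182 -0.822] q [ 0.15 -0.33  2.2   0.15  0.68  1.29] F [ 0.3  0.9 -1. ] op 0.310
eye rel peg2: zp 0.0821 n 0.0025 y 0.0023
n=1 rows: -0.0104 0.0083 0.0141 0.0025 0.0051 0.0109 | dist mm 3.9 ang 0.7
n=3 rows: 0.0186 0.0027 0.1464 0.0008 0.0017 0.0036 | dist mm 88.5 ang 0.7
hole bbox px [263. 143.] [380. 256.] area 9747.5
hole extents at top face x 0.0309 0.0712 y -0.0207 0.0199
[[325.84703486 167.6780652 ]]
```

View pics/w19.png

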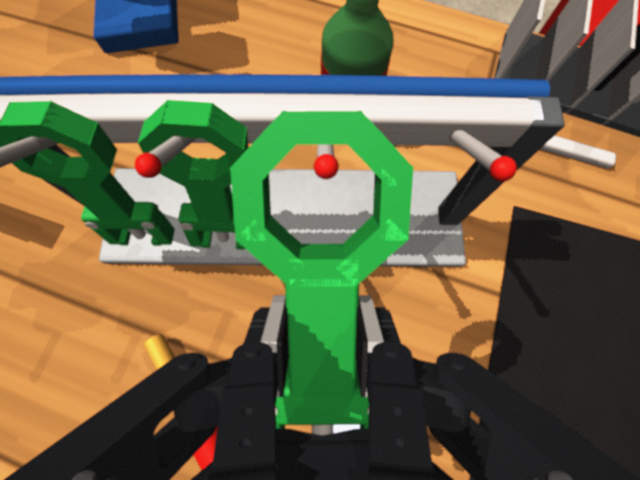

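Call:
arm_command(
  motion="0.022 0.005 0.11 0.001 0.002 0.004 0; 0.02 0.003 0.13 0.001 0.002 0.004 0; 0.018 0.002 0.13 0 0.002 0.003 0; 0.014 0 0.06 0 0 0 0; 0 0 0 0 0 0 0",
)

```text
time_s: 27.6
eef_pos: [0.5349, 0.2384, 0.1705]
eef_rot: [-0.047, 0.94, 0.16, 0.296]
wrist_force: [-0.1, 0.2, -1.0]
opening: 0.306
```

Run:
```python
from h import *
T=st(); E2=np.array([.0515,-.0005,-.0045])
pegcoords(T,2,E2);c=cam("wrist"); save("w20",c["img"])
```

```text
t27.60 p [0.5349 0.2384 0.1705] x [0.773 0.272 0.573] z [ 0.543  0.183 -0.82 ] q [ 0.17 -0.06  2.12  0.2   0.48  1.25] F [-0.1  0.2 -1. ] op 0.306
eye rel peg2: zp -0.0061 n 0.0027 y -0.0044
```

View pics/w20.png

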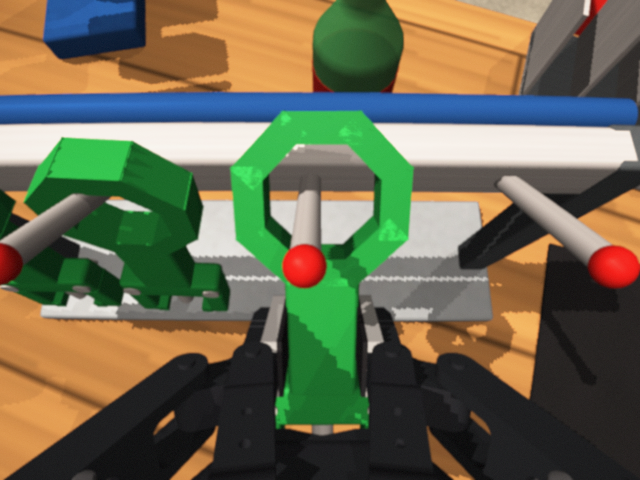

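Call:
arm_command(
  motion="-0.05 -0.015 0 0 0 0 0; 0 0 0 0 0 0 0; 0 0 0 0 0 0 0.5; 0 0 0 0 0 0 0.5; 0 0 0 0 0 0 0.5; 0 0 -0.05 0 0 0 0.5; 0 0 -0.1 0 0 0 0.5; 0 0 -0.15 0 0 0 0.5; 0 0 -0.15 0 0 0 0.5; 0 0 -0.08 0 0 0 0.6",
)

```text
time_s: 28.48
eef_pos: [0.4641, 0.2169, 0.2578]
eef_rot: [-0.046, 0.94, 0.16, 0.298]
wrist_force: [1.8, 0.1, 1.2]
opening: 0.594
```

Run:
```python
from h import *
T=st()
c=cam("wrist"); save("w21",c["img"])
A=pose(down(-70),[.43,-.14,.20]); n,r=plan(A); path(T,n,r)
from fk import ik; print(ik(A[:3,3],A[:3,2]))
```

```text
t28.48 p [0.4641 0.2169 0.2578] x [0.771 0.274 0.574] z [ 0.545  0.183 -0.819] q [ 0.14 -0.41  2.2   0.16  0.75  1.29] F [1.8 0.1 1.2] op 0.594
n=16 rows: 0.0317 0.1212 0.0210 -0.0281 -0.0293 0.0899 | dist mm 363.8 ang 94.7
path [[0.464, 0.217, 0.258], [0.503, 0.152, 0.256], [0.523, 0.079, 0.248], [0.519, 0.004, 0.234], [0.494, -0.065, 0.218], [0.448, -0.124, 0.202]]
[-0.57641273 -0.069841    1.93588987  1.27554379]
```

View pics/w21.png

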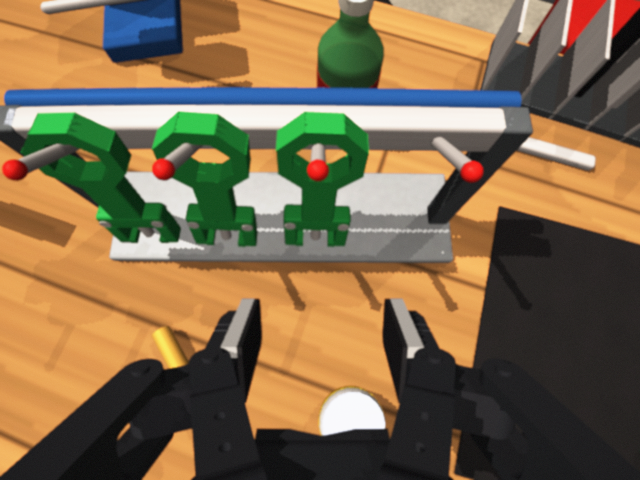

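Run:
```python
from h import *
T=toolpose()
A=pose(down(-5),[.39,.08,.26]); n,r=plan(A,n=8); path(T,n,r)
B=pose(down(-70),[.44,-.15,.19]); n,r=plan(B,T0=A); path(A,n,r)
```

```text
n=8 rows: -0.0564 0.0782 -0.0214 -0.0145 -0.0726 0.0492 | dist mm 156.1 ang 42.7
path [[0.465, 0.217, 0.26], [0.459, 0.198, 0.258], [0.452, 0.18, 0.255], [0.444, 0.162, 0.254], [0.434, 0.145, 0.253], [0.424, 0.128, 0.253], [0.414, 0.111, 0.255], [0.402, 0.095, 0.257], [0.39, 0.08, 0.26]]
n=11 rows: 0.0823 0.0773 0.0318 0.0000 0.0000 0.0985 | dist mm 245.6 ang 65.0
path [[0.39, 0.08, 0.26], [0.418, 0.045, 0.247], [0.439, 0.005, 0.235], [0.451, -0.039, 0.222], [0.453, -0.084, 0.209], [0.447, -0.128, 0.196]]
```

Call:
arm_command(
  motion="-0.07 0.078 -0.03 -0.015 -0.073 0.049 0.7; -0.06 0.078 -0.021 -0.015 -0.073 0.049 0.7; -0.056 0.078 -0.021 -0.015 -0.073 0.049 0.7; -0.056 0.078 -0.021 -0.015 -0.073 0.049 0.7; -0.056 0.078 -0.021 -0.015 -0.073 0.049 0.7; -0.056 0.078 -0.021 -0.015 -0.073 0.049 0.7; -0.056 0.078 -0.021 -0.015 -0.073 0.049 0.7; -0.056 0.078 -0.021 -0.015 -0.073 0.049 0.7; 0.04 0.077 0.02 0 0 0.099 0.7; 0.08 0.077 0.032 0 0 0.099 0.7",
)

```text
time_s: 29.37
eef_pos: [0.4042, 0.041, 0.259]
eef_rot: [0.004, 0.988, -0.155, -0.003]
wrist_force: [-0.9, 0.0, 0.5]
opening: 0.701
```

Run:
```python
from h import *
T=st()
B=pose(down(-70),[.44,-.15,.19]); n,r=plan(B); path(T,n,r)
```

```text
t29.37 p [0.4042 0.041  0.259 ] x [ 0.952 -0.307 -0.004] z [-0.007 -0.007 -1.   ] q [-0.19 -0.24  1.96 -0.01  1.43  1.7 ] F [-0.9  0.   0.5] op 0.701
n=9 rows: 0.0876 0.0691 0.0386 0.0011 -0.0000 0.0966 | dist mm 206.2 ang 52.1
path [[0.404, 0.041, 0.259], [0.417, 0.022, 0.251], [0.427, 0.003, 0.244], [0.436, -0.018, 0.236], [0.442, -0.039, 0.228], [0.446, -0.061, 0.221], [0.448, -0.084, 0.213], [0.447, -0.106, 0.205], [0.445, -0.128, 0.198], [0.44, -0.15, 0.19]]
```

Call:
arm_command(
  motion="0.088 0.069 0.039 0.001 0 0.097 0.7; 0.088 0.069 0.039 0.001 0 0.097 0.7; 0.088 0.069 0.039 0.001 0 0.097 0.7; 0.088 0.069 0.039 0.001 0 0.097 0.7; 0.088 0.069 0.039 0.001 0 0.097 0.7; 0.088 0.069 0.039 0.001 0 0.097 0.7; 0.088 0.069 0.039 0.001 0 0.097 0.7; 0.07 0.055 0.039 0.001 0 0.08 0.7; 0.03 0.03 0.02 0.001 0 0.04 0.7; 0 0 0 0 0 0 0.7",
)

```text
time_s: 30.2
eef_pos: [0.4484, -0.1454, 0.1915]
eef_rot: [-0.002, 0.826, -0.563, 0.008]
wrist_force: [0.0, 0.1, 0.1]
opening: 0.7
```

Run:
```python
from h import *
T=st(); c=cam("wrist"); save("w22",c["img"]); showp(pullers(c))
```

```text
t30.20 p [ 0.4484 -0.1454  0.1915] x [ 0.366 -0.931  0.011] z [ 0.015 -0.005 -1.   ] q [-0.57 -0.03  1.91  0.    1.24  2.2 ] F [0.  0.1 0.1] op 0.700
```

View pics/w22.png

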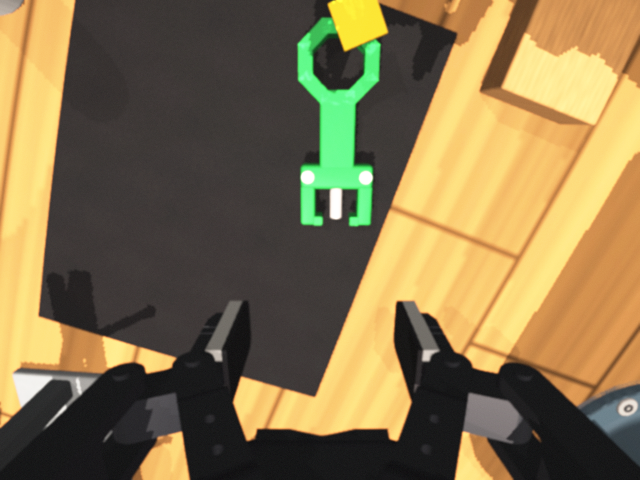

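Run:
```python
from h import *
T=toolpose(); c=cam("wrist"); rv=plane(c,[(307,177.5),(366,177.5)],.022); a=rv.mean(0); d=rv[1]-rv[0]
print(rv,np.linalg.norm(d), "az from rivets",np.degrees(np.arctan2(d[1],d[0]))+90)
nk=plane(c,[(338,100),(338.5,130),(337.5,160)],.022); print(nk); 
for az in (-68,-69,-70): u=np.array([np.cos(np.radians(az)),np.sin(np.radians(az))]); print(az,a[:2]+.037*u,a[:2]+.089*u)
f=plane(c,[(330,10),(383,0),(346,50),(387,33)],.063); print(f)
```

```text
[[ 0.47414567 -0.17077962  0.022     ]
 [ 0.42870566 -0.18887586  0.022     ]] 0.04891082954071221 az from rivets -68.28534443995181
[[ 0.47327919 -0.23652048  0.022     ]
 [ 0.4642874  -0.21560157  0.022     ]
 [ 0.45605539 -0.19336566  0.022     ]]
-68 [ 0.46528611 -0.21413354] [ 0.48476565 -0.2623471 ]
-69 [ 0.46468528 -0.21437022] [ 0.48332041 -0.2629164 ]
-70 [ 0.46408041 -0.21459637] [ 0.48186546 -0.26346038]
[[ 0.49921075 -0.28332336  0.063     ]
 [ 0.46986905 -0.30120934  0.063     ]
 [ 0.48051326 -0.26508461  0.063     ]
 [ 0.45959935 -0.28445329  0.063     ]]
```

Run:
```python
from h import *
T=st(); plan(pose(down(-68.8),[.4640,-.2125,.045]),n=5)
```

```text
t30.30 p [ 0.4489 -0.1441  0.1923] x [ 0.37  -0.929  0.011] z [ 0.016 -0.005 -1.   ] q [-0.57 -0.03  1.91  0.    1.24  2.2 ] F [-0.1  0.8  0.3] op 0.699
n=5 rows: 0.0682 0.0122 0.1477 -0.0025 -0.0020 0.0017 | dist mm 163.1 ang 1.1
```

Call:
arm_command(
  motion="0.068 0.012 0.148 -0.003 -0.002 0.002 0.7; 0.068 0.012 0.148 -0.003 -0.002 0.002 0.7; 0.068 0.012 0.148 -0.003 -0.002 0.002 0.7; 0.068 0.012 0.148 -0.003 -0.002 0.002 0.7; 0.04 0.012 0.1 -0.003 -0.002 0.002 0.7; 0 0 0 0 0 0 0.7",
)

```text
time_s: 30.8
eef_pos: [0.4717, -0.207, 0.0569]
eef_rot: [0.0, 0.83, -0.558, 0.008]
wrist_force: [-1.2, 0.6, 0.3]
opening: 0.697
```

Run:
```python
from h import *
T=st(); c=cam("wrist"); save("w23",c["img"]); plan(pose(down(-68.8),[.4645,-.2135,.03]),n=1)
```

```text
t30.80 p [ 0.4717 -0.207   0.0569] x [ 0.377 -0.926  0.014] z [ 0.013 -0.009 -1.   ] q [-0.64  0.27  1.89  0.    0.96  2.11] F [-1.2  0.6  0.3] op 0.697
n=1 rows: 0.0153 0.0499 0.1421 -0.0094 -0.0136 0.0157 | dist mm 30.3 ang 1.4
```

View pics/w23.png

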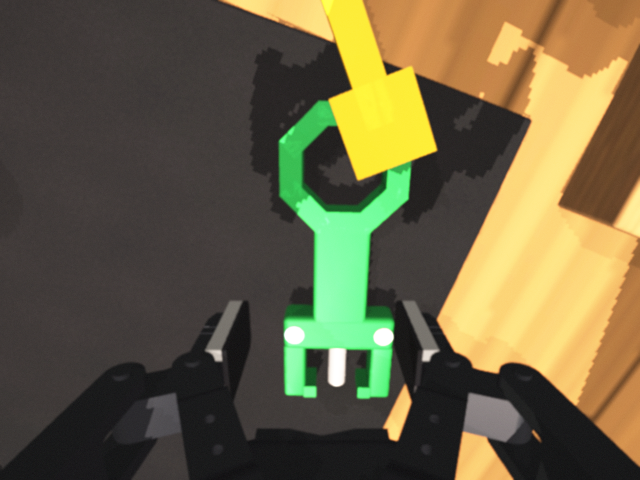

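Call:
arm_command(
  motion="0.012 0.05 0.14 -0.009 -0.014 0.016 0.7; 0 0 0.09 0 0 0 0.6; 0 0 0 0 0 0 0.6",
)

```text
time_s: 31.1
eef_pos: [0.4689, -0.2125, 0.0172]
eef_rot: [-0.0, 0.827, -0.563, 0.004]
wrist_force: [-0.6, 0.9, -0.3]
opening: 0.598
```

Run:
```python
from h import *
T=st(); plan(pose(down(-68.8),[.4645,-.2135,.006]),n=1)
```

```text
t31.10 p [ 0.4689 -0.2125  0.0172] x [ 0.367 -0.93   0.006] z [ 0.008 -0.004 -1.   ] q [-0.66  0.35  1.9   0.    0.89  2.11] F [-0.6  0.9 -0.3] op 0.598
n=1 rows: -0.0037 0.0224 0.0556 -0.0054 -0.0062 0.0051 | dist mm 12.0 ang 0.6
```

Call:
arm_command(
  motion="-0.004 0.028 0.056 -0.005 -0.006 0.005 0.5; 0 0 0.012 0 0 0 0.5; 0 0 0 0 0 0 0; 0 0 0 0 0 0 0; 0 0 0 0 0 0 0; 0 0 0 0 0 0 0; 0 0 0 0 0 0 0",
)

```text
time_s: 31.68
eef_pos: [0.4678, -0.2139, 0.0106]
eef_rot: [-0.0, 0.827, -0.563, 0.005]
wrist_force: [-0.3, 0.2, -1.6]
opening: 0.306
```

Run:
```python
from h import *
T=st()
```

```text
t31.68 p [ 0.4678 -0.2139  0.0106] x [ 0.366 -0.93   0.009] z [ 0.009 -0.006 -1.   ] q [-0.66  0.36  1.9   0.    0.87  2.11] F [-0.3  0.2 -1.6] op 0.306
```

Call:
arm_command(
  motion="0 0 0 0 0 0 0.42; 0 0 0 0 0 0 0.42; 0 0 0.03 0 0 0 0.42; 0 0 0 0 0 0 0; 0 0 0 0 0 0 0; 0 0 0 0 0 0 0; 0 0 0 0 0 0 0; 0 0 0 0 0 0 0",
)

```text
time_s: 32.35
eef_pos: [0.469, -0.2147, 0.0055]
eef_rot: [0.0, 0.827, -0.563, 0.006]
wrist_force: [0.2, 0.2, 1.4]
opening: 0.31
```

Run:
```python
from h import *
T=st()
```

```text
t32.35 p [ 0.469  -0.2147  0.0055] x [ 0.366 -0.93   0.011] z [ 0.011 -0.007 -1.   ] q [-0.66  0.37  1.9   0.    0.86  2.11] F [0.2 0.2 1.4] op 0.310
```

Call:
arm_command(
  motion="-0.01 0 -0.05 0 0 0 0; -0.1 0 -0.02 0 0 0 0; -0.15 0 0 0 0 0 0; -0.15 0 0 0 0 0 0; -0.1 0 -0.05 0 0 0 0; 0 0 -0.15 0 0 0 0; 0 0 -0.18 0 0 0 0; 0 0 -0.18 0 0 0 0; 0 0 -0.1 0 0 0 0; 0 0 0 0 0 0 0",
)

```text
time_s: 33.18
eef_pos: [0.4231, -0.1113, 0.156]
eef_rot: [0.0, 0.826, -0.563, 0.002]
wrist_force: [0.2, -0.5, -1.8]
opening: 0.31
```

Run:
```python
from h import *
T=st();c=cam("wrist"); save("w24",c["img"]); heldfit(c,-.0165)
A=pose(down(-10),[.42,.0,.22]); n,r=plan(A); path(T,n,r)
from fk import ik
G=hangpose(1,.11,drop=.01,tilt=35); n,r=plan(G,T0=A,n=8); path(A,n,r); print(ik(G[:3,3],G[:3,2]))
```

```text
t33.18 p [ 0.4231 -0.1113  0.156 ] x [ 0.366 -0.931  0.003] z [ 0.003 -0.002 -1.   ] q [-0.53 -0.05  2.01 -0.    1.17  2.24] F [ 0.2 -0.5 -1.8] op 0.310
hole bbox px [268. 141.] [381. 244.] area 9190.0
hole extents at top face x 0.0368 0.0722 y -0.0177 0.0202
n=10 rows: -0.0400 -0.0420 -0.0328 0.0000 -0.0003 -0.0976 | dist mm 129.0 ang 58.6
path [[0.423, -0.111, 0.156], [0.432, -0.09, 0.169], [0.436, -0.067, 0.182], [0.435, -0.044, 0.195], [0.43, -0.021, 0.208], [0.42, -0.0, 0.221]]
n=8 rows: 0.0412 -0.0831 -0.0011 0.0184 0.0713 -0.0583 | dist mm 146.0 ang 45.1
path [[0.42, 0.0, 0.22], [0.431, 0.015, 0.22], [0.441, 0.031, 0.221], [0.45, 0.047, 0.223], [0.458, 0.063, 0.226], [0.464, 0.08, 0.229], [0.469, 0.098, 0.233], [0.473, 0.115, 0.238], [0.475, 0.133, 0.242]]
[-0.1455697  -0.45290585  2.26019504  0.8124924 ]
```

View pics/w24.png

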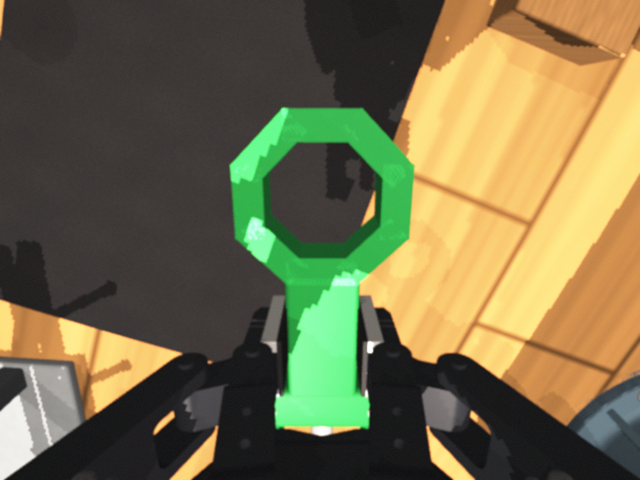

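Call:
arm_command(
  motion="-0.04 -0.042 -0.033 0 0 -0.098 0; -0.04 -0.042 -0.033 0 0 -0.098 0; -0.04 -0.042 -0.033 0 0 -0.098 0; -0.04 -0.042 -0.033 0 0 -0.098 0; -0.04 -0.042 -0.033 0 0 -0.098 0; -0.04 -0.042 -0.033 0 0 -0.098 0; -0.04 -0.042 -0.033 0 0 -0.098 0; -0.04 -0.042 -0.033 0 0 -0.098 0; -0.04 -0.042 -0.033 0 0 -0.098 0; -0.04 -0.042 -0.033 0 0 -0.09 0",
)

```text
time_s: 34.07
eef_pos: [0.4083, 0.0057, 0.206]
eef_rot: [-0.003, 0.998, -0.069, -0.012]
wrist_force: [-0.0, -0.1, -1.0]
opening: 0.308
```

Run:
```python
from h import *
T=st(); E2=np.array([.052,0,-.0075])
G=hangpose(1,.10,drop=.01,tilt=35,eye=E2); n,r=plan(G); path(T,n,r); pegcoords(T,1,E2)
```

```text
t34.07 p [0.4083 0.0057 0.206 ] x [ 0.99  -0.138 -0.025] z [-0.024  0.008 -1.   ] q [-0.28 -0.17  2.01  0.    1.32  1.43] F [-0.  -0.1 -1. ] op 0.308
n=8 rows: 0.0551 -0.0798 -0.0016 0.0159 0.0744 -0.0546 | dist mm 152.5 ang 44.9
path [[0.408, 0.006, 0.206], [0.421, 0.02, 0.206], [0.434, 0.035, 0.207], [0.445, 0.051, 0.21], [0.455, 0.067, 0.213], [0.464, 0.084, 0.217], [0.472, 0.101, 0.222], [0.478, 0.118, 0.228], [0.482, 0.136, 0.234]]
eye rel peg1: zp 0.1330 n -0.1242 y -0.1229
```

Call:
arm_command(
  motion="0.055 -0.08 -0.01 0.016 0.074 -0.055 0; 0.055 -0.08 -0.01 0.016 0.074 -0.055 0; 0.055 -0.08 -0.002 0.016 0.074 -0.055 0; 0.055 -0.08 -0.002 0.016 0.074 -0.055 0; 0.055 -0.08 -0.002 0.016 0.074 -0.055 0; 0.055 -0.08 -0.002 0.016 0.074 -0.055 0; 0.05 -0.07 0 0.016 0.07 -0.055 0; 0.03 -0.04 0 0.01 0.05 -0.03 0; 0 0 0 0 0 0 0",
)

```text
time_s: 34.82
eef_pos: [0.4705, 0.1338, 0.2166]
eef_rot: [-0.054, 0.946, 0.156, 0.28]
wrist_force: [0.5, 0.3, -1.9]
opening: 0.311
```

Run:
```python
from h import *
T=st(); E2=np.array([.052,0,-.0075]); pegcoords(T,1,E2)
n,r=plan(hangpose(1,.08,tilt=35,eye=E2),n=2)
c=cam("wrist"); save("w25",c["img"]); heldfit(c,-.0165); print(proj(c,BALL[1]))
```

```text
t34.82 p [0.4705 0.1338 0.2166] x [0.794 0.265 0.547] z [ 0.513  0.19  -0.837] q [-0.15 -0.41  2.28  0.38  0.79  0.89] F [ 0.5  0.3 -1.9] op 0.311
eye rel peg1: zp 0.0947 n -0.0307 y 0.0013
n=2 rows: 0.0831 0.0042 0.0251 -0.0067 0.0155 -0.0031 | dist mm 34.7 ang 2.1
hole bbox px [263. 140.] [377. 245.] area 9488.5
hole extents at top face x 0.0362 0.0723 y -0.0201 0.0183
[[325.9414477   85.41202307]]
```

View pics/w25.png

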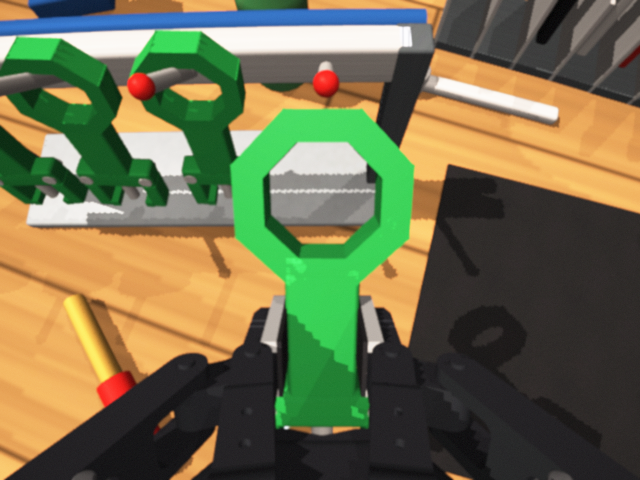

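Call:
arm_command(
  motion="0.083 0.004 0.02 -0.007 0.016 -0.003 0; 0.083 0.004 0.02 -0.007 0.016 -0.003 0; 0 0 0 0 0 0 0",
)

```text
time_s: 35.12
eef_pos: [0.5005, 0.1404, 0.2244]
eef_rot: [-0.048, 0.943, 0.153, 0.292]
wrist_force: [0.6, -0.4, -1.0]
opening: 0.309
```

Run:
```python
from h import *
T=st(); E2=np.array([.052,-.0005,-.0075]); pegcoords(T,1,E2)
n,r=plan(hangpose(1,.08,tilt=35,eye=E2),n=1)
plan(hangpose(1,-.006,drop=.002,tilt=35,eye=E2),n=3)
```

```text
t35.12 p [0.5005 0.1404 0.2244] x [0.783 0.26  0.565] z [ 0.535  0.18  -0.825] q [-0.11 -0.34  2.22  0.36  0.73  0.94] F [ 0.6 -0.4 -1. ] op 0.309
eye rel peg1: zp 0.0798 n -0.0035 y -0.0016
n=1 rows: 0.0174 -0.0064 -0.0015 0.0030 0.0101 -0.0072 | dist mm 3.7 ang 0.8
n=3 rows: 0.0284 -0.0025 0.1411 0.0010 0.0034 -0.0024 | dist mm 86.4 ang 0.8
```

Call:
arm_command(
  motion="0.032 -0.005 0.11 0.001 0.003 -0.002 0; 0.028 -0.003 0.13 0.001 0.003 -0.002 0; 0.026 -0.003 0.13 0 0.002 -0.002 0; 0.018 0 0.06 0 0 0 0; 0 0 0 0 0 0 0",
)

```text
time_s: 35.53
eef_pos: [0.5643, 0.1615, 0.161]
eef_rot: [-0.048, 0.943, 0.154, 0.292]
wrist_force: [-2.7, 0.6, 7.7]
opening: 0.309
```

Run:
```python
from h import *
T=st(); E2=np.array([.052,-.0005,-.0075])
pegcoords(T,1,E2);c=cam("wrist"); save("w26",c["img"])
```

```text
t35.53 p [0.5643 0.1615 0.161 ] x [0.783 0.262 0.565] z [ 0.535  0.18  -0.825] q [-0.03 -0.04  2.12  0.41  0.52  0.91] F [-2.7  0.6  7.7] op 0.309
eye rel peg1: zp -0.0125 n -0.0009 y -0.0022
```

View pics/w26.png

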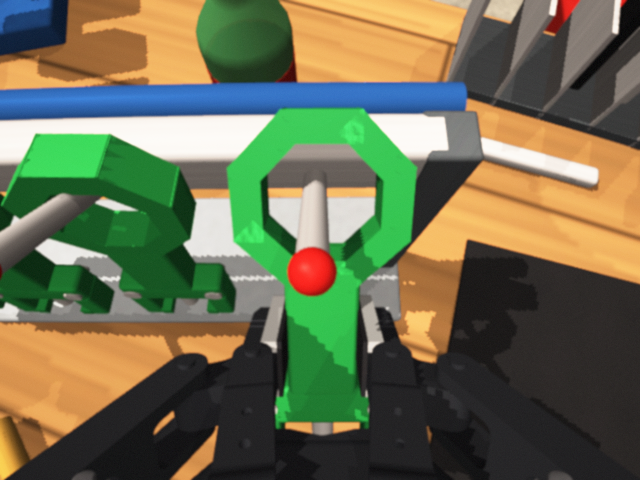

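Call:
arm_command(
  motion="-0.035 0 -0.03 0 0 0 0; 0 0 0 0 0 0 0; 0 0 0 0 0 0 0.5; 0 0 0 0 0 0 0.5; 0 0 0 0 0 0 0.5; 0 0 -0.05 0 0 0 0.5; 0 0 -0.1 0 0 0 0.5; 0 0 -0.15 0 0 0 0.5; 0 0 -0.15 0 0 0 0.5; 0 0 -0.1 0 0 0 0.6",
)

```text
time_s: 36.42
eef_pos: [0.4902, 0.1361, 0.2548]
eef_rot: [-0.048, 0.944, 0.153, 0.288]
wrist_force: [0.9, -0.0, 0.4]
opening: 0.595
```

Run:
```python
from h import *
T=st(); c=cam("wrist"); save("w27",c["img"]); c=cam("side"); save("d27",c["img"]); c=cam("scene"); save("s27",c["img"])
```

```text
t36.42 p [0.4902 0.1361 0.2548] x [0.788 0.261 0.558] z [ 0.529  0.178 -0.83 ] q [-0.12 -0.41  2.2   0.33  0.83  0.97] F [ 0.9 -0.   0.4] op 0.595
```

View pics/w27.png

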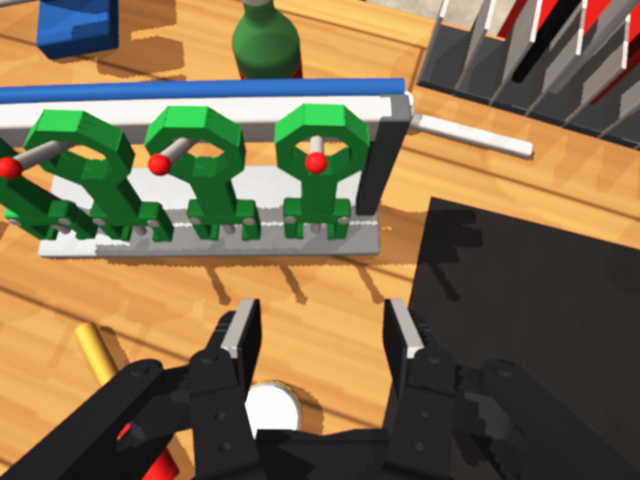

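View pics/d27.png

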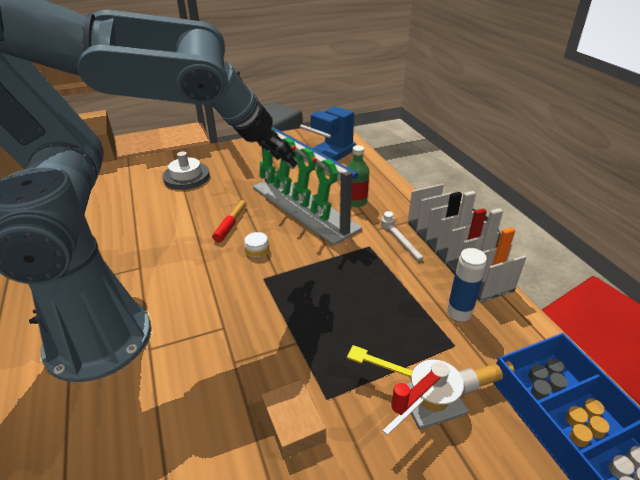

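View pics/s27.png

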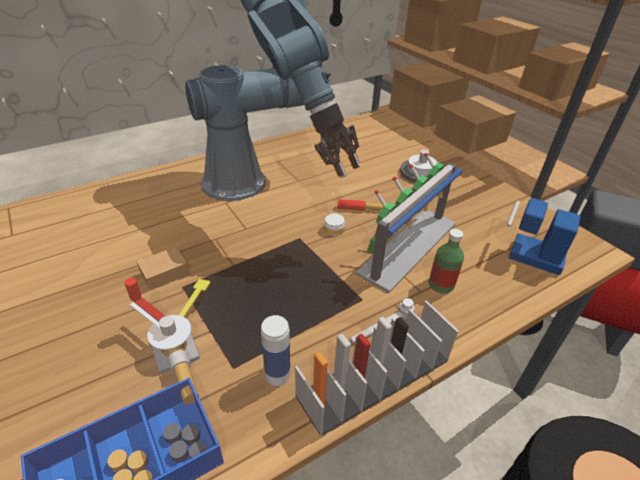

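Run:
```python
from h import *
T=toolpose(); A=pose(down(-25),[.45,-.31,.26]); n,r=plan(A); path(T,n,r)
B=pose(down(0),[.40,.05,.28]);n,r=plan(B,n=6); path(T,n,r);n,r=plan(A,T0=B); path(B,n,r)
```

```text
n=13 rows: -0.0082 0.1756 -0.0119 -0.0166 -0.0416 0.0539 | dist mm 447.9 ang 54.7
path [[0.492, 0.136, 0.255], [0.507, 0.067, 0.257], [0.514, -0.003, 0.257], [0.514, -0.073, 0.256], [0.505, -0.143, 0.256], [0.489, -0.212, 0.256], [0.465, -0.278, 0.258]]
n=6 rows: -0.0772 0.0557 -0.0513 -0.0153 -0.0939 0.0495 | dist mm 128.1 ang 38.6
path [[0.492, 0.136, 0.255], [0.478, 0.12, 0.255], [0.463, 0.104, 0.256], [0.447, 0.089, 0.26], [0.432, 0.075, 0.265], [0.416, 0.062, 0.271], [0.4, 0.05, 0.28]]
n=11 rows: 0.0550 0.1572 0.0091 0.0000 0.0000 0.0379 | dist mm 364.0 ang 25.0
path [[0.4, 0.05, 0.28], [0.421, -0.013, 0.276], [0.436, -0.078, 0.273], [0.447, -0.144, 0.269], [0.452, -0.21, 0.265], [0.452, -0.277, 0.262]]
```

Call:
arm_command(
  motion="0 0.05 -0.12 0 0 0 0.7; -0.03 0.15 -0.05 -0.017 -0.042 0.054 0.7; -0.02 0.17 -0.012 -0.017 -0.042 0.054 0.7; -0.008 0.176 -0.012 -0.017 -0.042 0.054 0.7; -0.008 0.176 -0.012 -0.017 -0.042 0.054 0.7; -0.008 0.176 -0.012 -0.017 -0.042 0.054 0.7; -0.008 0.176 -0.012 -0.017 -0.042 0.054 0.7; -0.008 0.176 -0.012 -0.017 -0.042 0.054 0.7; -0.008 0.176 -0.012 -0.017 -0.042 0.054 0.7; -0.008 0.176 -0.012 -0.017 -0.042 0.054 0.7",
)

```text
time_s: 37.4
eef_pos: [0.4725, -0.1963, 0.2676]
eef_rot: [-0.016, 0.991, -0.112, 0.076]
wrist_force: [0.9, -0.9, -0.3]
opening: 0.7
```

Run:
```python
from h import *
T=st(); A=pose(down(-25),[.45,-.31,.26]); n,r=plan(A); path(T,n,r)
```

```text
t37.40 p [ 0.4725 -0.1963  0.2676] x [ 0.963 -0.224  0.148] z [ 0.155  0.014 -0.988] q [-0.7  -0.09  1.83  0.11  1.3   1.07] F [ 0.9 -0.9 -0.3] op 0.700
n=4 rows: 0.0151 0.1446 0.0062 -0.0152 -0.0341 0.0504 | dist mm 116.2 ang 15.0
path [[0.472, -0.196, 0.268], [0.469, -0.225, 0.265], [0.464, -0.254, 0.263], [0.458, -0.282, 0.262], [0.45, -0.31, 0.26]]
```

Call:
arm_command(
  motion="0.015 0.145 0.006 -0.015 -0.034 0.05 0.7; 0.015 0.145 0.006 -0.015 -0.034 0.05 0.7; 0.015 0.12 0.006 -0.015 -0.034 0.05 0.7; 0.01 0.05 0.006 -0.01 -0.02 0.03 0.7; 0 0 0 0 0 0 0.7; 0 0 0 0 0 0 0.7",
)

```text
time_s: 37.9
eef_pos: [0.4557, -0.2986, 0.2489]
eef_rot: [-0.003, 0.977, -0.214, -0.001]
wrist_force: [-0.1, -0.2, 0.4]
opening: 0.697
```

Run:
```python
from h import *
import pickle
T=st(); c=cam("wrist"); save("w28",c["img"]); pickle.dump(c,open("w28.pkl","wb"))
```

```text
t37.90 p [ 0.4557 -0.2986  0.2489] x [ 0.908 -0.418 -0.004] z [-0.001  0.007 -1.   ] q [-0.8   0.1   1.66  0.    1.39  1.2 ] F [-0.1 -0.2  0.4] op 0.697
```

View pics/w28.png

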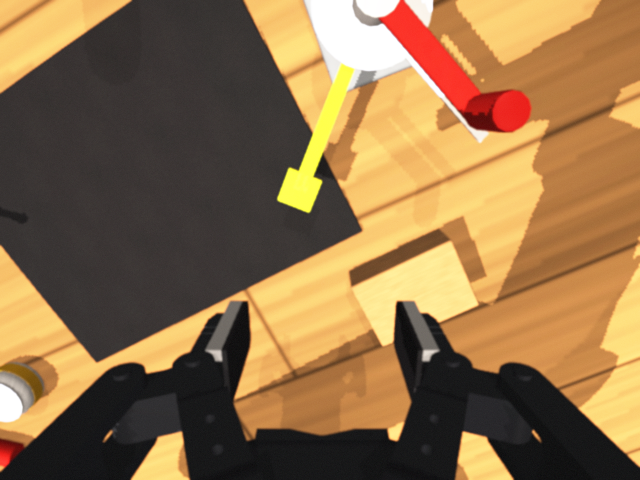

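Run:
```python
from h import *
import pickle
c=pickle.load(open("w28.pkl","rb")); im=c["img"]
hsv=cv2.cvtColor(im,cv2.COLOR_RGB2HSV)
m=((hsv[...,0]>24)&(hsv[...,0]<34)&(hsv[...,1]>150)&(hsv[...,2]>140)).astype(np.uint8)
n,lab,s,_=cv2.connectedComponentsWithStats(m); i=1+np.argmax(s[1:,4]); print(s[i])
ys,xs=np.nonzero(lab==i); P=plane(c,np.c_[xs,ys].astype(float),.063)[:,:2]
h0=np.array([.5865,-.398]); d=P-h0; r=np.hypot(d[:,0],d[:,1]); print("r range",r.min(),r.max())
# symmetric-axis fit: axis direction via mean of perpendicular at bins
ang=np.radians(133.3)
u=np.array([np.cos(ang),np.sin(ang)]);v=np.array([-u[1],u[0]])
t=d@u;w=d@v; B=[]
for a in np.arange(t.min(),t.max(),.006):
    k=(t>=a)&(t<a+.006)
    if k.sum()>5: B.append((t[k].mean(),(w[k].max()+w[k].min())/2,w[k].max()-w[k].min()))
B=np.array(B); print(B.round(4))
f=np.polyfit(B[1:-1,0],B[1:-1,1],1); print("az axis",133.3+np.degrees(np.arctan(f[0])),"offset at hinge mm",f[1]*1000)
k=plane(c,(512,110),.153)[0]; print("knob top",k, np.hypot(*(k[:2]-h0)),np.degrees(np.arctan2(*(k[:2]-h0)[::-1]))%360)
m=(((hsv[...,0]<6)|(hsv[...,0]>174))&(hsv[...,1]>150)).astype(np.uint8)
save("z28",crop(im,280,0,560,220,2.8))
```

```text
[ 277   65   76  148 3082]
r range 0.04565041371003934 0.17030734728682204
[[0.0485 0.0009 0.0101]
 [0.0545 0.0008 0.0099]
 [0.0606 0.0005 0.0116]
 [0.0665 0.0008 0.0134]
 [0.0724 0.0008 0.0135]
 [0.0784 0.0007 0.0136]
 [0.0844 0.0008 0.0133]
 [0.0905 0.0009 0.0129]
 [0.0965 0.0009 0.0127]
 [0.1025 0.0007 0.0137]
 [0.1084 0.0008 0.0136]
 [0.1145 0.0007 0.0137]
 [0.1204 0.0008 0.0137]
 [0.1264 0.0008 0.0138]
 [0.1325 0.0008 0.0137]
 [0.139  0.0006 0.0315]
 [0.1445 0.0008 0.0318]
 [0.1505 0.0008 0.0318]
 [0.1565 0.0008 0.0319]
 [0.1625 0.0009 0.0318]
 [0.1677 0.0008 0.0319]]
az axis 133.33006920719163 offset at hinge mm 0.7219922280892714
knob top [ 0.48414577 -0.43758229  0.153     ] 0.10974126839050043 201.14241507689474
```

View pics/z28.png

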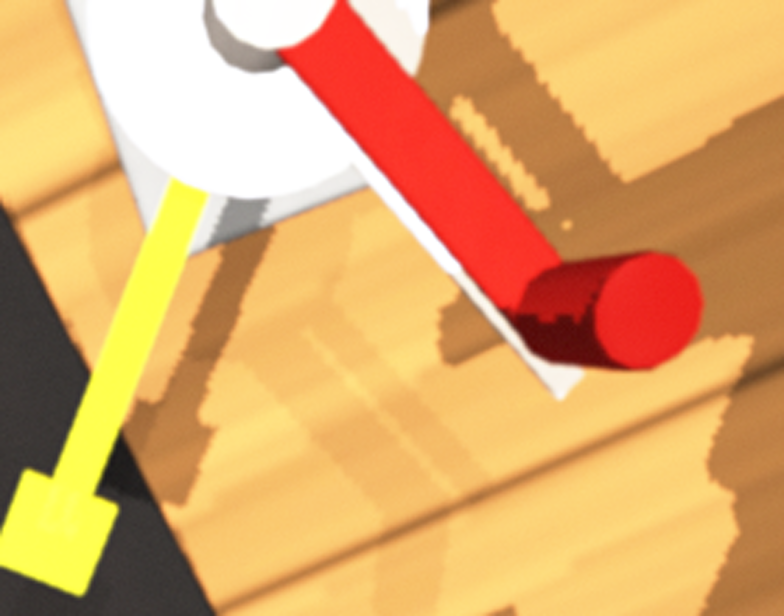

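```bash
sed -i 's/^H=np.array.*/H=np.array([.5860,-.3985,0])/' h.py
python3 - <<'E'
from h import *
T=st(); A=pose(down(21),[.4834,-.4381,.215]); n,r=plan(A); path(T,n,r)
E
```

```text
t37.95 p [ 0.4555 -0.2982  0.2488] x [ 0.908 -0.418 -0.004] z [-0.001  0.008 -1.   ] q [-0.8   0.1   1.66  0.    1.39  1.2 ] F [-0.1 -0.6 -0.4] op 0.699
n=8 rows: 0.0252 0.0881 0.0207 -0.0009 0.0002 -0.0952 | dist mm 146.6 ang 45.7
path [[0.456, -0.298, 0.249], [0.453, -0.316, 0.245], [0.452, -0.335, 0.24], [0.453, -0.353, 0.236], [0.455, -0.371, 0.232], [0.46, -0.389, 0.228], [0.466, -0.406, 0.223], [0.474, -0.422, 0.219], [0.483, -0.438, 0.215]]
```

Call:
arm_command(
  motion="0.025 0.088 0.021 -0.001 0 -0.095 0.9; 0.025 0.088 0.021 -0.001 0 -0.095 0.9; 0.025 0.088 0.021 -0.001 0 -0.095 0.9; 0.025 0.088 0.021 -0.001 0 -0.095 0.9; 0.025 0.088 0.021 -0.001 0 -0.095 0.9; 0.025 0.088 0.021 -0.001 0 -0.095 0.9; 0.025 0.088 0.01 -0.001 0 -0.095 0.9; 0.02 0.06 0 0 0 -0.08 0.9; 0 0 0 0 0 0 0.9",
)

```text
time_s: 38.7
eef_pos: [0.4879, -0.4241, 0.2174]
eef_rot: [-0.002, 0.979, 0.203, 0.003]
wrist_force: [1.0, 0.5, 0.3]
opening: 0.9
```

Run:
```python
from h import *
T=st(); A=pose(down(21),[.4834,-.4381,.2]); plan(A,n=2); c=cam("wrist"); save("w29",c["img"])
```

```text
t38.70 p [ 0.4879 -0.4241  0.2174] x [0.917 0.398 0.006] z [ 0.005  0.005 -1.   ] q [-0.9   0.35  1.43  0.01  1.37  0.26] F [1.  0.5 0.3] op 0.900
n=2 rows: -0.0241 0.0281 0.0434 -0.0014 -0.0030 0.0204 | dist mm 22.8 ang 2.5
```

View pics/w29.png

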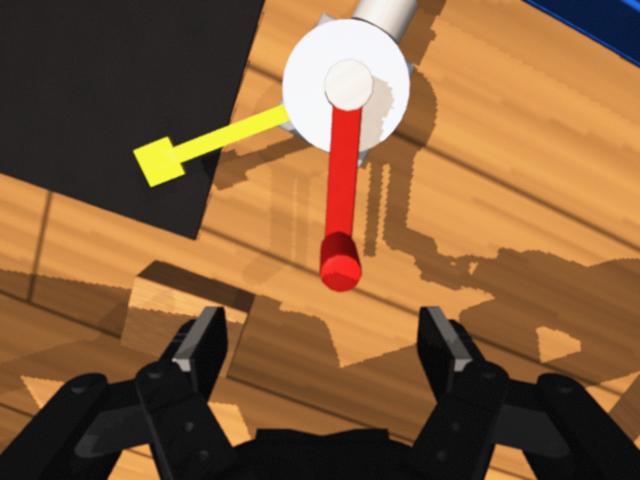

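Call:
arm_command(
  motion="-0.024 0.03 0.043 -0.001 -0.003 0.02 0.9; -0.024 0.028 0.043 -0.001 -0.003 0.02 0.9; 0 0 0.1 0 0 0 0.8; 0 0 0.15 0 0 0 0.7; 0 0 0.1 0 0 0 0.6; 0 0 0 0 0 0 0.6",
)

```text
time_s: 39.25
eef_pos: [0.4823, -0.4348, 0.1267]
eef_rot: [0.001, 0.985, 0.174, 0.0]
wrist_force: [-0.6, 0.3, -0.6]
opening: 0.602
```

Run:
```python
from h import *
T=st(); A=pose(down(21),[.4834,-.4381,.112]); plan(A,n=1)
```

```text
t39.25 p [ 0.4823 -0.4348  0.1267] x [0.94  0.342 0.   ] z [ 0.001 -0.001 -1.   ] q [-0.92  0.44  1.49 -0.    1.2   0.31] F [-0.6  0.3 -0.6] op 0.602
n=1 rows: -0.0005 0.0175 0.0733 0.0014 -0.0002 -0.0164 | dist mm 15.1 ang 1.0
```

Call:
arm_command(
  motion="0 0.018 0.073 0.001 0 -0.016 0.5; 0 0 0 0 0 0 0.4; 0 0 0 0 0 0 0; 0 0 0 0 0 0 0; 0 0 0 0 0 0 0; 0 0 0 0 0 0 0",
)

```text
time_s: 39.75
eef_pos: [0.4823, -0.4367, 0.1119]
eef_rot: [-0.0, 0.984, 0.179, -0.0]
wrist_force: [1.1, -2.0, -8.9]
opening: 0.288
```

Run:
```python
from h import *
T=st(); a=lev(T); rotplan(133.33-a,16,T)
```

```text
t39.75 p [ 0.4823 -0.4367  0.1119] x [ 0.936  0.351 -0.   ] z [-0.001  0.001 -1.   ] q [-0.92  0.47  1.49  0.    1.18  0.29] F [ 1.1 -2.  -8.9] op 0.288
r 0.1105 az 200.2  toolx az 20.6
n=16 rows: 0.0017 -0.0403 0.0000 0.0000 0.0001 0.0697 | dist mm 121.8 ang 66.9
```

Call:
arm_command(
  motion="0.002 -0.04 0 0 0 0.07 0; 0.002 -0.04 0 0 0 0.07 0; 0.002 -0.04 0 0 0 0.07 0; 0.002 -0.04 0 0 0 0.07 0; 0.002 -0.04 0 0 0 0.07 0; 0.002 -0.04 0 0 0 0.07 0; 0.002 -0.04 0 0 0 0.07 0; 0.002 -0.04 0 0 0 0.07 0; 0.002 -0.04 0 0 0 0.07 0; 0.002 -0.04 0 0 0 0.07 0",
)

```text
time_s: 40.58
eef_pos: [0.4856, -0.3542, 0.1119]
eef_rot: [-0.001, 0.979, -0.203, 0.001]
wrist_force: [4.4, -2.8, -11.7]
opening: 0.288
```

Run:
```python
from h import *
T=st(); a=lev(T); rotplan(133.33-a,7,T)
```

```text
t40.58 p [ 0.4856 -0.3542  0.1119] x [ 0.918 -0.397  0.002] z [ 0.002  0.001 -1.   ] q [-0.83  0.37  1.63  0.    1.14  1.15] F [  4.4  -2.8 -11.7] op 0.288
r 0.1097 az 156.2  toolx az 336.6
n=7 rows: 0.0011 -0.0312 0.0000 -0.0001 0.0001 0.0544 | dist mm 43.5 ang 22.9
```

Call:
arm_command(
  motion="0.001 -0.031 0 0 0 0.054 0; 0.001 -0.031 0 0 0 0.054 0; 0.001 -0.031 0 0 0 0.054 0; 0.001 -0.031 0 0 0 0.054 0; 0.001 -0.031 0 0 0 0.054 0; 0.001 -0.025 0 0 0 0.045 0; 0 0 0 0 0 0 0",
)

```text
time_s: 41.17
eef_pos: [0.5077, -0.322, 0.1118]
eef_rot: [0.001, 0.929, -0.369, 0.003]
wrist_force: [3.5, -1.6, -9.0]
opening: 0.286
```

Run:
```python
from h import *
T=st(); a=lev(T); rotplan(133.33-a,1,T)
```

```text
t41.17 p [ 0.5077 -0.322   0.1118] x [ 0.727 -0.687  0.006] z [ 0.005 -0.003 -1.   ] q [-0.76  0.36  1.64  0.    1.13  1.56] F [ 3.5 -1.6 -9. ] op 0.286
r 0.1095 az 135.7  toolx az 316.6
n=1 rows: 0.0008 -0.0224 0.0000 -0.0002 0.0000 0.0392 | dist mm 4.5 ang 2.4
```

Call:
arm_command(
  motion="0.001 -0.024 0 0 0 0.04 0; 0 0 0 0 0 0 0",
)

```text
time_s: 41.33
eef_pos: [0.511, -0.3187, 0.1118]
eef_rot: [0.001, 0.921, -0.388, 0.003]
wrist_force: [4.4, -2.5, -9.5]
opening: 0.287
```

Run:
```python
from h import *
T=st(); a=lev(T); rotplan(133.33-a,1,T)
c=cam("wrist"); save("w30",c["img"])
```

```text
t41.33 p [ 0.511  -0.3187  0.1118] x [ 0.698 -0.716  0.006] z [ 0.005 -0.004 -1.   ] q [-0.75  0.37  1.64  0.    1.14  1.61] F [ 4.4 -2.5 -9.5] op 0.287
r 0.1095 az 133.2  toolx az 314.3
n=1 rows: -0.0000 0.0010 -0.0000 0.0000 -0.0000 -0.0017 | dist mm 0.2 ang 0.1
```

View pics/w30.png

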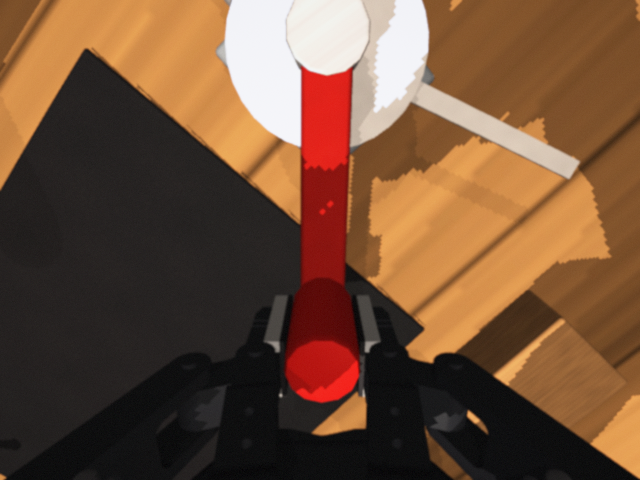

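Run:
```python
from h import *
c=cam("side"); save("d31",crop(c["img"],330,300,490,440,4)); c=cam("scene"); save("s31",c["img"]); save("z31",crop(c["img"],120,250,260,380,4)); st()
```

```text
t41.48 p [ 0.5107 -0.3189  0.1118] x [ 0.7   -0.715  0.006] z [ 0.005 -0.003 -1.   ] q [-0.76  0.37  1.64  0.    1.14  1.61] F [  4.8  -0.4 -10.1] op 0.289
```

Call:
arm_command(
  motion="0 0 0 0 0 0 0; 0 0 0 0 0 0 0; 0 0 0 0 0 0 0; 0 0 0 0 0 0 0; 0 0 0 0 0 0 0; 0 0 0 0 0 0 0; 0 0 0 0 0 0 0; 0 0 0 0 0 0 0; 0 0 0 0 0 0 0; 0 0 0 0 0 0 0",
)

```text
time_s: 42.32
eef_pos: [0.5105, -0.3192, 0.1118]
eef_rot: [0.0, 0.922, -0.386, 0.003]
wrist_force: [3.9, -1.1, -9.0]
opening: 0.289
```

View pics/z31.png

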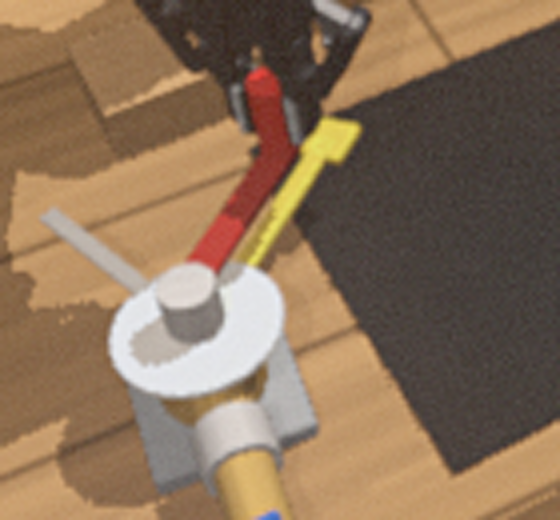

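View pics/d31.png

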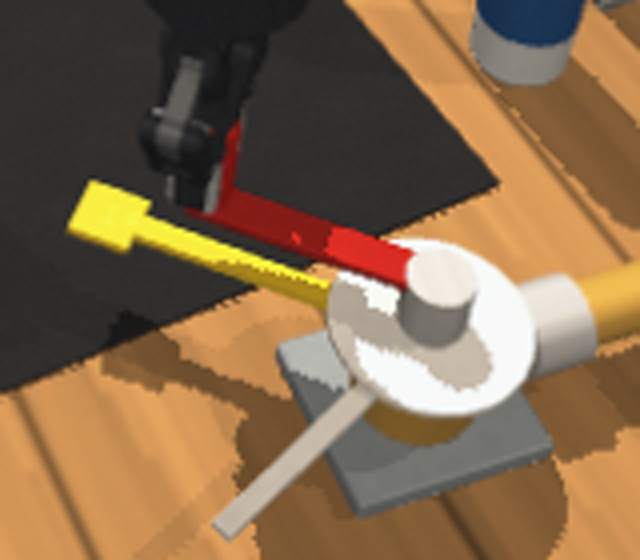

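Call:
arm_command(
  motion="0 0 0 0 0 0 0; 0 0 0 0 0 0 0; 0 0 0 0 0 0 0; 0 0 0 0 0 0 0; 0 0 0 0 0 0 0; 0 0 0 0 0 0 0; 0 0 0 0 0 0 0; 0 0 0 0 0 0 0; 0 0 0 0 0 0 0; 0 0 0 0 0 0 0",
)

```text
time_s: 43.15
eef_pos: [0.5104, -0.3192, 0.1118]
eef_rot: [0.0, 0.922, -0.386, 0.003]
wrist_force: [4.5, -0.6, -9.7]
opening: 0.29
```

Call:
arm_command(
  motion="0 0 0 0 0 0 0; 0 0 0 0 0 0 0; 0 0 0 0 0 0 0; 0 0 0 0 0 0 0; 0 0 0 0 0 0 0; 0 0 0 0 0 0 0; 0 0 0 0 0 0 0; 0 0 0 0 0 0 0; 0 0 0 0 0 0 0; 0 0 0 0 0 0 0",
)

```text
time_s: 43.98
eef_pos: [0.5105, -0.3192, 0.1118]
eef_rot: [0.0, 0.922, -0.386, 0.003]
wrist_force: [5.0, -1.3, -9.5]
opening: 0.291
```

Call:
arm_command(
  motion="0 0 0 0 0 0 0; 0 0 0 0 0 0 0; 0 0 0 0 0 0 0; 0 0 0 0 0 0 0; 0 0 0 0 0 0 0; 0 0 0 0 0 0 0",
)

```text
time_s: 44.48
eef_pos: [0.5104, -0.3192, 0.1118]
eef_rot: [0.0, 0.922, -0.386, 0.003]
wrist_force: [4.2, -0.8, -9.9]
opening: 0.289
```

Run:
```python
from h import *
T=st(); a=lev(T); rotplan(201-a,15,T)
```

```text
t44.48 p [ 0.5104 -0.3192  0.1118] x [ 0.702 -0.712  0.006] z [ 0.005 -0.003 -1.   ] q [-0.76  0.36  1.64  0.    1.14  1.61] F [ 4.2 -0.8 -9.9] op 0.289
r 0.1095 az 133.6  toolx az 314.6
n=15 rows: 0.0010 0.0429 -0.0001 0.0004 -0.0001 -0.0749 | dist mm 121.5 ang 67.4
```

Call:
arm_command(
  motion="0.001 0.043 0 0 0 -0.075 0; 0.001 0.043 0 0 0 -0.075 0; 0.001 0.043 0 0 0 -0.075 0; 0.001 0.043 0 0 0 -0.075 0; 0.001 0.043 0 0 0 -0.075 0; 0.001 0.043 0 0 0 -0.075 0; 0.001 0.043 0 0 0 -0.075 0; 0.001 0.043 0 0 0 -0.075 0; 0.001 0.043 0 0 0 -0.075 0; 0.001 0.043 0 0 0 -0.075 0",
)

```text
time_s: 45.32
eef_pos: [0.476, -0.3989, 0.1118]
eef_rot: [0.001, 1.0, 0.01, 0.004]
wrist_force: [6.3, -2.1, -9.4]
opening: 0.292
```

Run:
```python
from h import *
T=st(); a=lev(T); rotplan(201-a,6,T)
```

```text
t45.32 p [ 0.476  -0.3989  0.1118] x [1.    0.02  0.007] z [ 0.007 -0.001 -1.   ] q [-0.89  0.4   1.58  0.01  1.15  0.66] F [ 6.3 -2.1 -9.4] op 0.292
r 0.1100 az 180.2  toolx az 1.2
n=6 rows: 0.0004 0.0332 0.0001 0.0004 0.0001 -0.0578 | dist mm 39.7 ang 20.8
```

Call:
arm_command(
  motion="0 0.033 0 0 0 -0.058 0; 0 0.033 0 0 0 -0.058 0; 0 0.033 0 0 0 -0.058 0; 0 0.033 0 0 0 -0.058 0; 0 0.03 0 0 0 -0.05 0; 0 0.02 0 0 0 -0.03 0; 0 0.018 0 0 0 -0.01 0",
)

```text
time_s: 45.9
eef_pos: [0.4833, -0.4388, 0.1118]
eef_rot: [-0.002, 0.983, 0.185, 0.004]
wrist_force: [0.3, 6.4, -2.4]
opening: 0.289
```

Run:
```python
from h import *
T=st(); a=lev(T)
```

```text
t45.90 p [ 0.4833 -0.4388  0.1118] x [0.932 0.363 0.009] z [ 0.008  0.005 -1.   ] q [-0.92  0.47  1.49  0.01  1.18  0.27] F [ 0.3  6.4 -2.4] op 0.289
r 0.1103 az 201.4  toolx az 21.3
```

At the stop; push a touch more, then release and rise.

Call:
arm_command(
  motion="0 0.018 0 0 0 0 0; 0 0.015 0 0 0 0 0; 0 0 0 0 0 0 0.32; 0 0 0 0 0 0 0.6; 0 0 0 0 0 0 0.7; 0 0 0 0 0 0 0.7; 0 0 -0.08 0 0 0 0.7; 0 0 -0.15 0 0 0 0.7; 0 0 -0.15 0 0 0 0.8; 0 0 -0.1 0 0 0 0.9",
)

```text
time_s: 46.73
eef_pos: [0.4812, -0.4409, 0.211]
eef_rot: [-0.01, 0.983, 0.184, -0.001]
wrist_force: [0.4, -1.1, 1.5]
opening: 0.897
```

Call:
arm_command(
  motion="-0.1 0 -0.1 0 0 0 1; -0.15 0 -0.1 0 0 0 1; -0.1 0 -0.05 0 0 0 1; 0 0 0 0 0 0 1; 0 0 0 0 0 0 1",
)

```text
time_s: 47.15
eef_pos: [0.4164, -0.4725, 0.2748]
eef_rot: [-0.0, 0.983, 0.184, 0.002]
wrist_force: [-0.7, 0.5, -0.7]
opening: 0.998
```

Run:
```python
from h import *
T=st(); c=cam("wrist"); save("w33",c["img"]); k=c
c=cam("side"); save("d33",c["img"]); c=cam("scene"); save("s33",crop(c["img"],120,140,480,410,2.2))
```

```text
t47.15 p [ 0.4164 -0.4725  0.2748] x [0.932 0.362 0.004] z [ 0.004  0.001 -1.   ] q [-1.04  0.27  1.41  0.    1.46  0.16] F [-0.7  0.5 -0.7] op 0.998
```

View pics/w33.png

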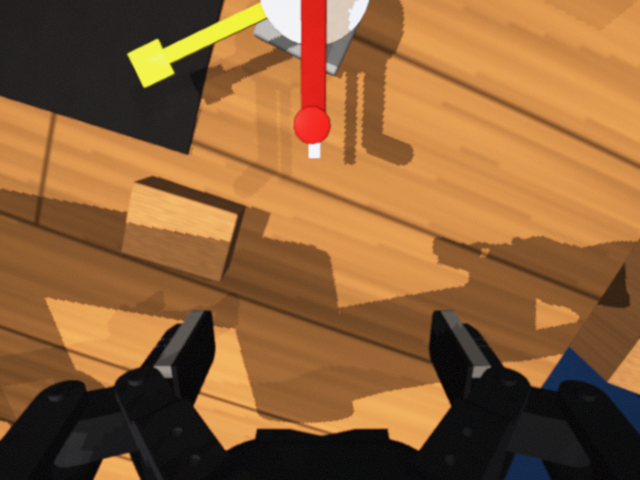

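View pics/d33.png

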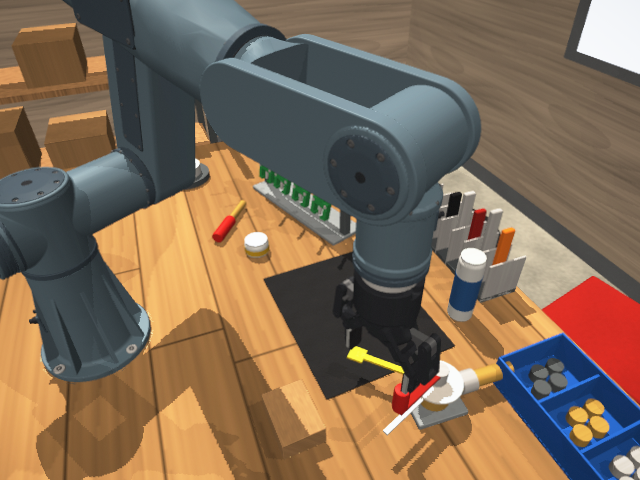

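View pics/s33.png

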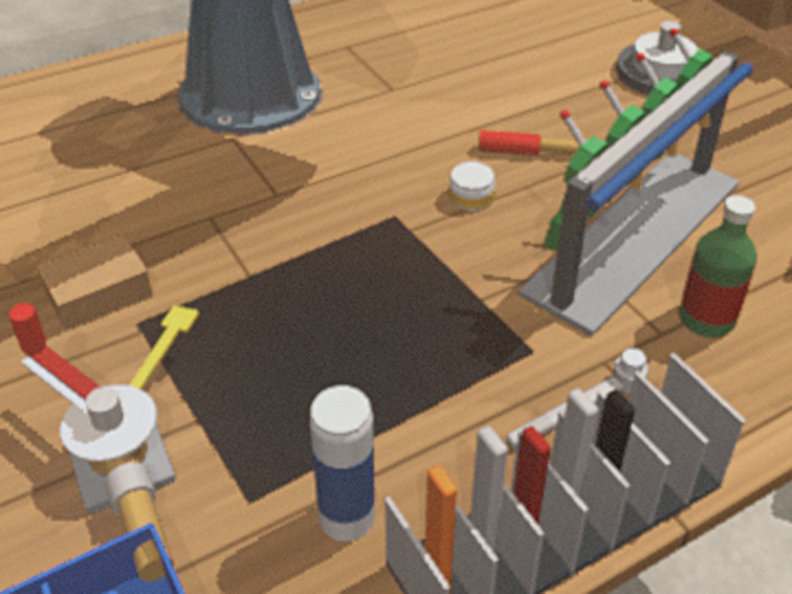

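Run:
```python
from bench import *
print(hand_in())
```

```text
the job is handed in; nothing more can be done
None
```

The job is done and handed in at about 47 s of the 210 s allowed.

- **First shut:** I gripped the knob and turned the lever onto its stop over the white line, pressing with about 12 N.
- **Hanging:** all four pullers were on the mat. Each now hangs by its eye on its own peg, pegs 4, 3, 2 and 1 in that order. The fourth started with its eye under the flag's end, so I slid it clear before lifting it.
- **Air on:** I set the lever to azimuth 133.2–133.6°, against 133.3° measured for the flag. I held it there about 3.2 s, then turned it back onto its stop and let go.

**Last checks:** the closing scene picture shows all four eyes on the pegs. The lever lies over the white line, the gripper is open and well clear, and the other things on the bench look where they started.

**Disagreements:**
- The side camera put the peg tips up to about 10 mm from the scene camera. The wrist camera confirmed the values I used to within about 2 pixels.
- While hanging the first and last pullers I felt 5–8 N of light contact with the stand. I eased back before letting go.
- I saw no grip slackening, and the pullers lay where I had measured them to within a few millimetres.

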